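# Prise open a storage case and stand its enamel panel on the easel

### The arm

A 6-joint arm with a two-finger parallel gripper is mounted at the origin on the work surface. World frame = base frame: x ahead of the robot, y to its left, z up, the work surface at z = 0. Lengths are in mm, angles in rad, forces in N, time in s.
With the tool pointing down it reaches from about 350 to 875 mm from the base axis. Payload 4.2 kg.
Tool frame: the origin (TCP) lies on the centre line of the jaws, within the pads' length; the fingertips stand 8 mm ahead of it and the grasp point (between the pads) lies 11 mm behind it (tip_reach is the distance from the TCP to the fingertips, in mm); z points along the fingers, y is the direction in which the jaws open and shut (so a half turn about z gives the same grasp; the last joint's range is limited). The gripper opens to 87 mm and grips with 3 to 60 N. Pads are 19 mm wide; open, the fingers measure 117 mm over their backs; the gripper's body (75 mm by 190 mm) begins 51 mm behind the grasp point.
Start: joints at [-0.994, 0.385, 0.008, 0, -1.194, -0.259], TCP at [195.314, -593.676, 210.05] pointing down, gripper open.
Joint ranges: [-3.14, 3.14], [-1.21, 2.06], [-1.07, 1.41], [-3.16, 2.05], [-2.99, -0.16], [-3.1, 3.1]. Speed limits (rad/s): [2.79, 2.79, 3.14, 3.14, 3.14, 3.14].

### API

Orientations are given as [roll, pitch, yaw] about the fixed x, y, z axes, in that order (R = Rz(yaw) Ry(pitch) Rx(roll)).
In Python, from workcell import sense, camera, close_job, tip_reach gives the robot as it stands. The module is installed in compiled form; this text tells all that it offers.
- The arm moves only by the tool play_rows, never from a script. Its argument "motion" is a list of rows, each an object of numbers: "x", "y", "z": the shift along the tool's x, y, z in mm; "wx", "wy", "wz": the turn, a rotation vector about the tool's x, y, z in rad; "claw": the closure in counts, from 0 (fully open) to 255 (shut). In form: [{"x": .., "y": .., "z": .., "wx": .., "wy": .., "wz": .., "claw": ..}, ...]. A call has 1 to 8 rows; each row shifts and turns the commanded pose from where the row before left it, along the tool's axes as they then stand; what a row does not reach is not made up. A row lasts 1/12 s, in which the tool goes at most 41.7 mm and 7.16 degrees, less where a joint would pass 70% of its speed; a pose out of reach is approached as far as the arm can. A call is refused whole if a number of a shift passes 41.7 or a number of a turn 0.125, either way. A call with a gripper value outside its range is refused whole. The fingers move at their own pace and stop on an object; "grip_force" is the grip in N (left out, the last holds). Time passes only in rows, so rows that do not move let the fingers close. It gives the time, the measured TCP pose, the force and the opening at its end, in the units of the state.
- sense(): the state, without advancing time (a new reading comes with each control period).
- camera(name): name is "scene" or "side" or "wrist"; returns a dict with "image" (400x640x3 uint8, red, green, blue), "camera_matrix" (3x3 intrinsics, pixels), "k1" (the pictures are not rectified: a ray, as slopes to the right and down, at radius r is drawn at 1 + k1 r^2 times it, then the intrinsics apply), "rvec" (rotation vector, rad) and "tvec" (3), from world to camera coordinates, as OpenCV has them. Camera axes: x right, y down, z forward; pixel columns grow to the right and rows downward; lengths in mm; the calibration is good to about 2 mm. A picture is of the moment at which its call begins. There is no depth.
- close_job(): hands the job in, once; it reports no verdict.
The state is a dict: "clock": time; "joint_pos": joint angles; "dq": joint speeds; "joint_efforts": joint torques, N m; "position": TCP position; "eef_rot": TCP orientation; "contact_force": force on the tool from outside, world axes, zero at the start; "wrist_torque": the same for the moment, N m; "width": opening from 0.0 (shut) to 1.0 (fully open).
Only numpy, scipy, OpenCV 4.12 (cv2) and the standard library are available. Lean on these libraries where they do the work, as an engineer would, in place of code of your own. Each camera call takes 0.05 s, during which the arm holds its last target.

### The job

Prise up the stiff lid of the wooden case with the steel blade, not with the fingers: get the blade into the gap under the lid's front edge, lever the lid up until it stands nearly upright or beyond, and lay the blade back down on the bench. Then draw the enamel panel up out of its slanted slot by its top edge and set it on the steel easel, standing on the ledge, leaning flat against the back and roughly central. Let neither the blade nor the panel fall, and do not disturb the goblet, the jar or the wood block.

Things in the scene. Friction and masses are not known exactly. Their poses are not given: they have to be found in the camera images.
- case: Light wooden case, fixed to the bench, 160 deep (x) x 170 wide (y) mm; origin at the centre of its underside. Its own -x side is the front. The open lower box is 60 mm high with 10 mm walls; the deep cap lid sits on it (128 mm high in all when shut).
- lid (a joint): Opening angle of the lid, rad: 0 shut, 1.75 fully back. It turns about the case's far (+x) top rim, so its front edge swings up and back. The hinge is stiff: the lid (0.2 kg) stays at whatever angle it is left; lifting it at the front edge takes about 2 N. The lid is a hollow cap, 160 x 170 mm, 68 mm high, walls and top 7 mm thick, its inside 61 mm deep measured from the hinge level.
- lid_hinge (a point): Middle of the lid's hinge line: case frame (80, 0, 60) mm. The line runs along the case's y axis.
- gap (a point): Middle of the gap under the shut lid's front edge, on the case's front face: case frame (-80, 0, 65) mm. The gap is 10 mm high (60 to 70 mm above the bench) and runs the full width, just below a thin brass strip on the lid; the lid's front wall above it is 7 mm thick, the box wall below it 10 mm. Behind it the case is empty for at least 60 mm at this height.
- blade: Prising blade, loose, lying flat on the bench: light wooden handle 95 x 24 x 24 mm along its x axis (x = -100 to -5 mm), then a flat steel blade 26 mm wide, 3 mm thick, out to x = +100 mm, at half the handle's height and lying level. Origin on the underside, at mid-length; 0.12 kg.
- blade_grip (a point): Where to hold the handle: x = -35 mm in the blade's frame, half-way up (12 mm above the underside). 135 mm from the tip.
- blade_tip (a point): Middle of the blade's tip edge: x = +100 mm, 12 mm above the underside.
- slot: Slanted slot inside the case that holds the panel; its frame leans 30 degrees, its z axis points up along the slot with the top towards the case's front, its y axis is the case's y, its x is normal to the slot. Origin at the middle of the slot's floor: case frame (35, 0, 18) mm. Slot 11 mm wide, 40 mm deep, 120 mm long.
- panel_center (a point): Centre of the loose panel: a brass-edged dark red enamel plate, 110 wide (y) x 110 high (z) x 8 mm thick (x), 0.22 kg. Its axes start parallel to those of slot (z up along the slot, leaning 30 degrees), standing on the slot's floor, so the top 70 mm stand clear of the slot and, with the lid open, about 53 mm above the case's rim. The top edge is 55 mm from this point along z. Pads that close along its x axis, in line with its lean, lie flat on it.
- easel: Dark steel easel, fixed to the bench; base 110 x 120 mm, origin at the centre line on the bench. It leans the panel just as the slot does, 30 degrees, top towards its own -x.
- rest: The easel's slanted seat, frame leaning 30 degrees: z up along its back, y along the ledge, x out of the back. Origin on the ledge where the middle of the foot of a seated panel comes (easel frame 0, 0, 42 mm): a seated panel has the same axes and its centre at (0, 0, 55) mm here. Back surface at x = -4 mm, 140 mm wide, reaching 51 mm up the slope; the ledge is 22 mm deep, with a lip 8 mm high in front at x = 18 mm.
- goblet_center (a point): Centre of a brass goblet, 120 mm high, 72 mm wide; a bystander.
- jar_center (a point): Centre of an amber glass jar, 75 mm high, 64 mm wide; a bystander.
- block_center (a point): Centre of a dark wood block, 110 x 70 x 45 mm; a bystander.
- panel: The same panel, its origin taken at the middle of its lower edge, 55 mm below the centre along its z axis.
Things that resemble listed ones, but are neither listed nor needed, are in the scene too. What is meant by the case is not red, and is the larger of those in its own colour.

How it is judged:
By the outcome, as a careful person would: the job done as asked, in the order asked, and still so for the second after the job is handed in, with the robot touching nothing.
It also fails if it takes over 61 s, if anything falls off the work surface, if the arm or the gripper's body presses on something with over 40 N, if the wrist force passes 120 N, or if a joint passes its speed limit or range.

## Working session

There is one attempt and no reset: what is moved stays moved. The work goes in short steps, Python scripts to look and compute and a tool call to move; the robot and the scene stay as the last step left them, time stands still between calls to the robot, and variables do not carry over. Pictures are saved under pics/ and viewed, and the job is handed in when it is done.

Besides the shell and the picture viewer there is one more tool, called by a JSON object that holds its "op" and its "data". play_rows: Moves the arm, as the interface text tells. Its arguments: {"type":"object","properties":{"motion":{"type":"array"},"grip_force":{"type":"number"}},"required":["motion"]}

```bash
mkdir -p pics
cat > h.py <<'E'
import numpy as np, cv2
from scipy.spatial.transform import Rotation as R
def snap(n,f):
    from workcell import camera
    c=camera(n); cv2.imwrite(f'pics/{f}.png',c['image'][:,:,::-1]); np.savez(f'pics/{f}.npz',**{k:np.array(v) for k,v in c.items()}); return c
def load(f): return dict(np.load(f'pics/{f}.npz'))
def ray(c,u,v):
    K=np.array(c['camera_matrix']);k1=float(c['k1'])
    p=cv2.undistortPoints(np.array([[[u,v]]],float),K,np.array([k1,0,0,0.]))[0,0]
    Rm=cv2.Rodrigues(np.array(c['rvec'],float))[0];t=np.array(c['tvec'],float).ravel()
    return -Rm.T@t, Rm.T@np.array([p[0],p[1],1.])
def onz(c,u,v,z):
    o,d=ray(c,u,v); return o+d*(z-o[2])/d[2]
def tri(obs):
    A=np.zeros((3,3));b=np.zeros(3)
    for c,u,v in obs:
        o,d=ray(c,u,v);d=d/np.linalg.norm(d);P=np.eye(3)-np.outer(d,d);A+=P;b+=P@o
    x=np.linalg.solve(A,b)
    return x,[round(float(np.linalg.norm((np.eye(3)-np.outer(d/np.linalg.norm(d),d/np.linalg.norm(d)))@(x-o))),1) for o,d in [ray(*q) for q in obs]]
def proj(c,P):
    return cv2.projectPoints(np.array(P,float).reshape(-1,3),np.array(c['rvec'],float),np.array(c['tvec'],float),np.array(c['camera_matrix']),np.array([float(c['k1']),0,0,0]))[0][:,0]
E
python3 - <<'E'
from h import *
from workcell import sense,tip_reach
print(sense(),tip_reach)
for n in ['scene','side','wrist']:
    c=snap(n,n+'0'); print(n,ray(c,320,200),c['k1'])
E
```

```text
{'clock': 0.0, 'joint_pos': array([-9.94389249e-01,  3.85569290e-01,  6.58234179e-03, -4.67495732e-04,
       -1.19400787e+00, -2.58573272e-01]), 'dq': array([ 9.17877932e-05,  1.11983281e-03,  1.05616362e-03, -6.31185725e-04,
       -3.39225007e-04, -5.23184000e-04]), 'joint_efforts': array([ 4.09086431e-05, -3.90664959e+01,  1.87406498e+01,  4.21990335e+00,
        1.09643745e-02, -1.92035186e-04]), 'position': array([ 195.10223379, -593.08482932,  208.9396187 ]), 'eef_rot': array([ 3.13935615e+00, -1.42284420e-04, -2.82393118e+00]), 'contact_force': array([ 0.33659928, -0.71354292,  0.0884875 ]), 'wrist_torque': array([ 0.00318256,  0.01725024, -0.00485654]), 'width': 1.0019270553778978} 8.0
scene (array([1115.18410237, -248.6715841 ,  833.19723393]), array([-0.57058146,  0.27443843, -0.77403137])) -0.1051933883743545
side (array([1235.69339266,  498.36362879,  891.49589083]), array([-0.58160147, -0.3952816 , -0.71145836])) 0.01649510450775176
wrist (array([ 124.74428289, -617.80426506,  384.94030227]), array([ 0.26236341,  0.08305964, -0.96140198])) 0.002031591508602595
```

View pics/scene0.png

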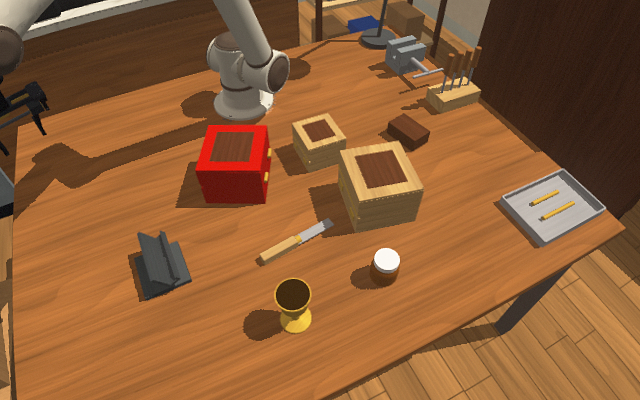

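View pics/side0.png

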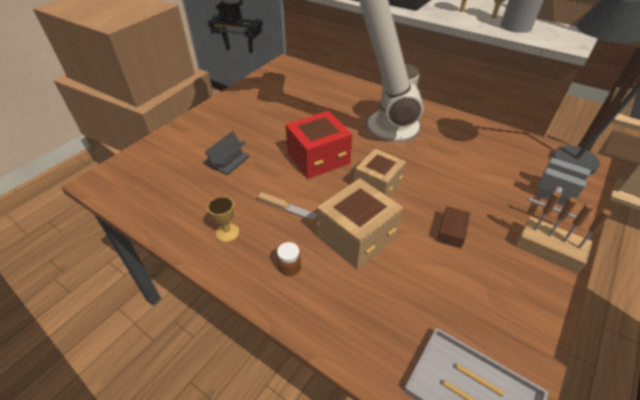

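View pics/wrist0.png

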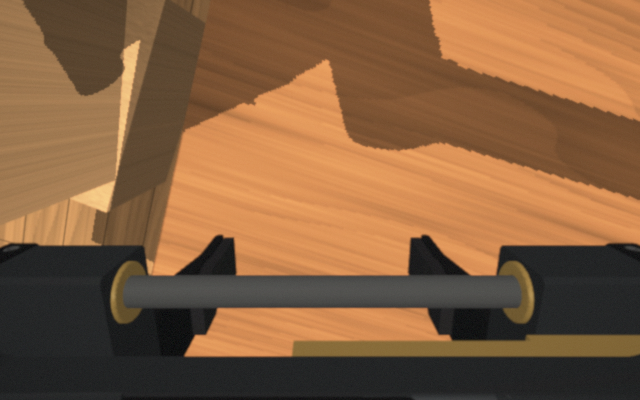

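Run:
```python
import cv2
a=cv2.imread('pics/scene0.png');b=cv2.imread('pics/side0.png')
cv2.imwrite('pics/z1.png',cv2.resize(a[125:285,240:440],None,fx=4,fy=3.75,interpolation=cv2.INTER_CUBIC)[:600])
cv2.imwrite('pics/z2.png',cv2.resize(b[140:280,240:420],None,fx=4,fy=4,interpolation=cv2.INTER_CUBIC))
cv2.imwrite('pics/z3.png',cv2.resize(a[210:310,110:210],None,fx=5,fy=5,interpolation=cv2.INTER_CUBIC))
cv2.imwrite('pics/z4.png',cv2.resize(b[120:190,190:270],None,fx=7,fy=7,interpolation=cv2.INTER_CUBIC))
```

```text
(no output)
```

View pics/z1.png

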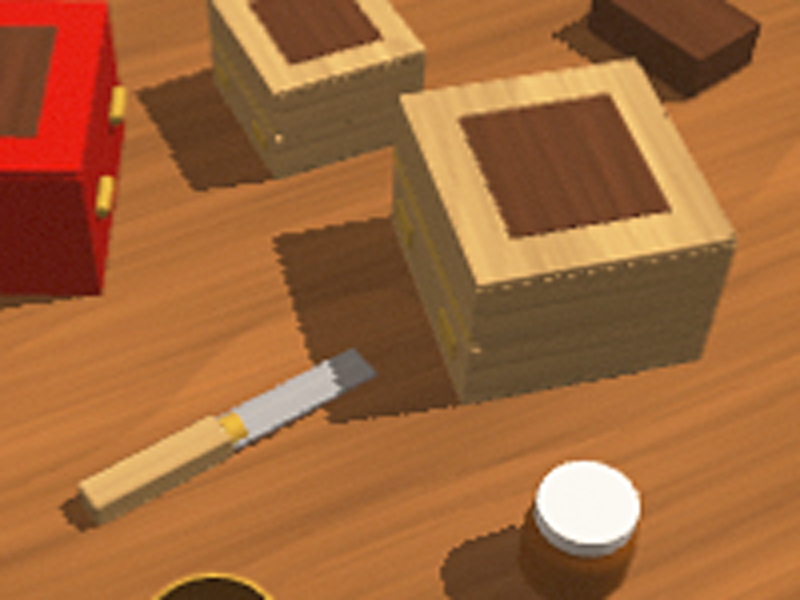

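View pics/z2.png

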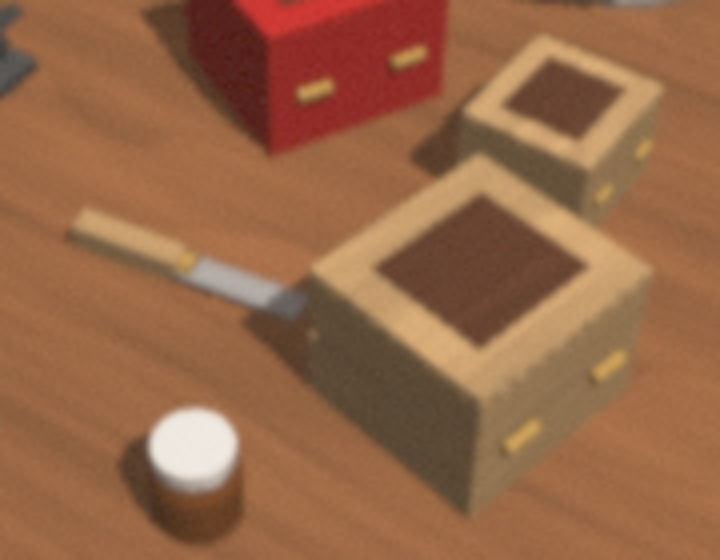

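View pics/z3.png

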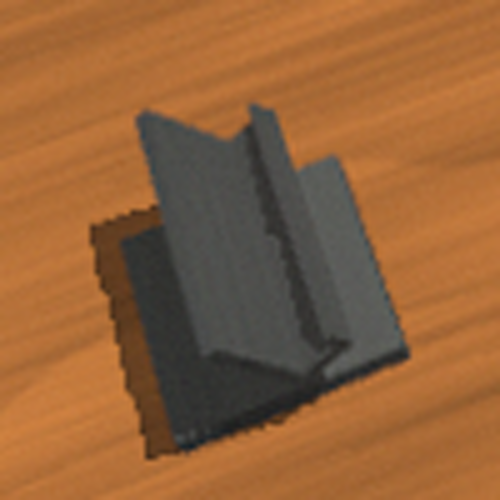

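View pics/z4.png

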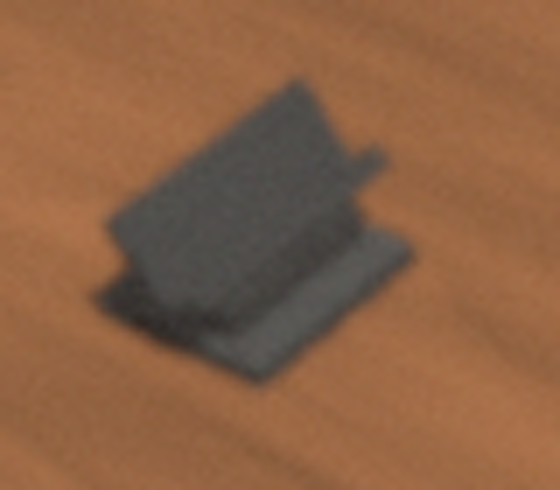

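Run:
```python
from h import *
np.set_printoptions(precision=1,suppress=True)
s=load('scene0');d=load('side0')
print('case top scene',*[onz(s,u,v,128) for u,v in [(340,150.9),(399,141),(423.8,189),(359.5,201)]])
print('case top side',*[onz(d,240+x/4,140+y/4,128) for x,y in [(480,155),(652,270),(483,393),(312,270)]])
f=lambda L:[(240+x/4,125+y/3.75) for x,y in L]
print('blade tip (350,350),(375,372); ',*[onz(s,u,v,13.5) for u,v in f([(350,349),(375,372)])])
print('handle end top',*[onz(s,u,v,24) for u,v in f([(80,490),(103,507),(218,417),(240,438)])])
g=lambda L:[(110+x/5,210+y/5) for x,y in L]
print('easel base top',*[onz(s,u,v,10) for u,v in g([(122,238),(337,155),(410,352),(183,445)])])
print('easel ', tri([(s,110+148/5,210+110/5),(d,190+110/7,120+222/7)]),tri([(s,110+148/5,210+110/5),(d,190+297/7,120+80/7)]),tri([(s,110+208/5,210+355/5),(d,190+110/7,120+222/7)]))
print('base tri', tri([(s,*g([(410,352)])[0]),(d,190+260/7,120+378/7)]),tri([(s,*g([(337,155)])[0]),(d,190+412/7,120+255/7)]))
```

```text
case top scene [473.8 116.  128. ] [507.2 270.8 128. ] [671. 233. 128.] [636.9  80.3 128. ]
case top side [474.2 120.3 128. ] [507.9 273.3 128. ] [664.4 234.2 128. ] [638.1  85.9 128. ]
blade tip (350,350),(375,372);  [572.5  33.3  13.5] [596.4  38.8  13.5]
handle end top [ 608.8 -161.2   24. ] [ 626.1 -153.4   24. ] [593.5 -66.4  24. ] [614.1 -61.1  24. ]
easel base top [ 474.4 -438.7   10. ] [ 472.4 -330.4   10. ] [ 594.8 -325.3   10. ] [ 597.  -432.5   10. ]
easel  (array([ 578. , -378. ,  132.5]), [52.2, 52.2]) (array([ 468. , -398.5,   82.5]), [1.6, 1.6]) (array([ 599.6, -399.6,   74.8]), [0.5, 0.5])
base tri (array([ 590.7, -325.6,    5.4]), [1.0, 1.0]) (array([ 471., -331.,    4.]), [2.6, 2.6])
```

```bash
cat > plan.py <<'E'
from h import *
import json
def plan(tp,tR,n=None,dec=1,start=None,show=True):
    """rows from the present pose to target position tp, rotation tR (scipy Rotation)"""
    from workcell import sense
    s=sense(); p=s['position'] if start is None else start[0]; r=R.from_euler('xyz',s['eef_rot']) if start is None else start[1]
    tp=np.array(tp,float); w=(r.inv()*tR).as_rotvec(); D=np.linalg.norm(tp-p); A=np.linalg.norm(w)
    m=max(int(np.ceil(D/41)),int(np.ceil(A/.124)),1); n=max(n or 1,m)
    w=np.round(w/n,4); out=[]
    for i in range(n):
        q=r.inv().apply((tp-p)/(n-i)); q=np.round(q,dec); p=p+r.apply(q); out.append((*q,*w)); r=r*R.from_rotvec(w)
    if show:
        print('n',n,'D',round(D,1),'A',round(A,3))
        for o in out: print([round(float(v),4) for v in o])
    return p,r
def down(yaw): return R.from_euler('xyz',[np.pi,0,yaw])
E
python3 - <<'E'
from plan import *
from workcell import sense
for i in range(2): print(sense()['position'],sense()['eef_rot'])
plan([606.8,-95,230],down(-1.40),16)
E
```

```text
[ 195.17047748 -593.25403255  209.22063841] [ 3.13994441e+00 -1.23189998e-04 -2.82390311e+00]
[ 195.17047748 -593.25403255  209.22063841] [ 3.13994441e+00 -1.23189998e-04 -2.82390311e+00]
n 16 D 646.6 A 1.424
[-34.2, 21.5, -1.3, 0.0001, 0.0001, -0.089]
[-35.9, 18.4, -1.3, 0.0001, 0.0001, -0.089]
[-37.4, 15.2, -1.3, 0.0001, 0.0001, -0.089]
[-38.6, 11.8, -1.3, 0.0001, 0.0001, -0.089]
[-39.5, 8.3, -1.3, 0.0001, 0.0001, -0.089]
[-40.1, 4.7, -1.3, 0.0001, 0.0001, -0.089]
[-40.4, 1.2, -1.3, 0.0001, 0.0001, -0.089]
[-40.3, -2.4, -1.3, 0.0001, 0.0001, -0.089]
[-40.0, -6.0, -1.3, 0.0001, 0.0001, -0.089]
[-39.3, -9.6, -1.3, 0.0001, 0.0001, -0.089]
[-38.3, -13.0, -1.3, 0.0001, 0.0001, -0.089]
[-36.9, -16.3, -1.3, 0.0001, 0.0001, -0.089]
[-35.3, -19.6, -1.3, 0.0001, 0.0001, -0.089]
[-33.5, -22.6, -1.3, 0.0001, 0.0001, -0.089]
[-31.3, -25.5, -1.3, 0.0001, 0.0001, -0.089]
[-28.9, -28.3, -1.3, 0.0001, 0.0001, -0.089]
```

{"op": "play_rows", "data": {"motion": [{"x": -34.2, "y": 21.5, "z": -1.3, "wz": -0.089}, {"x": -35.9, "y": 18.4, "z": -1.3, "wz": -0.089}, {"x": -37.4, "y": 15.2, "z": -1.3, "wz": -0.089}, {"x": -38.6, "y": 11.8, "z": -1.3, "wz": -0.089}, {"x": -39.5, "y": 8.3, "z": -1.3, "wz": -0.089}, {"x": -40.1, "y": 4.7, "z": -1.3, "wz": -0.089}, {"x": -40.4, "y": 1.2, "z": -1.3, "wz": -0.089}, {"x": -40.3, "y": -2.4, "z": -1.3, "wz": -0.089}]}}

```text
invalid input at $.motion[0]: expected keys x, y, z, wx, wy, wz, claw
```

Run:
```python
from plan import *
c=snap('wrist','w1'); print(ray(c,320,200))
plan([606.8,-95,230],down(-1.40))
```

```text
(array([ 124.75553858, -617.84486345,  385.08599623]), array([ 0.26244399,  0.0827949 , -0.96140282]))
n 16 D 646.7 A 1.424
[-34.2, 21.6, -1.3, 0.0001, 0.0001, -0.089]
[-35.9, 18.4, -1.3, 0.0001, 0.0001, -0.089]
[-37.4, 15.2, -1.3, 0.0001, 0.0001, -0.089]
[-38.6, 11.8, -1.3, 0.0001, 0.0001, -0.089]
[-39.5, 8.3, -1.3, 0.0001, 0.0001, -0.089]
[-40.1, 4.7, -1.3, 0.0001, 0.0001, -0.089]
[-40.4, 1.2, -1.3, 0.0001, 0.0001, -0.089]
[-40.3, -2.4, -1.3, 0.0001, 0.0001, -0.089]
[-40.0, -6.0, -1.3, 0.0001, 0.0001, -0.089]
[-39.3, -9.6, -1.3, 0.0001, 0.0001, -0.089]
[-38.3, -13.0, -1.3, 0.0001, 0.0001, -0.089]
[-36.9, -16.3, -1.3, 0.0001, 0.0001, -0.089]
[-35.3, -19.6, -1.3, 0.0001, 0.0001, -0.089]
[-33.5, -22.6, -1.3, 0.0001, 0.0001, -0.089]
[-31.3, -25.5, -1.3, 0.0001, 0.0001, -0.089]
[-28.9, -28.3, -1.2, 0.0001, 0.0001, -0.089]
```

View pics/w1.png

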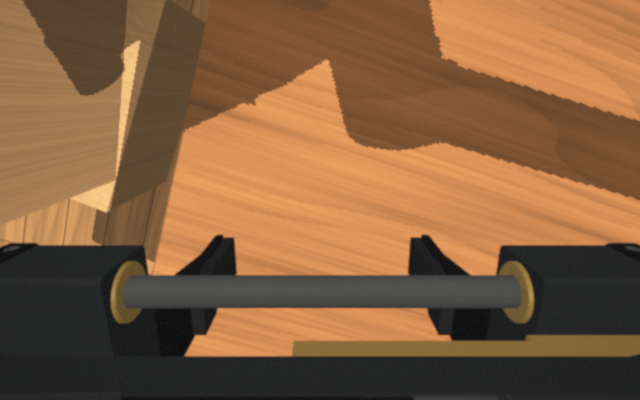

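All keys are needed in each row; the arm has not moved yet (same view as before).

{"op": "play_rows", "data": {"motion": [{"x": -34.2, "y": 21.5, "z": -1.3, "wx": 0, "wy": 0, "wz": -0.089, "claw": 0}, {"x": -35.9, "y": 18.4, "z": -1.3, "wx": 0, "wy": 0, "wz": -0.089, "claw": 0}, {"x": -37.4, "y": 15.2, "z": -1.3, "wx": 0, "wy": 0, "wz": -0.089, "claw": 0}, {"x": -38.6, "y": 11.8, "z": -1.3, "wx": 0, "wy": 0, "wz": -0.089, "claw": 0}, {"x": -39.5, "y": 8.3, "z": -1.3, "wx": 0, "wy": 0, "wz": -0.089, "claw": 0}, {"x": -40.1, "y": 4.7, "z": -1.3, "wx": 0, "wy": 0, "wz": -0.089, "claw": 0}, {"x": -40.4, "y": 1.2, "z": -1.3, "wx": 0, "wy": 0, "wz": -0.089, "claw": 0}, {"x": -40.3, "y": -2.4, "z": -1.3, "wx": 0, "wy": 0, "wz": -0.089, "claw": 0}]}}

```text
clock: 0.87
position: [401.7, -342.8, 220.6]
eef_rot: [-3.141, 0.0, -2.107]
contact_force: [0.2, 0.5, 1.1]
width: 1.001
```

Run:
```python
from plan import *
c=snap('wrist','w1b'); print(ray(c,320,200))
plan([606.8,-95,230],down(-1.40))
```

```text
(array([ 364.14933178, -408.2260115 ,  396.44167065]), array([ 0.14516453,  0.23405452, -0.96133915]))
n 8 D 316.3 A 0.698
[-39.0, -6.3, -1.0, -0.0004, 0.0001, -0.0873]
[-38.3, -9.7, -1.1, -0.0004, 0.0001, -0.0873]
[-37.3, -13.0, -1.1, -0.0004, 0.0001, -0.0873]
[-36.0, -16.2, -1.1, -0.0004, 0.0001, -0.0873]
[-34.5, -19.3, -1.1, -0.0004, 0.0001, -0.0873]
[-32.7, -22.3, -1.1, -0.0004, 0.0001, -0.0873]
[-30.6, -25.0, -1.1, -0.0004, 0.0001, -0.0873]
[-28.3, -27.6, -1.0, -0.0004, 0.0001, -0.0873]
```

View pics/w1b.png

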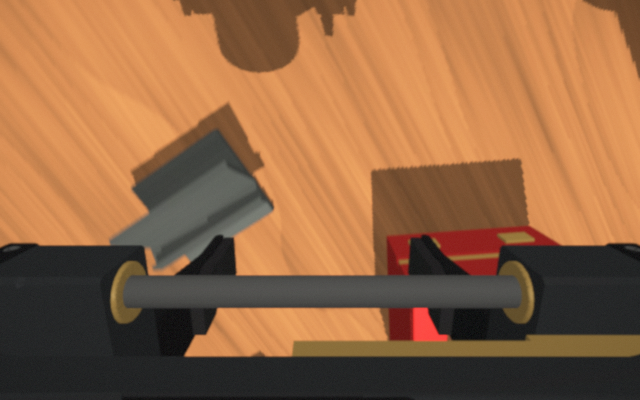

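{"op": "play_rows", "data": {"motion": [{"x": -39.0, "y": -6.3, "z": -1.0, "wx": 0, "wy": 0, "wz": -0.0873, "claw": 0}, {"x": -38.3, "y": -9.7, "z": -1.1, "wx": 0, "wy": 0, "wz": -0.0873, "claw": 0}, {"x": -37.3, "y": -13.0, "z": -1.1, "wx": 0, "wy": 0, "wz": -0.0873, "claw": 0}, {"x": -36.0, "y": -16.2, "z": -1.1, "wx": 0, "wy": 0, "wz": -0.0873, "claw": 0}, {"x": -34.5, "y": -19.3, "z": -1.1, "wx": 0, "wy": 0, "wz": -0.0873, "claw": 0}, {"x": -32.7, "y": -22.3, "z": -1.1, "wx": 0, "wy": 0, "wz": -0.0873, "claw": 0}, {"x": -30.6, "y": -25.0, "z": -1.1, "wx": 0, "wy": 0, "wz": -0.0873, "claw": 0}, {"x": -28.3, "y": -27.6, "z": -1.0, "wx": 0, "wy": 0, "wz": -0.0873, "claw": 0}]}}

```text
clock: 1.58
position: [605.9, -101.5, 229.1]
eef_rot: [3.141, 0.0, -1.409]
contact_force: [0.7, -0.2, 0.1]
width: 0.999
```

Run:
```python
from plan import *
c=snap('wrist','w2'); print(ray(c,320,200)); print(ray(c,320,0)[1])
np.set_printoptions(precision=1,suppress=True)
print(proj(c,[[584,36,12],[606.8,-95,24],[617,-157,24],[556,98,65],[474,118,128],[640,80,128]]))
s=load('scene0');print(proj(s,[[584,36,12],[606.8,-95,24],[617,-157,24]]))
```

```text
(array([ 618.9518793 , -176.50687763,  404.91493673]), array([-0.03956338,  0.27249334, -0.96135807]))
[ 0.04872839 -0.26597535 -1.11710421]
[[321.9 279.7]
 [320.7 176.8]
 [320.6 118.4]
 [337.2 354.1]
 [417.2 425.8]
 [256.2 372.5]]
[[330.5 221.3]
 [285.7 244.7]
 [262.9 257.7]]
```

View pics/w2.png

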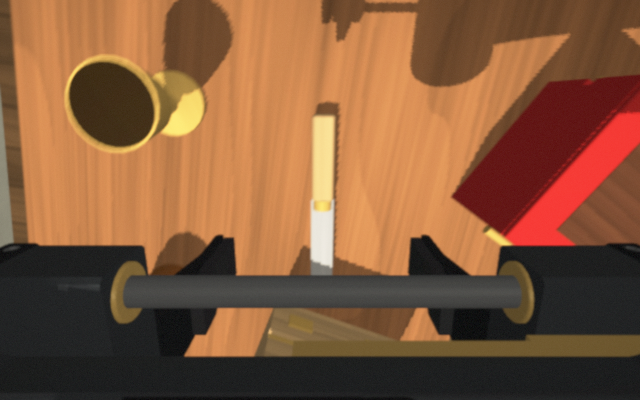

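Run:
```python
from h import *
np.set_printoptions(precision=1,suppress=True)
a=cv2.imread('pics/w2.png');c=load('w2')
hsv=cv2.cvtColor(a,cv2.COLOR_BGR2HSV)
for v in [112,116,120,130,150,170,190,210,225,240,255]:
    print(v,[tuple(int(t) for t in hsv[v,u]) for u in range(306,342,3)])
```

```text
112 [(13, 156, 211), (13, 155, 211), (13, 156, 201), (13, 151, 160), (14, 152, 109), (13, 149, 115), (14, 149, 118), (13, 148, 119), (13, 148, 119), (13, 150, 119), (14, 152, 114), (13, 156, 186)]
116 [(13, 154, 214), (13, 153, 211), (14, 141, 190), (17, 123, 207), (18, 121, 219), (17, 121, 217), (17, 122, 216), (18, 122, 220), (18, 121, 219), (17, 124, 193), (14, 141, 123), (13, 156, 157)]
120 [(13, 153, 215), (13, 153, 208), (16, 131, 216), (21, 109, 245), (22, 104, 249), (22, 106, 248), (22, 104, 249), (22, 103, 250), (23, 101, 251), (18, 118, 231), (14, 141, 128), (13, 155, 186)]
130 [(13, 154, 215), (13, 152, 208), (16, 131, 220), (21, 109, 246), (22, 104, 249), (22, 106, 248), (22, 104, 249), (23, 101, 250), (23, 100, 250), (18, 121, 224), (14, 149, 125), (13, 156, 191)]
150 [(13, 154, 213), (13, 154, 207), (16, 128, 219), (22, 106, 247), (22, 102, 250), (22, 105, 248), (22, 101, 249), (23, 102, 250), (22, 101, 250), (17, 124, 212), (14, 145, 125), (13, 153, 206)]
170 [(13, 154, 212), (13, 151, 202), (16, 128, 221), (22, 105, 247), (22, 101, 250), (22, 104, 249), (22, 102, 250)
[... 338 characters left out ...]
, 234), (23, 108, 245), (25, 117, 252), (24, 120, 249), (22, 113, 240), (21, 44, 227), (16, 43, 191), (13, 151, 162), (13, 154, 210)]
225 [(13, 156, 217), (13, 139, 224), (18, 22, 234), (21, 15, 235), (21, 14, 235), (23, 13, 234), (20, 13, 236), (23, 14, 235), (21, 14, 232), (15, 49, 177), (13, 152, 188), (13, 155, 212)]
240 [(13, 154, 222), (13, 136, 216), (19, 21, 233), (23, 14, 236), (23, 14, 235), (23, 13, 236), (21, 14, 238), (23, 13, 235), (23, 14, 233), (14, 63, 162), (13, 153, 201), (13, 153, 218)]
255 [(13, 145, 118), (13, 111, 133), (20, 20, 231), (21, 14, 236), (21, 14, 235), (23, 14, 237), (21, 14, 239), (21, 14, 234), (21, 14, 232), (13, 75, 150), (13, 153, 198), (13, 156, 219)]
```

Run:
```python
from h import *
np.set_printoptions(precision=2,suppress=True)
c=load('w2')
P=[onz(c,323,120,24),onz(c,322.3,190,24),onz(c,321.8,225,13.5),onz(c,321.3,255,13.5)]
print(*P,'tail',onz(c,323,118,24),'ferr',onz(c,322,200,24))
d=P[3]-P[0]; print(np.degrees(np.arctan2(d[1],d[0])))
d=P[3]-P[1]; print(np.degrees(np.arctan2(d[1],d[0])))
```

```text
[ 614.25 -155.81   24.  ] [602.61 -80.41  24.  ] [595.83 -35.62  13.5 ] [590.19   2.5   13.5 ] tail [ 614.59 -157.85   24.  ] ferr [601.06 -68.9   24.  ]
98.64333654931914
98.51877906822631
```

Run:
```python
from plan import *
p=plan([604.5,-93.5,40],down(-1.421),6)
plan([604.5,-93.5,11],down(-1.421),2,start=p)
```

```text
n 6 D 188.5 A 0.021
[-0.8, 1.0, 31.4, -0.0006, 0.0, 0.0034]
[-0.7, 1.0, 31.4, -0.0006, 0.0, 0.0034]
[-0.7, 1.0, 31.4, -0.0006, 0.0, 0.0034]
[-0.8, 1.0, 31.4, -0.0006, 0.0, 0.0034]
[-0.7, 1.0, 31.4, -0.0006, 0.0, 0.0034]
[-0.8, 0.9, 31.3, -0.0006, 0.0, 0.0034]
n 2 D 29.0 A 0.0
[0.0, 0.0, 14.5, 0.0001, 0.0, -0.0]
[0.0, 0.0, 14.5, 0.0001, 0.0, -0.0]
```

{"op": "play_rows", "data": {"motion": [{"x": -0.8, "y": 1.0, "z": 31.4, "wx": 0, "wy": 0, "wz": 0.0034, "claw": 0}, {"x": -0.8, "y": 1.0, "z": 31.4, "wx": 0, "wy": 0, "wz": 0.0034, "claw": 0}, {"x": -0.8, "y": 1.0, "z": 31.4, "wx": 0, "wy": 0, "wz": 0.0034, "claw": 0}, {"x": -0.8, "y": 1.0, "z": 31.4, "wx": 0, "wy": 0, "wz": 0.0034, "claw": 0}, {"x": -0.8, "y": 1.0, "z": 31.4, "wx": 0, "wy": 0, "wz": 0.0034, "claw": 0}, {"x": -0.8, "y": 1.0, "z": 31.4, "wx": 0, "wy": 0, "wz": 0.0034, "claw": 0}, {"x": 0, "y": 0, "z": 10, "wx": 0, "wy": 0, "wz": 0, "claw": 0}, {"x": 0, "y": 0, "z": 0, "wx": 0, "wy": 0, "wz": 0, "claw": 0}]}}

```text
clock: 2.3
position: [596.1, -99.6, 27.5]
eef_rot: [3.134, 0.001, -1.434]
contact_force: [0.5, 1.7, 0.2]
width: 0.992
```

Run:
```python
from plan import *
plan([604.5,-93.5,11],down(-1.421),2)
c=snap('wrist','w3')
```

```text
n 2 D 19.5 A 0.015
[-2.4, -4.7, 8.2, 0.0036, 0.0003, -0.0066]
[-2.4, -4.6, 8.3, 0.0036, 0.0003, -0.0066]
```

View pics/w3.png

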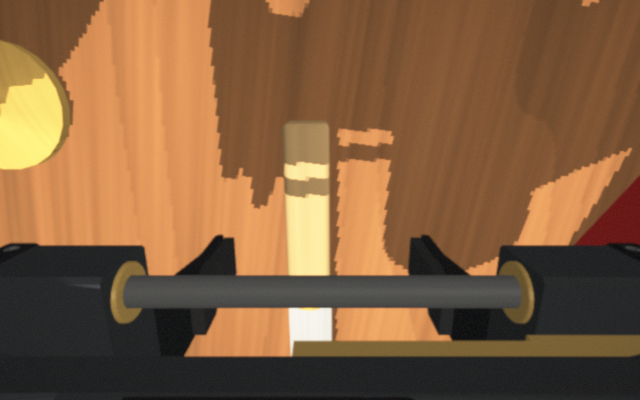

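{"op": "play_rows", "data": {"motion": [{"x": 0, "y": 0, "z": 0, "wx": 0, "wy": 0, "wz": 0, "claw": 0}, {"x": 0, "y": 0, "z": 0, "wx": 0, "wy": 0, "wz": 0, "claw": 0}]}}

```text
clock: 2.52
position: [600.3, -99.4, 33.0]
eef_rot: [-3.137, -0.001, -1.433]
contact_force: [0.4, -1.6, 0.8]
width: 0.997
```

Run:
```python
from plan import *
plan([604.5,-93.5,11],down(-1.421),2)
from workcell import sense; print(sense()['position'],sense()['eef_rot'],sense()['clock'])
```

```text
n 2 D 23.2 A 0.013
[-2.6, -2.4, 11.0, -0.0023, -0.0003, -0.0062]
[-2.6, -2.5, 11.1, -0.0023, -0.0003, -0.0062]
[600.33805178 -99.35612104  33.04452693] [-3.13703723e+00 -6.02957819e-04 -1.43341303e+00] 2.5167
```

{"op": "play_rows", "data": {"motion": [{"x": -2, "y": -2, "z": 4, "wx": 0, "wy": 0, "wz": 0.006, "claw": 0}, {"x": -2, "y": -2, "z": 4, "wx": 0, "wy": 0, "wz": 0.006, "claw": 0}, {"x": -1, "y": -1, "z": 4, "wx": 0, "wy": 0, "wz": 0, "claw": 0}, {"x": 0, "y": 0, "z": 0, "wx": 0, "wy": 0, "wz": 0, "claw": 0}, {"x": 0, "y": 0, "z": 0, "wx": 0, "wy": 0, "wz": 0, "claw": 0}, {"x": 0, "y": 0, "z": 0, "wx": 0, "wy": 0, "wz": 0, "claw": 0}]}}

```text
clock: 3.02
position: [602.7, -93.7, 18.6]
eef_rot: [3.141, -0.0, -1.446]
contact_force: [-0.6, -0.1, -0.1]
width: 1.0
```

Run:
```python
from plan import *
plan([604.5,-93.5,11],down(-1.421),2)
c=snap('wrist','w4')
from workcell import sense; print(sense()['position'],sense()['eef_rot'],sense()['clock'])
a=c['image'][130:340:30,260:370]
hsv=cv2.cvtColor(c['image'],cv2.COLOR_RGB2HSV)
for v in [180,220,260]: 
    print(v,[(u,*[int(t) for t in hsv[v,u]]) for u in range(285,350,4)])
```

```text
n 2 D 7.8 A 0.025
[0.0, -0.9, 3.8, 0.0001, -0.0, -0.0123]
[0.0, -0.9, 3.8, 0.0001, -0.0, -0.0123]
[602.80824425 -93.72877658  18.71688688] [-3.14152253e+00 -6.85657812e-05 -1.44571300e+00] 3.0667
180 [(285, 14, 151, 127), (289, 14, 153, 201), (293, 14, 152, 230), (297, 17, 123, 222), (301, 23, 96, 252), (305, 24, 91, 253), (309, 25, 84, 254), (313, 24, 93, 253), (317, 24, 93, 253), (321, 25, 89, 253), (325, 25, 88, 254), (329, 25, 85, 254), (333, 25, 86, 254), (337, 25, 88, 254), (341, 22, 103, 249), (345, 14, 142, 135), (349, 14, 152, 129)]
220 [(285, 14, 150, 231), (289, 14, 150, 231), (293, 13, 151, 218), (297, 13, 148, 222), (301, 22, 104, 249), (305, 24, 93, 253), (309, 25, 87, 254), (313, 24, 89, 254), (317, 24, 91, 253), (321, 24, 90, 253), (325, 25, 88, 254), (329, 25, 85, 254), (333, 25, 85, 254), (337, 25, 86, 254), (341, 22, 105, 249), (345, 15, 143, 143), (349, 13, 153, 137)]
260 [(285, 14, 151, 229), (289, 13, 152, 218), (293, 14, 150, 226), (297, 14, 151, 225), (301, 19, 113, 236), (305, 23, 93, 253), (309, 25, 89, 253), (313, 25, 88, 254), (317, 24, 91, 253), (321, 24, 91, 253), (325, 24, 87, 254), (329, 25, 85, 254), (333, 25, 86, 254), (337, 25, 89, 254), (341, 22, 103, 249), (345, 15, 140, 140), (349, 13, 150, 161)]
```

View pics/w4.png

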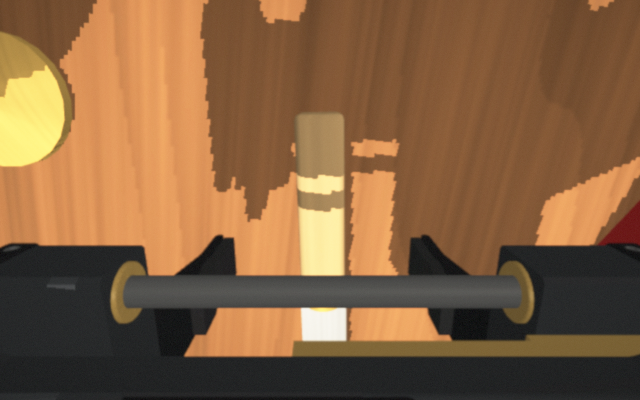

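{"op": "play_rows", "data": {"grip_force": 50, "motion": [{"x": 0, "y": -0.5, "z": 4, "wx": 0, "wy": 0, "wz": -0.012, "claw": 0}, {"x": 0, "y": -0.5, "z": 3.5, "wx": 0, "wy": 0, "wz": -0.012, "claw": 0}, {"x": 0, "y": 0, "z": 0, "wx": 0, "wy": 0, "wz": 0, "claw": 0}, {"x": 0, "y": 0, "z": 0, "wx": 0, "wy": 0, "wz": 0, "claw": 255}, {"x": 0, "y": 0, "z": 0, "wx": 0, "wy": 0, "wz": 0, "claw": 255}, {"x": 0, "y": 0, "z": 0, "wx": 0, "wy": 0, "wz": 0, "claw": 255}, {"x": 0, "y": 0, "z": 0, "wx": 0, "wy": 0, "wz": 0, "claw": 255}, {"x": 0, "y": 0, "z": 0, "wx": 0, "wy": 0, "wz": 0, "claw": 255}]}}

```text
clock: 3.73
position: [603.8, -93.6, 11.3]
eef_rot: [-3.141, -0.0, -1.422]
contact_force: [0.6, -0.8, 0.1]
width: 0.702
```

{"op": "play_rows", "data": {"motion": [{"x": 0, "y": 0, "z": 0, "wx": 0, "wy": 0, "wz": 0, "claw": 255}, {"x": 0, "y": 0, "z": 0, "wx": 0, "wy": 0, "wz": 0, "claw": 255}, {"x": 0, "y": 0, "z": 0, "wx": 0, "wy": 0, "wz": 0, "claw": 255}, {"x": 0, "y": 0, "z": 0, "wx": 0, "wy": 0, "wz": 0, "claw": 255}]}}

```text
clock: 4.07
position: [603.8, -93.6, 11.2]
eef_rot: [-3.141, -0.0, -1.422]
contact_force: [0.2, 0.4, 0.1]
width: 0.398
```

Run:
```python
from plan import *
from workcell import sense; print(sense())
```

```text
{'clock': 4.0667, 'joint_pos': array([ 1.10837405e-01,  5.63192512e-01, -2.55758551e-01,  2.23316585e-05,
       -7.51749897e-01,  3.81719516e-02]), 'dq': array([ 5.78119882e-05,  1.14658738e-03, -1.07293542e-03, -4.24861736e-04,
        3.77309161e-04,  2.20819690e-03]), 'joint_efforts': array([-7.65087570e-04, -4.26683664e+01,  1.38079432e+01,  3.09693664e+00,
        3.93507094e-02, -9.91460934e-05]), 'position': array([603.7683367 , -93.59600486,  11.19914742]), 'eef_rot': array([-3.14149794e+00, -1.88805853e-05, -1.42177066e+00]), 'contact_force': array([0.18421784, 0.37070169, 0.12553824]), 'wrist_torque': array([ 0.02633243,  0.09564517, -0.04645285]), 'width': 0.3984754450852264}
```

{"op": "play_rows", "data": {"motion": [{"x": 0, "y": 0, "z": 0, "wx": 0, "wy": 0, "wz": 0, "claw": 255}, {"x": 0, "y": 0, "z": 0, "wx": 0, "wy": 0, "wz": 0, "claw": 255}, {"x": 0, "y": 0, "z": 0, "wx": 0, "wy": 0, "wz": 0, "claw": 255}, {"x": 0, "y": 0, "z": -5, "wx": 0, "wy": 0, "wz": 0, "claw": 255}, {"x": 0, "y": 0, "z": -10, "wx": 0, "wy": 0, "wz": 0, "claw": 255}, {"x": 0, "y": 0, "z": -10, "wx": 0, "wy": 0, "wz": 0, "claw": 255}, {"x": 0, "y": 0, "z": -10, "wx": 0, "wy": 0, "wz": 0, "claw": 255}]}}

```text
clock: 4.65
position: [604.0, -93.6, 47.5]
eef_rot: [-3.141, -0.0, -1.422]
contact_force: [-0.3, -0.9, 0.1]
width: 0.012
```

Run:
```python
from h import *
np.set_printoptions(precision=2,suppress=True)
for n,ctr in [('scene0',(382,168)),('side0',(362,206))]:
    a=cv2.imread(f'pics/{n}.png');c=load(n)
    hsv=cv2.cvtColor(a,cv2.COLOR_BGR2HSV)
    m=((hsv[:,:,0]>15)&(hsv[:,:,0]<32)&(hsv[:,:,2]>(165 if n[1]=='c' else 150))&(hsv[:,:,1]<150)).astype(np.uint8)
    cs,_=cv2.findContours(m,cv2.RETR_EXTERNAL,cv2.CHAIN_APPROX_NONE)
    k=[q for q in cs if cv2.pointPolygonTest(cv2.convexHull(q),ctr,False)>0]
    k=max(k,key=cv2.contourArea)
    hull=cv2.convexHull(k)
    P=np.array([onz(c,*(q[0]+0.0),128)[:2] for q in hull],np.float32)
    r=cv2.minAreaRect(P); print(n,cv2.contourArea(k),r); print(cv2.approxPolyDP(hull,4,True)[:,0].tolist())
```

```text
scene0 3210.0 ((569.3975219726562, 175.56143188476562), (159.61672973632812, 169.99966430664062), 77.89934539794922)
[[398, 141], [423, 187], [359, 200], [340, 150]]
side0 2645.5 ((571.3059692382812, 180.3074188232422), (164.21600341796875, 174.051513671875), 78.8380355834961)
[[358, 179], [401, 207], [363, 241], [318, 207]]
```

Run:
```python
from h import *
snap('wrist','w5');snap('scene','s5')
a=cv2.imread('pics/s5.png'); cv2.imwrite('pics/s5z.png',cv2.resize(a[100:300,180:460],None,fx=2.8,fy=2.8,interpolation=cv2.INTER_CUBIC))
```

```text
(no output)
```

View pics/w5.png

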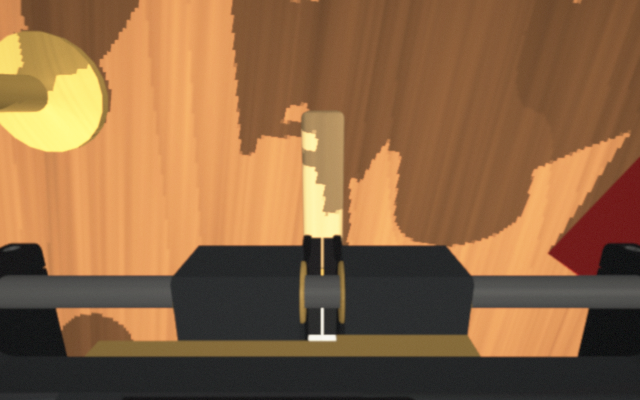

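View pics/s5z.png

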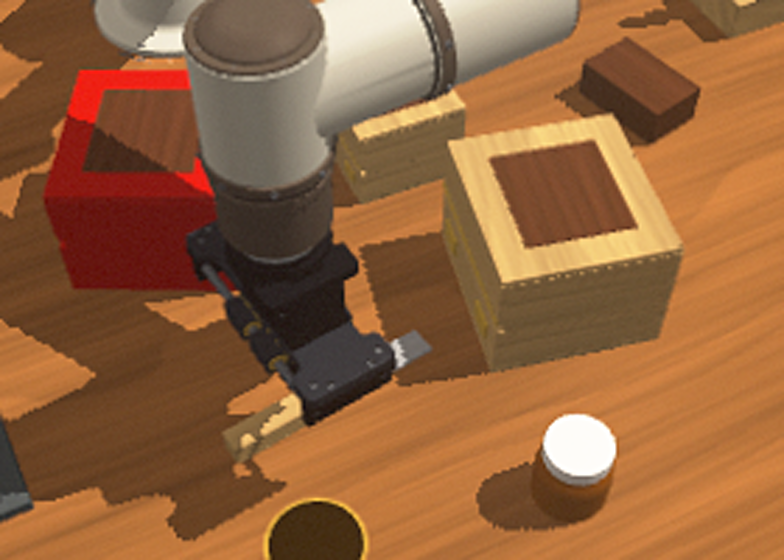

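Run:
```python
from h import *
from workcell import sense
np.set_printoptions(precision=1,suppress=True)
s=load('s5');w=load('w5');w4=load('w4'); st=sense(); print(st['position'],st['width'],st['clock'],st['contact_force'])
print('cam',ray(w4,320,200)[0],ray(w,320,200)[0])
p=st['position']; t=p-[0,0,8]
u=proj(s,[p,t]); print('tcp,tip in s5z', (u-[180,100])*2.8)
print('tcp,tip,grasp in w5',proj(w,[p,t,p+[0,0,11]]))
for z in (0,5,10,20,30): print('tail pred w5 lifted',z,proj(w,[[614.6,-158,24+z]]),(proj(s,[[614.6,-158,24+z]])-[180,100])*2.8)
print('w4 handle halfwidth pred', proj(w4,[[604+12*.989,-100+12*.15,24],[604-12*.989,-100-12*.15,24]]),proj(w,[[609+12*.989,-130+12*.15,24],[609-12*.989,-130-12*.15,24]]))
```

```text
[605.6 -93.6  49. ] 0.0019217653353417578 4.75 [-0.4 -0.4 -0.7]
cam [ 613.  -169.1  194.5] [ 616.  -168.8  223.3]
tcp,tip in s5z [[295.  387. ]
 [295.7 392.4]]
tcp,tip,grasp in w5 [[320.2 246.8]
 [320.3 241. ]
 [320.1 255.6]]
tail pred w5 lifted 0 [[321.6 119.7]] [[230.  439.8]]
tail pred w5 lifted 5 [[321.6 120.2]] [[229.3 436.7]]
tail pred w5 lifted 10 [[321.6 120.7]] [[228.6 433.5]]
tail pred w5 lifted 20 [[321.6 121.9]] [[227.2 427.1]]
tail pred w5 lifted 30 [[321.5 123.2]] [[225.8 420.6]]
w4 handle halfwidth pred [[299.3 239.2]
 [345.5 238.1]] [[303.1 170.5]
 [344.9 170.5]]
```

Run:
```python
from h import *
np.set_printoptions(precision=1,suppress=True)
for n in ('w2','w4','w5'):
    print(n,proj(load(n),[[614.6,-158,24],[614.6,-158,0]]))
a=cv2.imread('pics/scene0.png')[190:280,240:360];b=cv2.imread('pics/s5.png')[190:280,240:360]
cv2.imwrite('pics/cmp.png',cv2.resize(np.vstack([a,b]),None,fx=3.3,fy=3.3,interpolation=cv2.INTER_CUBIC))
w=cv2.imread('pics/w5.png')[90:350,220:420];cv2.imwrite('pics/w5z.png',cv2.resize(w,None,fx=2.3,fy=2.3,interpolation=cv2.INTER_CUBIC))
```

```text
w2 [[323.  117.9]
 [322.9 116.8]]
w4 [[315.6 122.9]
 [316.3 120. ]]
w5 [[321.6 119.7]
 [321.7 117.5]]
```

View pics/cmp.png

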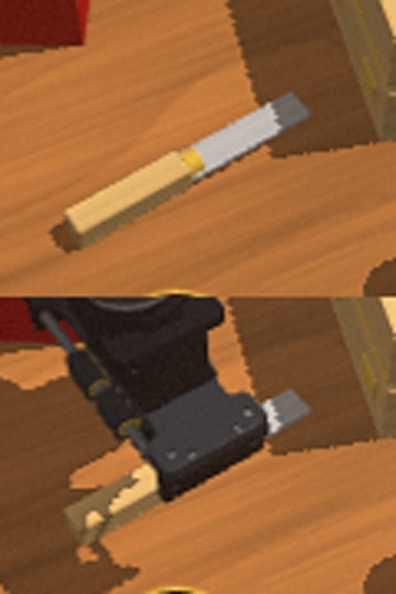

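View pics/w5z.png

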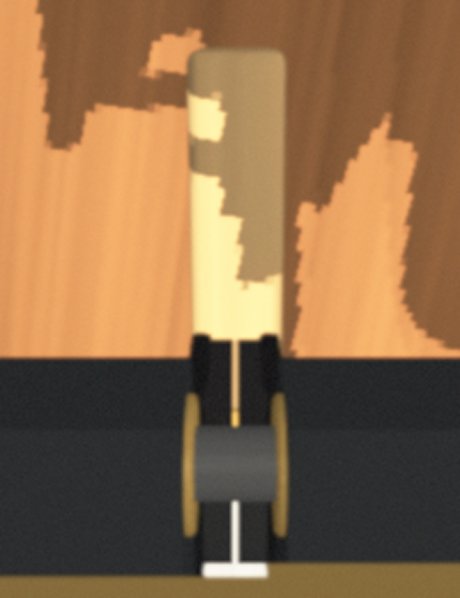

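{"op": "play_rows", "data": {"motion": [{"x": 0, "y": 0, "z": 0, "wx": 0, "wy": 0, "wz": 0, "claw": 110}, {"x": 0, "y": 0, "z": 0, "wx": 0, "wy": 0, "wz": 0, "claw": 110}, {"x": 0, "y": 0, "z": 0, "wx": 0, "wy": 0, "wz": 0, "claw": 110}, {"x": 0, "y": 0, "z": 0, "wx": 0, "wy": 0, "wz": 0, "claw": 110}, {"x": 0, "y": 0, "z": 0, "wx": 0, "wy": 0, "wz": 0, "claw": 110}, {"x": 0, "y": 0, "z": 0, "wx": 0, "wy": 0, "wz": 0, "claw": 110}, {"x": 0, "y": 0, "z": 0, "wx": 0, "wy": 0, "wz": 0, "claw": 110}]}}

```text
clock: 5.33
position: [603.6, -93.6, 45.9]
eef_rot: [3.141, 0.0, -1.422]
contact_force: [-0.7, 0.7, -0.3]
width: 0.447
```

Run:
```python
from plan import *
np.set_printoptions(precision=2,suppress=True)
from workcell import sense
w=snap('wrist','w6'); st=sense(); print(st['position'],st['width'],st['eef_rot'])
print(ray(w,320,200)[0]-st['position'])
hsv=cv2.cvtColor(w['image'],cv2.COLOR_RGB2HSV)
print([(v,*[int(t) for t in hsv[v,323]]) for v in range(100,124,2)])
for v in (150,210): print([(u,int(hsv[v,u,0]),int(hsv[v,u,2])) for u in range(296,350,2)])
print(onz(w,323,113,24),onz(w,323,210,24))
```

```text
[603.69 -93.6   45.98] 0.4880408199143466 [ 3.14 -0.   -1.42]
[ 12.08 -75.16 175.78]
[(100, 13, 151, 137), (102, 13, 145, 139), (104, 13, 146, 140), (106, 13, 147, 137), (108, 13, 146, 141), (110, 15, 130, 143), (112, 17, 117, 161), (114, 17, 117, 174), (116, 17, 118, 175), (118, 18, 120, 177), (120, 17, 117, 179), (122, 17, 117, 178)]
[(296, 13, 204), (298, 13, 140), (300, 14, 130), (302, 17, 133), (304, 18, 157), (306, 17, 171), (308, 17, 174), (310, 17, 178), (312, 17, 180), (314, 17, 179), (316, 17, 176), (318, 17, 175), (320, 17, 176), (322, 17, 177), (324, 18, 178), (326, 18, 182), (328, 17, 183), (330, 18, 182), (332, 18, 184), (334, 18, 184), (336, 18, 185), (338, 17, 188), (340, 18, 213), (342, 17, 189), (344, 14, 139), (346, 13, 138), (348, 13, 138)]
[(296, 14, 227), (298, 14, 227), (300, 14, 229), (302, 15, 202), (304, 19, 227), (306, 23, 251), (308, 24, 253), (310, 26, 254), (312, 26, 255), (314, 26, 255), (316, 26, 254), (318, 26, 254), (320, 26, 254), (322, 26, 254), (324, 26, 254), (326, 26, 255), (328, 26, 255), (330, 26, 255), (332, 26, 255), (334, 26, 255), (336, 26, 255), (338, 25, 254), (340, 22, 248), (342, 16, 183), (344, 14, 140), (346, 13, 142), (348, 13, 215)]
[ 613.97 -161.7    24.  ] [ 605.65 -106.84   24.  ]
```

View pics/w6.png

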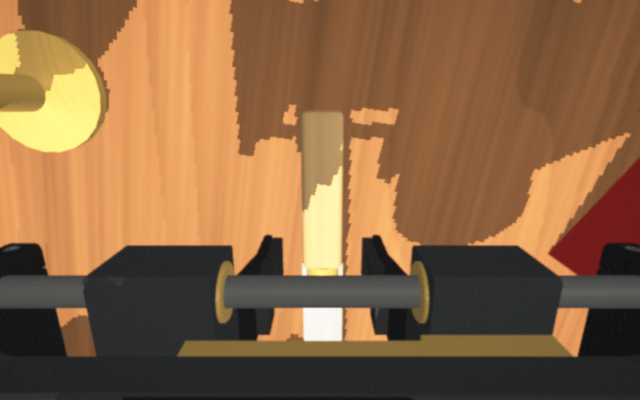

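{"op": "play_rows", "data": {"motion": [{"x": 1, "y": 0, "z": 10, "wx": 0, "wy": 0, "wz": 0, "claw": 110}, {"x": 1, "y": 0, "z": 10, "wx": 0, "wy": 0, "wz": 0, "claw": 110}, {"x": 1, "y": 0, "z": 10, "wx": 0, "wy": 0, "wz": 0, "claw": 110}, {"x": 0.5, "y": 0, "z": 5, "wx": 0, "wy": 0, "wz": 0, "claw": 110}, {"x": 0, "y": 0, "z": 0, "wx": 0, "wy": 0, "wz": 0, "claw": 110}, {"x": 0, "y": 0, "z": 0, "wx": 0, "wy": 0, "wz": 0, "claw": 110}]}}

```text
clock: 5.88
position: [603.9, -97.2, 10.3]
eef_rot: [3.14, -0.0, -1.422]
contact_force: [0.4, -0.2, 0.7]
width: 0.57
```

Run:
```python
from plan import *
from workcell import sense
w=snap('wrist','w7'); st=sense(); print(st['position'],st['width'],st['eef_rot'])
```

```text
[604.37676871 -97.12545673  10.94612902] 0.5703398256075348 [ 3.14133928e+00 -1.86842025e-04 -1.42159422e+00]
```

View pics/w7.png

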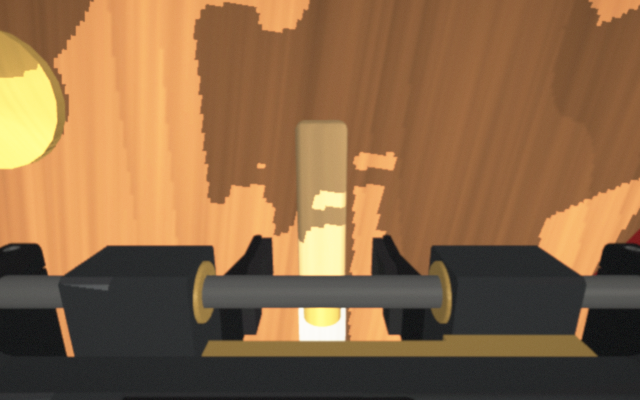

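{"op": "play_rows", "data": {"grip_force": 50, "motion": [{"x": 0, "y": 0, "z": 0, "wx": 0, "wy": 0, "wz": 0, "claw": 255}, {"x": 0, "y": 0, "z": 0, "wx": 0, "wy": 0, "wz": 0, "claw": 255}, {"x": 0, "y": 0, "z": 0, "wx": 0, "wy": 0, "wz": 0, "claw": 255}]}}

```text
clock: 6.18
position: [604.6, -97.0, 11.7]
eef_rot: [-3.141, -0.0, -1.422]
contact_force: [-0.0, 0.0, 1.0]
width: 0.417
```

{"op": "play_rows", "data": {"motion": [{"x": 0, "y": 0, "z": 0, "wx": 0, "wy": 0, "wz": 0, "claw": 255}, {"x": 0, "y": 0, "z": 0, "wx": 0, "wy": 0, "wz": 0, "claw": 255}]}}

```text
clock: 6.35
position: [604.4, -97.0, 11.4]
eef_rot: [-3.141, -0.0, -1.422]
contact_force: [-0.3, 0.6, 1.1]
width: 0.276
```

Run:
```python
from plan import *
from workcell import sense
w=snap('wrist','w8'); st=sense(); print(st['position'],st['width'],st['eef_rot'],st['contact_force'])
```

```text
[604.54666475 -97.0998428   11.8843987 ] 0.2339138207425807 [-3.14096184e+00 -3.51291222e-04 -1.42148306e+00] [-2.23956513  0.37417096  7.01317535]
```

View pics/w8.png

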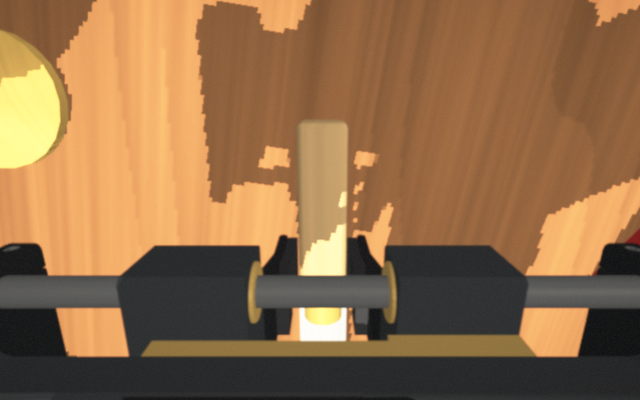

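{"op": "play_rows", "data": {"motion": [{"x": 0, "y": 0, "z": 0, "wx": 0, "wy": 0, "wz": 0, "claw": 255}]}}

```text
clock: 6.48
position: [604.7, -97.1, 12.0]
eef_rot: [-3.141, -0.0, -1.421]
contact_force: [-1.0, -0.5, 3.5]
width: 0.156
```

Run:
```python
from plan import *
from workcell import sense
w=snap('wrist','w9'); st=sense(); print(st['position'],st['width'],st['eef_rot'],st['contact_force'])
```

```text
[604.66360989 -97.13243714  11.99551937] 0.10948620960526992 [-3.14062210e+00 -3.99793097e-04 -1.42143380e+00] [-1.3191239   0.42768857  5.07738748]
```

View pics/w9.png

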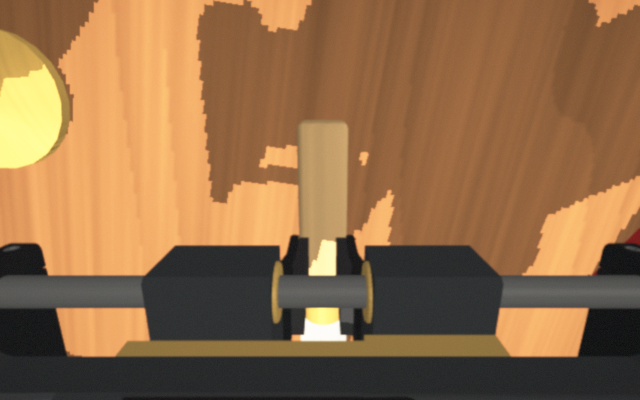

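{"op": "play_rows", "data": {"motion": [{"x": 0, "y": 0, "z": -1, "wx": 0, "wy": 0, "wz": 0, "claw": 110}, {"x": 0, "y": 0, "z": 0, "wx": 0, "wy": 0, "wz": 0, "claw": 110}, {"x": 0, "y": 0, "z": 0, "wx": 0, "wy": 0, "wz": 0, "claw": 110}, {"x": 0, "y": 0, "z": 0, "wx": 0, "wy": 0, "wz": 0, "claw": 110}, {"x": 0, "y": 0, "z": 0, "wx": 0, "wy": 0, "wz": 0, "claw": 110}, {"x": 0, "y": 0, "z": 0, "wx": 0, "wy": 0, "wz": 0, "claw": 110}]}}

```text
clock: 7.03
position: [604.1, -97.0, 11.9]
eef_rot: [3.141, 0.0, -1.422]
contact_force: [0.4, -0.0, 0.2]
width: 0.478
```

{"op": "play_rows", "data": {"motion": [{"x": 0, "y": 0, "z": 2, "wx": 0, "wy": 0, "wz": 0, "claw": 110}, {"x": 0, "y": 0, "z": 2, "wx": 0, "wy": 0, "wz": 0, "claw": 110}, {"x": 0, "y": 0, "z": 2, "wx": 0, "wy": 0, "wz": 0, "claw": 110}, {"x": 0, "y": 0, "z": 0, "wx": 0, "wy": 0, "wz": 0, "claw": 110}]}}

```text
clock: 7.37
position: [603.8, -97.1, 5.5]
eef_rot: [3.14, 0.0, -1.422]
contact_force: [-0.4, -0.3, -0.1]
width: 0.567
```

Run:
```python
from plan import *
from workcell import sense
w=snap('wrist','w10'); st=sense(); print(st['position'],st['width'],st['eef_rot'],st['contact_force'],w['camera_matrix'])
snap('side','d10');a=cv2.imread('pics/d10.png');cv2.imwrite('pics/d10z.png',cv2.resize(a[130:260,230:350],None,fx=4.5,fy=4.5,interpolation=cv2.INTER_CUBIC))
```

```text
[603.94074503 -97.08155701   5.69063754] 0.5625946151595518 [ 3.14071792e+00  8.91903338e-05 -1.42187198e+00] [-0.51023366  0.15363544 -0.32887386] [[352.2238661    0.         321.81197087]
 [  0.         352.2238661  199.69310075]
 [  0.           0.           1.        ]]
```

View pics/w10.png

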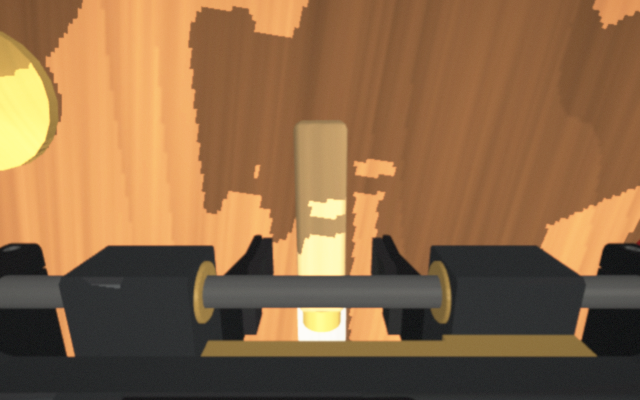

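View pics/d10z.png

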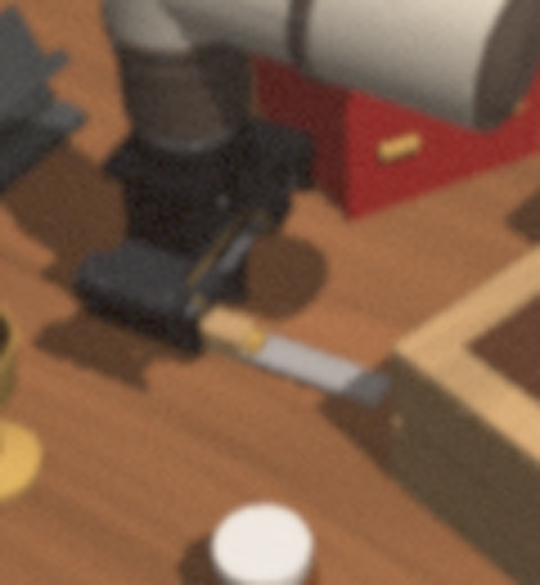

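{"op": "play_rows", "data": {"motion": [{"x": 0, "y": 0, "z": 2, "wx": 0, "wy": 0, "wz": 0, "claw": 110}, {"x": 0, "y": 0, "z": 2, "wx": 0, "wy": 0, "wz": 0, "claw": 110}, {"x": 0, "y": 0, "z": 2, "wx": 0, "wy": 0, "wz": 0, "claw": 110}, {"x": 0, "y": 0, "z": 2, "wx": 0, "wy": 0, "wz": 0, "claw": 110}, {"x": 0, "y": 0, "z": 2, "wx": 0, "wy": 0, "wz": 0, "claw": 110}]}}

```text
clock: 7.88
position: [604.2, -97.1, -4.1]
eef_rot: [3.141, 0.0, -1.422]
contact_force: [-0.2, -0.1, -0.0]
width: 0.569
```

{"op": "play_rows", "data": {"motion": [{"x": 0, "y": 0, "z": 2, "wx": 0, "wy": 0, "wz": 0, "claw": 110}, {"x": 0, "y": 0, "z": 1.5, "wx": 0, "wy": 0, "wz": 0, "claw": 110}, {"x": 0, "y": 0, "z": 0, "wx": 0, "wy": 0, "wz": 0, "claw": 110}]}}

```text
clock: 8.13
position: [604.0, -97.1, -7.8]
eef_rot: [3.141, 0.0, -1.422]
contact_force: [0.7, 0.2, -0.1]
width: 0.57
```

{"op": "play_rows", "data": {"motion": [{"x": 0, "y": 0, "z": 1.5, "wx": 0, "wy": 0, "wz": 0, "claw": 110}, {"x": 0, "y": 0, "z": 1.5, "wx": 0, "wy": 0, "wz": 0, "claw": 110}, {"x": 0, "y": 0, "z": 0, "wx": 0, "wy": 0, "wz": 0, "claw": 110}]}}

```text
clock: 8.38
position: [604.1, -97.0, -10.6]
eef_rot: [3.141, 0.0, -1.422]
contact_force: [-0.5, -0.3, 0.3]
width: 0.569
```

{"op": "play_rows", "data": {"grip_force": 50, "motion": [{"x": 0, "y": 0, "z": 0, "wx": 0, "wy": 0, "wz": 0, "claw": 255}, {"x": 0, "y": 0, "z": 0, "wx": 0, "wy": 0, "wz": 0, "claw": 255}, {"x": 0, "y": 0, "z": 0, "wx": 0, "wy": 0, "wz": 0, "claw": 255}, {"x": 0, "y": 0, "z": 0, "wx": 0, "wy": 0, "wz": 0, "claw": 255}, {"x": 0, "y": 0, "z": 0, "wx": 0, "wy": 0, "wz": 0, "claw": 255}, {"x": 0, "y": 0, "z": 0, "wx": 0, "wy": 0, "wz": 0, "claw": 255}, {"x": 0, "y": 0, "z": 0, "wx": 0, "wy": 0, "wz": 0, "claw": 255}, {"x": 0, "y": 0, "z": 0, "wx": 0, "wy": 0, "wz": 0, "claw": 255}]}}

```text
clock: 9.05
position: [604.3, -97.0, -10.3]
eef_rot: [-3.141, -0.0, -1.422]
contact_force: [0.2, 0.6, 0.0]
width: 0.274
```

Run:
```python
from plan import *
from workcell import sense
w=snap('wrist','w11'); st=sense(); print(st['position'],st['width'],st['eef_rot'],st['contact_force'])
```

```text
[604.29159848 -97.04978976 -10.27089551] 0.2719971903025003 [-3.14151720e+00 -2.60899941e-05 -1.42173994e+00] [-0.01462884 -0.07990181  1.17386275]
```

View pics/w11.png

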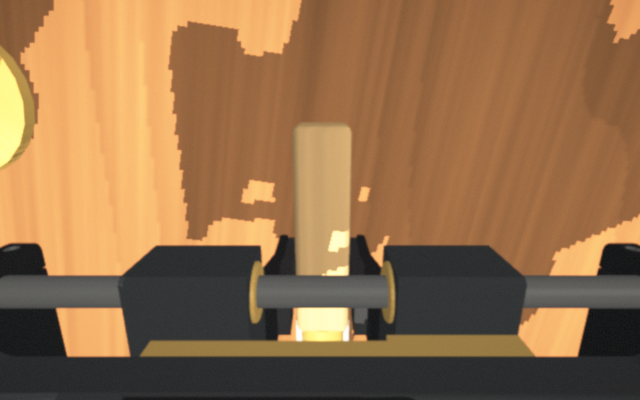

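Run:
```python
from h import *
np.set_printoptions(precision=2,suppress=True)
for n,v in [('w2',150),('w4',200),('w6',210),('w7',180),('w10',180),('w11',180)]:
    c=load(n);hsv=cv2.cvtColor(c['image'],cv2.COLOR_RGB2HSV).astype(int)
    h=hsv[v,280:370,1]; # saturation lower on handle
    g=np.array(cv2.GaussianBlur(c['image'],(1,5),0)[v,280:370],float)
    s=hsv[v,280:370,1].astype(float); mid=135.
    inside=np.where(s<mid)[0]; a,b=inside[0],inside[-1]
    ea=a-1+(s[a-1]-mid)/(s[a-1]-s[a]); eb=b+(mid-s[b])/(s[b+1]-s[b])
    L,Rr=280+ea,280+eb
    for z in (10,24,34):
        P,Q=onz(c,L,v,z),onz(c,Rr,v,z); d=np.array([-.15,.989,0]); e=Q-P; w=np.linalg.norm(e-d*(e@d)); 
        print(n,z,round(L,1),round(Rr,1),'width mm',round(w,2),end=' | ')
    print()
```

```text
w2 10 311.4 334.8 width mm 26.24 | w2 24 311.4 334.8 width mm 25.31 | w2 34 311.4 334.8 width mm 24.65 | 
w4 10 297.3 344.4 width mm 25.65 | w4 24 297.3 344.4 width mm 23.7 | w4 34 297.3 344.4 width mm 22.31 | 
w6 10 301.7 342.6 width mm 25.76 | w6 24 301.7 342.6 width mm 24.06 | w6 34 301.7 342.6 width mm 22.84 | 
w7 10 295.7 346.7 width mm 26.14 | w7 24 295.7 346.7 width mm 24.07 | w7 34 295.7 346.7 width mm 22.58 | 
w10 10 293.8 346.8 width mm 26.37 | w10 24 293.8 346.8 width mm 24.21 | w10 34 293.8 346.8 width mm 22.67 | 
w11 10 292.3 351.2 width mm 26.62 | w11 24 292.3 351.2 width mm 24.23 | w11 34 292.3 351.2 width mm 22.52 |
```

Run:
```python
from h import *
np.set_printoptions(precision=0,suppress=True)
s=load('scene0');d=load('side0')
print('red top (scene px at z=120)',*[onz(s,u,v,120)[:2] for u,v in [(208,126),(267,126),(271,174),(198,170)]])
print('red bottom',*[onz(s,u,v,0)[:2] for u,v in [(264,202),(203,199)]])
print('red tri corner top right near',tri([(s,271,174),(d,308,153)]),tri([(s,267,126),(d,350,140)]), )
print('red bottom near corner',tri([(s,264,202),(d,307,174)]))
print('small',*[onz(s,u,v,90)[:2] for u,v in [(293,123),(325,113),(346,136),(311,149)]])
print('small tri',tri([(s,293,123),(d,360,161)]),tri([(s,311,149),(d,357,170)]))
# goblet, jar
print('goblet rim',onz(s,293,292,120),'jar',onz(s,386,260,75))
```

```text
red top (scene px at z=120) [ 221. -157.] [294. -12.] [465. -67.] [ 373. -224.]
red bottom [442. -90.] [ 360. -236.]
red tri corner top right near (array([471., -69., 132.]), [3.1, 3.1]) (array([303., -13., 115.]), [9.2, 9.2])
red bottom near corner (array([449., -93.,  16.]), [4.4, 4.4])
small [280.  69.] [279. 170.] [394. 178.] [399.  70.]
small tri (array([338.,  55., 104.]), [27.9, 27.9]) (array([399.,  70.,  86.]), [2.6, 2.6])
goblet rim [ 774. -143.  120.] jar [771.  76.  75.]
```

Run:
```python
from h import *
np.set_printoptions(precision=0,suppress=True)
a=cv2.imread('pics/scene0.png')[140:235,330:380]
cv2.imwrite('pics/f1.png',cv2.resize(a,None,fx=6,fy=6,interpolation=cv2.INTER_CUBIC))
s=load('scene0'); C=np.array([570,177,0]);x=np.array([.2045,.979,0]);y=np.array([-.979,.2045,0]);z=np.array([0,0,1.])
for yy in (85,40,0,-40,-85): print(yy,*[((proj(s,[C-80*x+yy*y+h*z])[0]-[330,140])*6) for h in (0,60,70,75,128)])
b=cv2.imread('pics/w2.png')[290:350,240:440]
cv2.imwrite('pics/f2.png',cv2.resize(b,None,fx=4,fy=4,interpolation=cv2.INTER_CUBIC))
```

```text
85 [ 47. 263.] [ 51. 172.] [ 52. 157.] [ 52. 149.] [56. 60.]
40 [ 74. 336.] [ 79. 246.] [ 80. 230.] [ 81. 222.] [ 86. 135.]
0 [ 99. 404.] [106. 315.] [107. 299.] [108. 292.] [115. 204.]
-40 [125. 475.] [134. 387.] [135. 372.] [136. 364.] [144. 278.]
-85 [156. 559.] [167. 473.] [168. 458.] [169. 450.] [179. 365.]
```

View pics/f1.png

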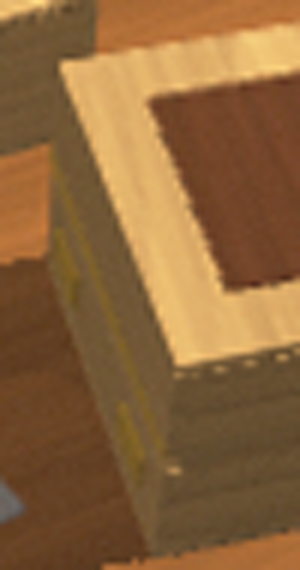

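View pics/f2.png

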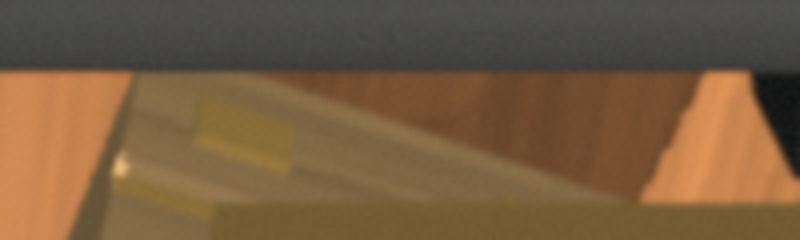

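Run:
```python
from plan import *
p=plan([604.3,-97,43],down(-1.4218),4)
p=plan([571.8,-68.6,43],down(-1.777),4,start=p)
```

```text
n 4 D 53.3 A 0.0
[-0.0, -0.0, -13.3, -0.0, -0.0, 0.0]
[-0.0, -0.0, -13.3, -0.0, -0.0, 0.0]
[-0.0, -0.0, -13.3, -0.0, -0.0, 0.0]
[-0.0, -0.0, -13.4, -0.0, -0.0, 0.0]
n 4 D 43.2 A 0.355
[-8.2, 7.0, 0.0, -0.0, -0.0, 0.0888]
[-7.6, 7.7, 0.0, -0.0, -0.0, 0.0888]
[-6.9, 8.3, 0.0, -0.0, -0.0, 0.0888]
[-6.1, 8.9, 0.0, -0.0, -0.0, 0.0888]
```

{"op": "play_rows", "data": {"motion": [{"x": 0, "y": 0, "z": -7, "wx": 0, "wy": 0, "wz": 0, "claw": 255}, {"x": 0, "y": 0, "z": -15, "wx": 0, "wy": 0, "wz": 0, "claw": 255}, {"x": 0, "y": 0, "z": -18, "wx": 0, "wy": 0, "wz": 0, "claw": 255}, {"x": 0, "y": 0, "z": -13, "wx": 0, "wy": 0, "wz": 0, "claw": 255}, {"x": -8.2, "y": 7, "z": 0, "wx": 0, "wy": 0, "wz": 0.0888, "claw": 255}, {"x": -7.6, "y": 7.7, "z": 0, "wx": 0, "wy": 0, "wz": 0.0888, "claw": 255}, {"x": -6.9, "y": 8.3, "z": 0, "wx": 0, "wy": 0, "wz": 0.0888, "claw": 255}, {"x": -6.1, "y": 8.9, "z": 0, "wx": 0, "wy": 0, "wz": 0.0888, "claw": 255}]}}

```text
clock: 9.77
position: [571.2, -68.4, 43.0]
eef_rot: [3.142, 0.0, -1.782]
contact_force: [-0.1, 0.1, -1.3]
width: 0.27
```

{"op": "play_rows", "data": {"motion": [{"x": 0, "y": 0, "z": 0, "wx": 0, "wy": 0, "wz": 0, "claw": 255}, {"x": 0, "y": 0, "z": 0, "wx": 0, "wy": 0, "wz": 0, "claw": 255}, {"x": 0, "y": 0, "z": 0, "wx": 0, "wy": 0, "wz": 0, "claw": 255}]}}

```text
clock: 10.02
position: [572.4, -68.8, 43.0]
eef_rot: [-3.141, 0.0, -1.775]
contact_force: [-1.2, -0.4, -0.8]
width: 0.274
```

```bash
cat > look.py <<'E'
import sys
from plan import *
from workcell import sense
def look(tag,box_s=(180,100,280,200),box_d=(230,120,200,140)):
    s=snap('scene','s'+tag);d=snap('side','d'+tag);w=snap('wrist','w'+tag);st=sense()
    np.set_printoptions(precision=2,suppress=True)
    print(st['clock'],st['position'],st['eef_rot'],st['width'],st['contact_force'])
    for n,b in (('s',box_s),('d',box_d)):
        a=cv2.imread(f'pics/{n}{tag}.png');x,y,W,H=b
        f=min(800/W,600/H);cv2.imwrite(f'pics/{n}{tag}z.png',cv2.resize(a[y:y+H,x:x+W],None,fx=f,fy=f,interpolation=cv2.INTER_CUBIC)); print(n,'origin',x,y,'scale',round(f,3))
E
python3 -c "
from look import *
look('12',(270,130,160,120),(270,150,120,90))"
```

```text
10.1667 [572.21 -68.96  42.62] [-3.14  0.   -1.78] 0.27279924300033426 [ 0.57 -0.85 -0.76]
s origin 270 130 scale 5.0
d origin 270 150 scale 6.667
```

View pics/s12z.png

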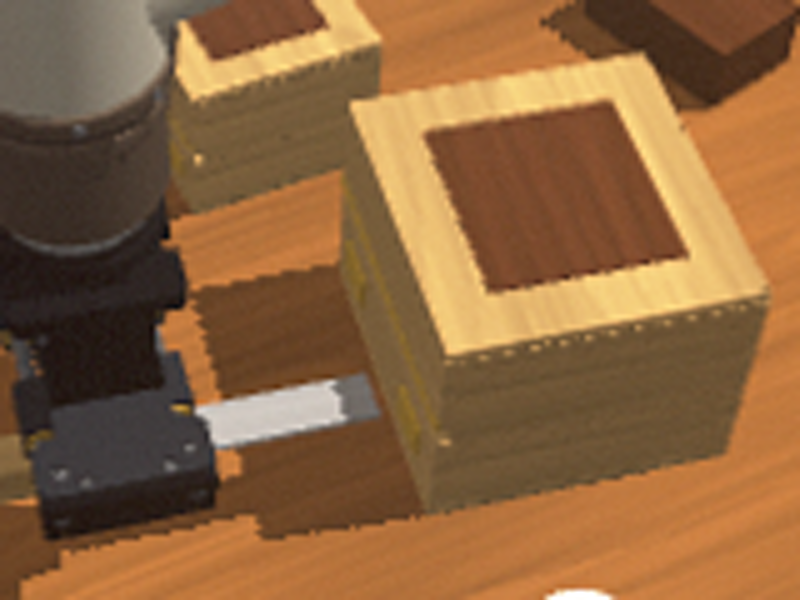

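View pics/d12z.png

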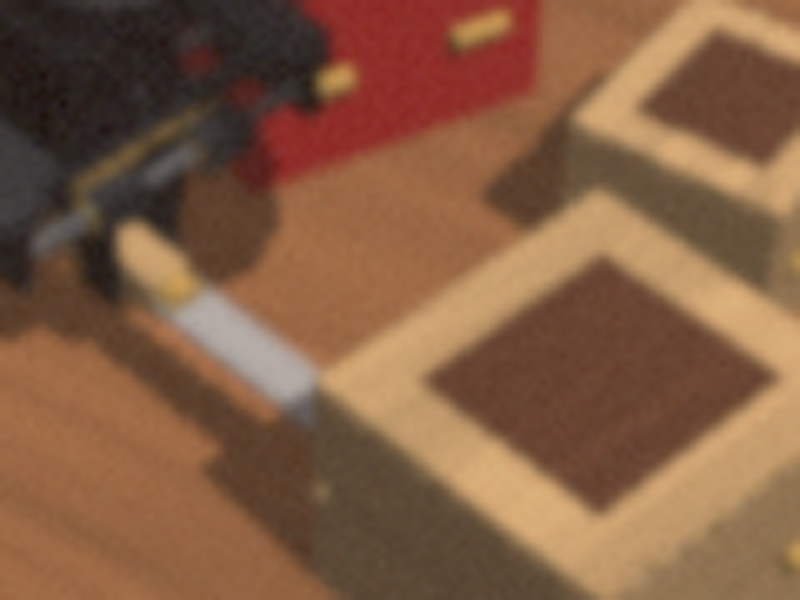

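View pics/w12.png

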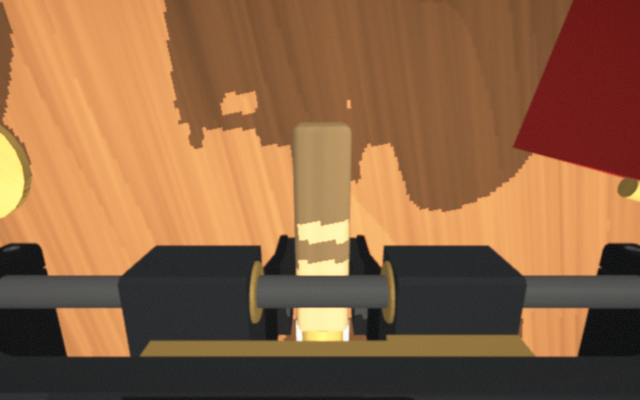

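```bash
cat > case.py <<'E'
from h import *
C=np.array([570,177,0.]);yw=np.radians(78.2);cx=np.array([np.cos(yw),np.sin(yw),0]);cy=np.array([-np.sin(yw),np.cos(yw),0]);cz=np.array([0,0,1.])
def c2w(x,y,z): return C+x*cx+y*cy+z*cz
def w2c(p): d=np.array(p)-C; return np.array([d@cx,d@cy,d[2]])
E
python3 - <<'E'
from case import *
np.set_printoptions(precision=1,suppress=True)
s=load('s12');d=load('d12')
f=lambda x,y:(270+x/5,130+y/5)
for z in (60,65,70): print(z,[w2c(onz(s,*f(*q),z)) for q in [(365,375),(382,412)]], 'ferrule end edges',[w2c(onz(s,*f(*q),z)) for q in [(197,402),(217,450)]])
tcp=np.array([572.21,-68.96,42.62]); print('sensed case',w2c(tcp))
g=c2w(*(w2c(tcp)+[135,0,22.4+1.5])); 
for dy in (13,-13):
  q=g+dy*cy; print('pred',(proj(s,[q])[0]-[270,130])*5,(proj(d,[q])[0]-[270,150])*6.667)
# gap in side view? front top corner check
print('corner',(proj(d,[c2w(-80,85,128),c2w(-80,-85,128)])-[270,150])*6.667)
E
```

```text
60 [array([-102.5,  -35.8,   60. ]), array([-100.9,  -59.8,   60. ])] ferrule end edges [array([-186.2,  -32.1,   60. ]), array([-183.5,  -62.6,   60. ])]
65 [array([-103.8,  -39.6,   65. ]), array([-102.2,  -63.5,   65. ])] ferrule end edges [array([-187. ,  -35.9,   65. ]), array([-184.3,  -66.2,   65. ])]
70 [array([-105.1,  -43.4,   70. ]), array([-103.5,  -67.1,   70. ])] ferrule end edges [array([-187.8,  -39.7,   70. ]), array([-185.1,  -69.8,   70. ])]
sensed case [-240.3  -52.5   42.6]
pred [362.1 373.4] [348.7 392. ]
pred [377.1 414.5] [305.3 422.1]
corner [[596.  183.2]
 [312.5 376.9]]
```

{"op": "play_rows", "data": {"motion": [{"x": -8, "y": 0, "z": 0, "wx": 0, "wy": 0, "wz": 0, "claw": 255}, {"x": -8, "y": 0, "z": 0, "wx": 0, "wy": 0, "wz": 0, "claw": 255}, {"x": -8, "y": 0, "z": 0, "wx": 0, "wy": 0, "wz": 0, "claw": 255}, {"x": -8, "y": 0, "z": 0, "wx": 0, "wy": 0, "wz": 0, "claw": 255}]}}

```text
clock: 10.5
position: [578.6, -36.3, 42.6]
eef_rot: [-3.142, 0.0, -1.777]
contact_force: [0.4, 0.6, -0.6]
width: 0.271
```

{"op": "play_rows", "data": {"motion": [{"x": -7, "y": 0, "z": 0, "wx": 0, "wy": 0, "wz": 0, "claw": 255}, {"x": -7, "y": 0, "z": 0, "wx": 0, "wy": 0, "wz": 0, "claw": 255}, {"x": -7, "y": 0, "z": 0, "wx": 0, "wy": 0, "wz": 0, "claw": 255}, {"x": -7, "y": 0, "z": 0, "wx": 0, "wy": 0, "wz": 0, "claw": 255}, {"x": 0, "y": 0, "z": 0, "wx": 0, "wy": 0, "wz": 0, "claw": 255}]}}

```text
clock: 10.92
position: [584.6, -8.5, 42.7]
eef_rot: [-3.141, 0.0, -1.775]
contact_force: [0.1, -0.5, -1.7]
width: 0.276
```

```bash
python3 -c "
from look import *
look('13',(270,130,160,120),(270,150,120,90))
from case import *
print(w2c(sense()['position']))"
```

```text
11.0667 [583.86  -9.87  42.57] [ 3.14 -0.   -1.78] 0.27243791232569525 [-0.54  0.13 -0.62]
s origin 270 130 scale 5.0
d origin 270 150 scale 6.667
[-180.09  -51.78   42.57]
```

View pics/s13z.png

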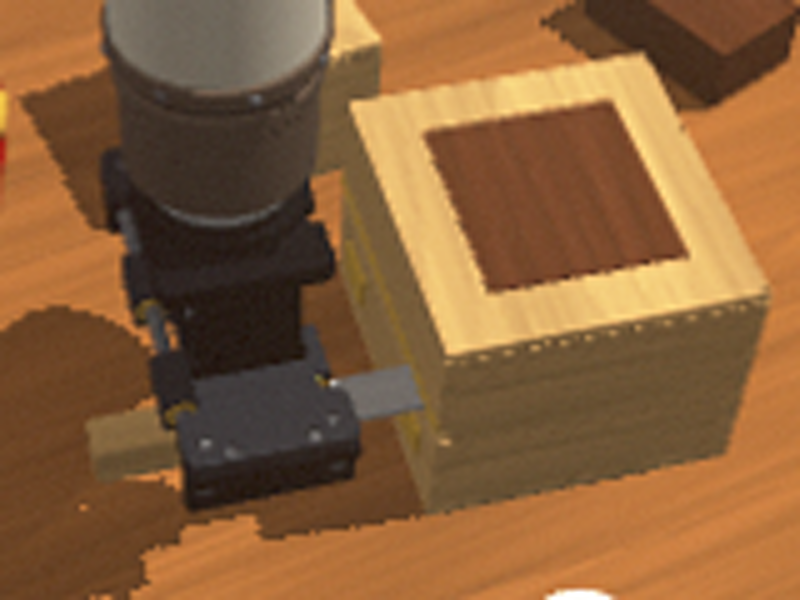

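{"op": "play_rows", "data": {"grip_force": 60, "motion": [{"x": 0, "y": 0, "z": -4, "wx": 0, "wy": 0, "wz": 0, "claw": 255}, {"x": -1, "y": 0, "z": -7, "wx": 0, "wy": 0, "wz": 0, "claw": 255}, {"x": -1, "y": 0, "z": -8, "wx": 0, "wy": 0, "wz": 0, "claw": 255}, {"x": -2, "y": 0, "z": -8, "wx": 0, "wy": 0, "wz": 0, "claw": 255}, {"x": -2, "y": 0, "z": -8, "wx": 0, "wy": 0, "wz": 0, "claw": 255}, {"x": -2, "y": 0, "z": -8, "wx": 0, "wy": 0, "wz": 0, "claw": 255}, {"x": 0, "y": 0, "z": 0, "wx": 0, "wy": 0, "wz": 0, "claw": 255}]}}

```text
clock: 11.65
position: [587.0, -1.4, 88.0]
eef_rot: [-3.138, 0.002, -1.776]
contact_force: [-0.1, -0.0, -1.0]
width: 0.273
```

```bash
python3 -c "
from look import *
look('14',(270,100,160,120),(270,150,120,90))
from case import *
print(w2c(sense()['position']))"
```

```text
11.8 [586.34  -1.7   86.29] [-3.14  0.   -1.78] 0.26794534019417166 [-0.16 -0.72 -0.68]
s origin 270 100 scale 5.0
d origin 270 150 scale 6.667
[-171.58  -52.54   86.29]
```

View pics/s14z.png

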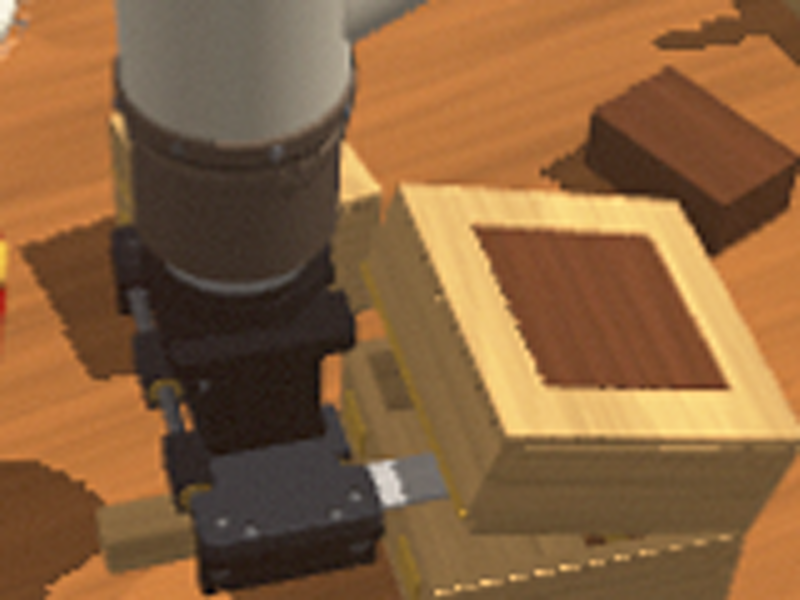

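View pics/d14z.png

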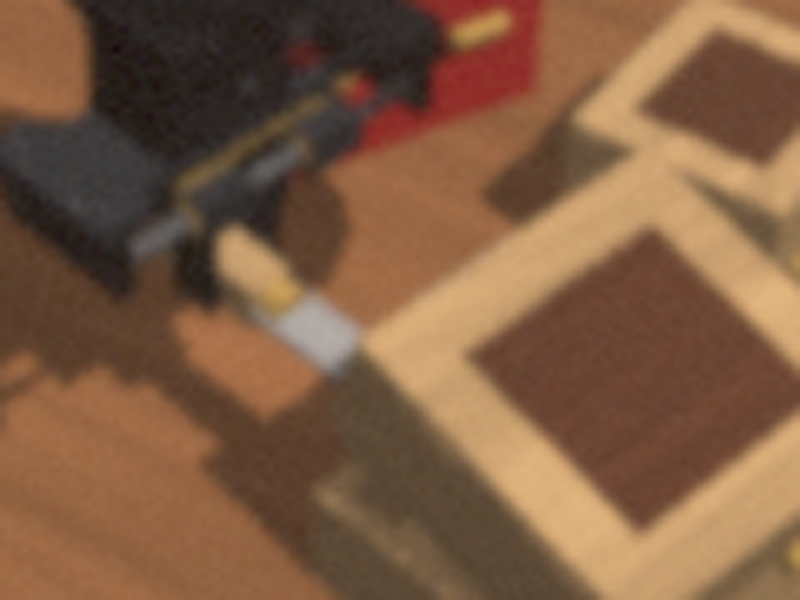

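View pics/w14.png

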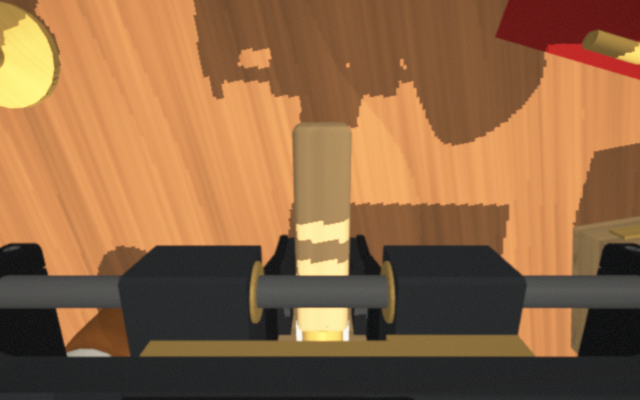

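{"op": "play_rows", "data": {"motion": [{"x": -3, "y": 0, "z": -8, "wx": 0, "wy": 0, "wz": 0, "claw": 255}, {"x": -4, "y": 0, "z": -9, "wx": 0, "wy": 0, "wz": 0, "claw": 255}, {"x": -5, "y": 0, "z": -9, "wx": 0, "wy": 0, "wz": 0, "claw": 255}, {"x": -5, "y": 0, "z": -9, "wx": 0, "wy": 0, "wz": 0, "claw": 255}, {"x": -6, "y": 0, "z": -8, "wx": 0, "wy": 0, "wz": 0, "claw": 255}, {"x": -6, "y": 0, "z": -8, "wx": 0, "wy": 0, "wz": 0, "claw": 255}, {"x": -7, "y": 0, "z": -7, "wx": 0, "wy": 0, "wz": 0, "claw": 255}, {"x": -8, "y": 0, "z": -7, "wx": 0, "wy": 0, "wz": 0, "claw": 255}]}}

```text
clock: 12.47
position: [594.9, 41.6, 151.6]
eef_rot: [-3.141, 0.0, -1.777]
contact_force: [0.4, -0.5, -2.1]
width: 0.271
```

```bash
python3 -c "
from look import *
look('15',(270,60,160,120),(270,150,120,90))
from case import *
print(w2c(sense()['position']))"
```

```text
12.6167 [595.84  42.11 151.77] [-3.14  0.   -1.78] 0.26854909266518157 [-0.73 -0.57 -1.05]
s origin 270 60 scale 5.0
d origin 270 150 scale 6.667
[-126.75  -52.88  151.77]
```

View pics/s15z.png

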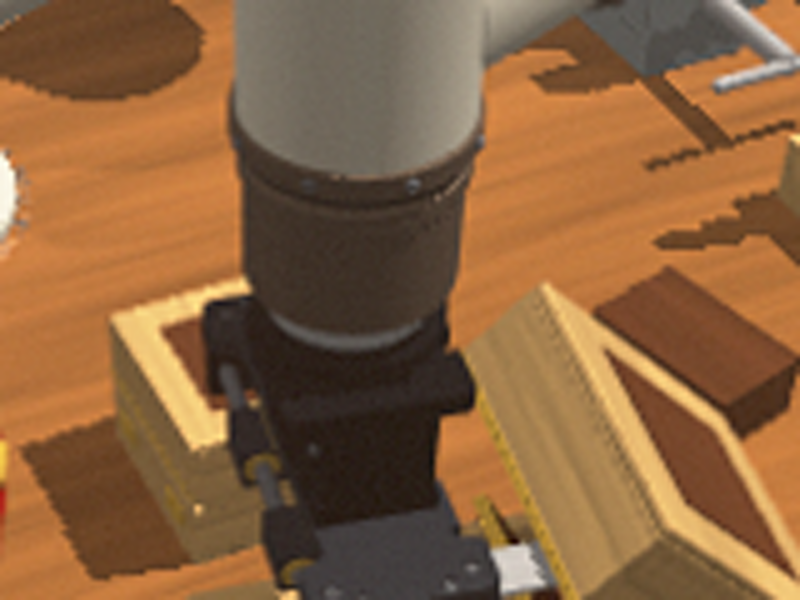

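View pics/w15.png

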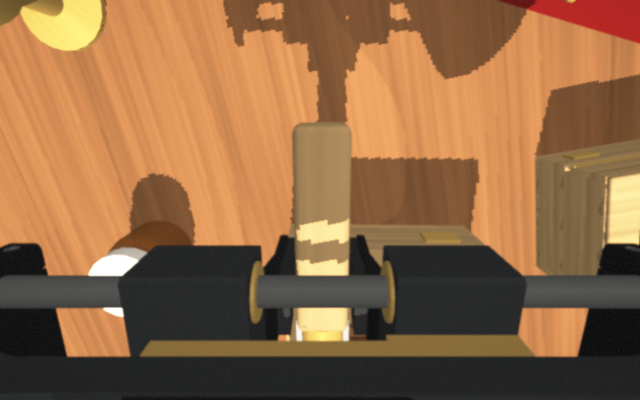

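{"op": "play_rows", "data": {"motion": [{"x": -8, "y": 0, "z": -6, "wx": 0, "wy": 0, "wz": 0, "claw": 255}, {"x": -8, "y": 0, "z": -6, "wx": 0, "wy": 0, "wz": 0, "claw": 255}, {"x": -8, "y": 0, "z": -5, "wx": 0, "wy": 0, "wz": 0, "claw": 255}, {"x": -9, "y": 0, "z": -5, "wx": 0, "wy": 0, "wz": 0, "claw": 255}, {"x": -9, "y": 0, "z": -4, "wx": 0, "wy": 0, "wz": 0, "claw": 255}, {"x": -9, "y": 0, "z": -4, "wx": 0, "wy": 0, "wz": 0, "claw": 255}, {"x": -9, "y": 0, "z": -3, "wx": 0, "wy": 0, "wz": 0, "claw": 255}, {"x": -10, "y": 0, "z": -2, "wx": 0, "wy": 0, "wz": 0, "claw": 255}]}}

```text
clock: 13.28
position: [609.4, 110.5, 186.1]
eef_rot: [-3.141, 0.0, -1.777]
contact_force: [-0.5, -0.5, -2.3]
width: 0.273
```

{"op": "play_rows", "data": {"motion": [{"x": -9, "y": 0, "z": -2, "wx": 0, "wy": 0, "wz": 0, "claw": 255}, {"x": -9, "y": 0, "z": -1, "wx": 0, "wy": 0, "wz": 0, "claw": 255}, {"x": -9, "y": 0, "z": 0, "wx": 0, "wy": 0, "wz": 0, "claw": 255}, {"x": 0, "y": 0, "z": 0, "wx": 0, "wy": 0, "wz": 0, "claw": 255}]}}

```text
clock: 13.62
position: [615.3, 138.0, 188.8]
eef_rot: [-3.14, 0.001, -1.775]
contact_force: [-0.8, -0.2, -1.0]
width: 0.27
```

```bash
python3 -c "
from look import *
look('16',(290,40,200,150),(280,120,160,120))
from case import *
print(w2c(sense()['position']))"
```

```text
13.7667 [614.63 136.12 188.76] [-3.14  0.   -1.78] 0.27600101867887145 [-0.11 -0.34 -0.59]
s origin 290 40 scale 4.0
d origin 280 120 scale 5.0
[-30.89 -52.05 188.76]
```

View pics/s16z.png

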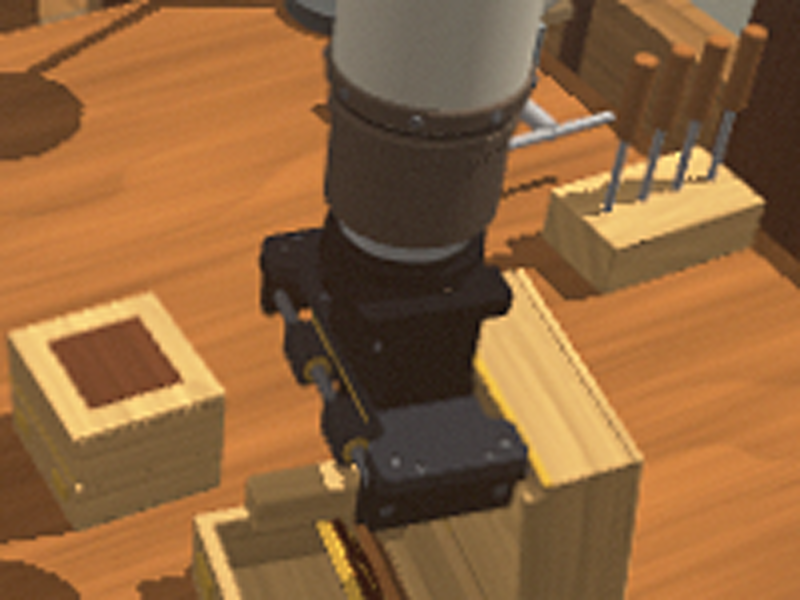

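View pics/d16z.png

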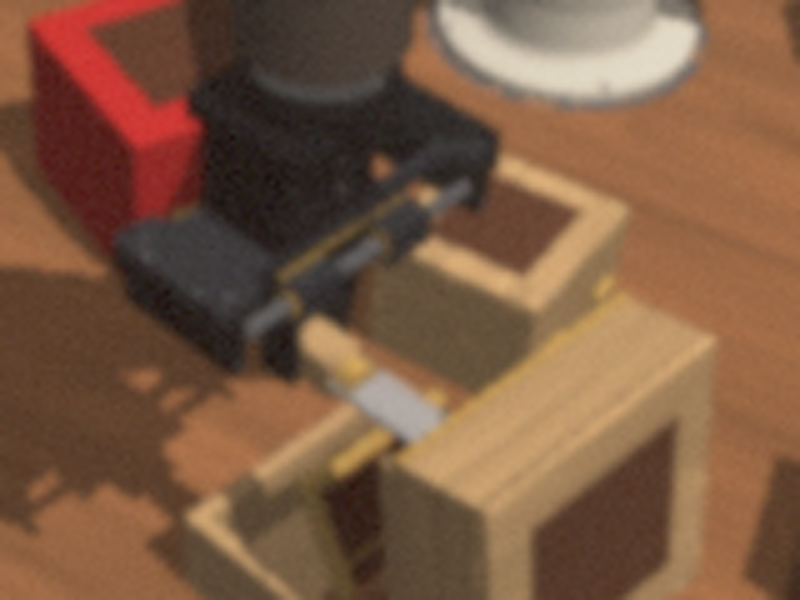

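View pics/w16.png

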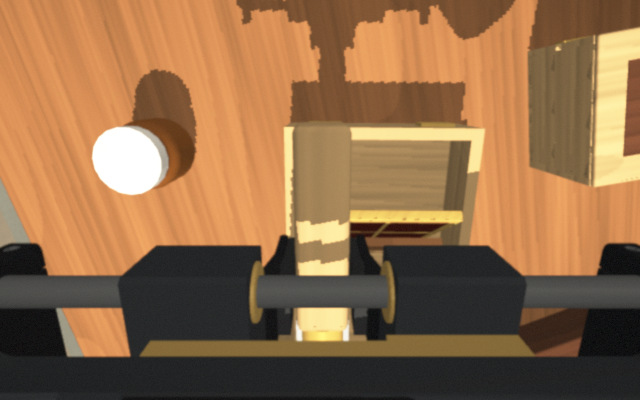

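{"op": "play_rows", "data": {"motion": [{"x": 0, "y": 0, "z": 8, "wx": 0, "wy": 0, "wz": 0, "claw": 255}, {"x": 0, "y": 0, "z": 8, "wx": 0, "wy": 0, "wz": 0, "claw": 255}, {"x": -8, "y": 0, "z": 0, "wx": 0, "wy": 0, "wz": 0, "claw": 255}, {"x": -8, "y": 0, "z": 0, "wx": 0, "wy": 0, "wz": 0, "claw": 255}, {"x": -8, "y": 0, "z": 0, "wx": 0, "wy": 0, "wz": 0, "claw": 255}, {"x": -8, "y": 0, "z": 0, "wx": 0, "wy": 0, "wz": 0, "claw": 255}, {"x": -6, "y": 0, "z": 0, "wx": 0, "wy": 0, "wz": 0, "claw": 255}, {"x": -5, "y": 0, "z": 0, "wx": 0, "wy": 0, "wz": 0, "claw": 255}]}}

```text
clock: 14.43
position: [623.6, 179.2, 172.7]
eef_rot: [-3.141, 0.0, -1.776]
contact_force: [-0.7, -0.9, -2.3]
width: 0.275
```

{"op": "play_rows", "data": {"motion": [{"x": -5, "y": 0, "z": 0, "wx": 0, "wy": 0, "wz": 0, "claw": 255}, {"x": -4, "y": 0, "z": 0, "wx": 0, "wy": 0, "wz": 0, "claw": 255}, {"x": 0, "y": 0, "z": 0, "wx": 0, "wy": 0, "wz": 0, "claw": 255}]}}

```text
clock: 14.68
position: [625.5, 187.9, 172.8]
eef_rot: [-3.141, 0.001, -1.776]
contact_force: [0.2, 0.3, -0.6]
width: 0.271
```

```bash
python3 -c "
from look import *
look('17',(290,40,200,150),(280,120,160,120))
from case import *
print(w2c(sense()['position']))"
```

```text
14.8333 [625.3  186.95 172.83] [-3.14  0.   -1.78] 0.272644361167101 [ 0.78 -0.08 -1.06]
s origin 290 40 scale 4.0
d origin 280 120 scale 5.0
[ 21.04 -52.1  172.83]
```

View pics/s17z.png

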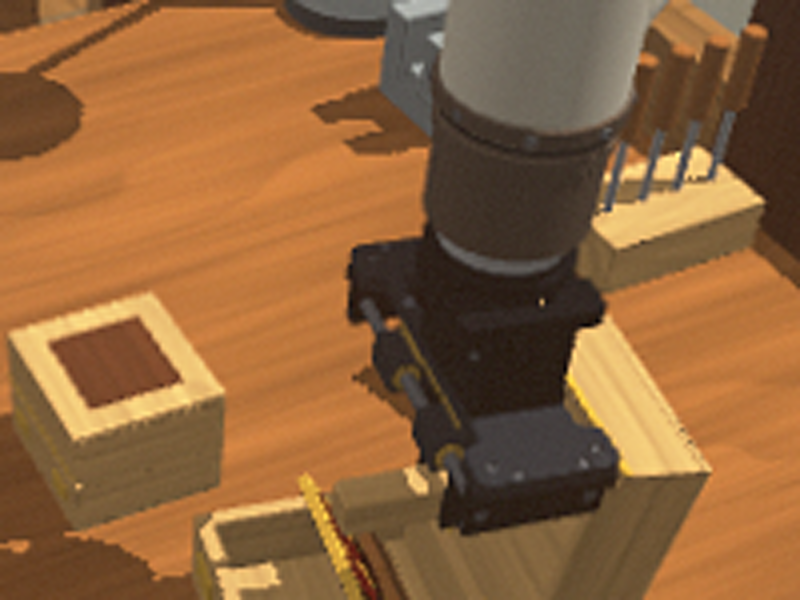

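View pics/d17z.png

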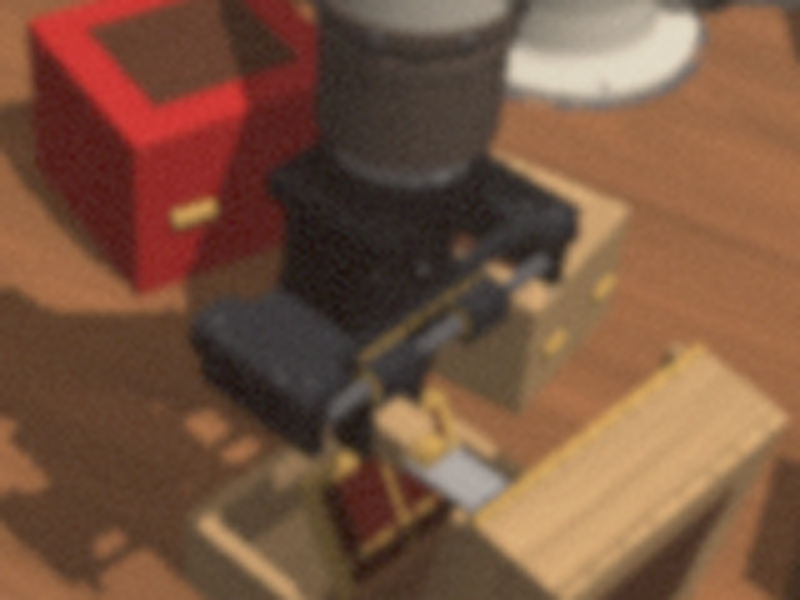

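View pics/w17.png

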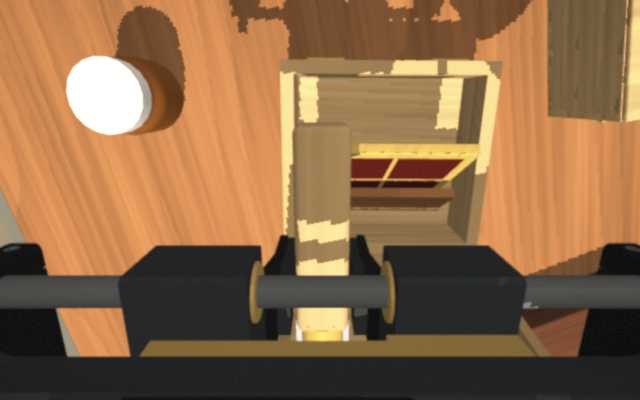

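Run:
```python
from plan import *; from case import *
p=plan(c2w(-130,-52,173),down(-1.777),6)
p=plan([604.3,-97,100],down(-1.4218),5,start=p)
p=plan([604.3,-97,0],down(-1.4218),5,start=p)
```

```text
n 6 D 151.0 A 0.001
[25.2, 0.0, -0.0, -0.0001, 0.0001, -0.0]
[25.2, 0.0, -0.0, -0.0001, 0.0001, -0.0]
[25.2, 0.0, -0.1, -0.0001, 0.0001, -0.0]
[25.1, 0.0, -0.0, -0.0001, 0.0001, -0.0]
[25.2, 0.0, -0.1, -0.0001, 0.0001, -0.0]
[25.1, 0.1, 0.0, -0.0001, 0.0001, -0.0]
n 5 D 154.8 A 0.355
[26.2, -7.5, 14.6, 0.0001, -0.0, -0.071]
[26.7, -5.7, 14.6, 0.0001, -0.0, -0.071]
[27.1, -3.7, 14.6, 0.0001, -0.0, -0.071]
[27.2, -1.8, 14.6, 0.0001, -0.0, -0.071]
[27.4, 0.1, 14.6, 0.0001, -0.0, -0.071]
n 5 D 100.0 A 0.0
[-0.0, -0.0, 20.0, -0.0, -0.0, -0.0]
[-0.0, -0.0, 20.0, -0.0, -0.0, -0.0]
[-0.0, -0.0, 20.0, -0.0, -0.0, -0.0]
[-0.0, -0.0, 20.0, -0.0, -0.0, -0.0]
[-0.1, -0.0, 20.0, -0.0, -0.0, -0.0]
```

{"op": "play_rows", "data": {"motion": [{"x": 10, "y": 0, "z": 0, "wx": 0, "wy": 0, "wz": 0, "claw": 255}, {"x": 28, "y": 0, "z": 0, "wx": 0, "wy": 0, "wz": 0, "claw": 255}, {"x": 30, "y": 0, "z": 0, "wx": 0, "wy": 0, "wz": 0, "claw": 255}, {"x": 30, "y": 0, "z": 0, "wx": 0, "wy": 0, "wz": 0, "claw": 255}, {"x": 28, "y": 0, "z": 0, "wx": 0, "wy": 0, "wz": 0, "claw": 255}, {"x": 25, "y": 0, "z": 0, "wx": 0, "wy": 0, "wz": 0, "claw": 255}]}}

```text
clock: 15.33
position: [593.3, 36.6, 173.0]
eef_rot: [-3.141, 0.0, -1.778]
contact_force: [0.8, -0.5, -1.8]
width: 0.269
```

{"op": "play_rows", "data": {"motion": [{"x": 26.2, "y": -7.5, "z": 14.6, "wx": 0, "wy": 0, "wz": -0.071, "claw": 255}, {"x": 26.7, "y": -5.7, "z": 14.6, "wx": 0, "wy": 0, "wz": -0.071, "claw": 255}, {"x": 27.1, "y": -3.7, "z": 14.6, "wx": 0, "wy": 0, "wz": -0.071, "claw": 255}, {"x": 27.2, "y": -1.8, "z": 14.6, "wx": 0, "wy": 0, "wz": -0.071, "claw": 255}, {"x": 27.4, "y": 0, "z": 14.6, "wx": 0, "wy": 0, "wz": -0.071, "claw": 255}, {"x": 0, "y": 0, "z": 25, "wx": 0, "wy": 0, "wz": 0, "claw": 255}, {"x": 0, "y": 0, "z": 25, "wx": 0, "wy": 0, "wz": 0, "claw": 255}, {"x": 0, "y": 0, "z": 20, "wx": 0, "wy": 0, "wz": 0, "claw": 255}]}}

```text
clock: 16.0
position: [603.2, -98.8, 28.3]
eef_rot: [3.141, 0.0, -1.425]
contact_force: [0.2, -0.2, -1.8]
width: 0.266
```

{"op": "play_rows", "data": {"motion": [{"x": 0, "y": 0, "z": 10, "wx": 0, "wy": 0, "wz": 0, "claw": 255}, {"x": 0, "y": 0, "z": 5, "wx": 0, "wy": 0, "wz": 0, "claw": 255}, {"x": 0, "y": 0, "z": 0, "wx": 0, "wy": 0, "wz": 0, "claw": 255}, {"x": 0, "y": 0, "z": 0, "wx": 0, "wy": 0, "wz": 0, "claw": 255}, {"x": 0, "y": 0, "z": 0, "wx": 0, "wy": 0, "wz": 0, "claw": 255}]}}

```text
clock: 16.42
position: [605.6, -97.0, 16.3]
eef_rot: [-3.139, -0.0, -1.421]
contact_force: [0.3, -0.5, -1.3]
width: 0.268
```

```bash
python3 -c "
from look import *
look('18',(180,100,280,200),(230,120,200,140))"
```

```text
16.5667 [605.15 -96.97  15.89] [-3.14 -0.   -1.42] 0.27322690434791036 [-0.55 -0.45 -1.07]
s origin 180 100 scale 2.857
d origin 230 120 scale 4.0
```

View pics/s18z.png

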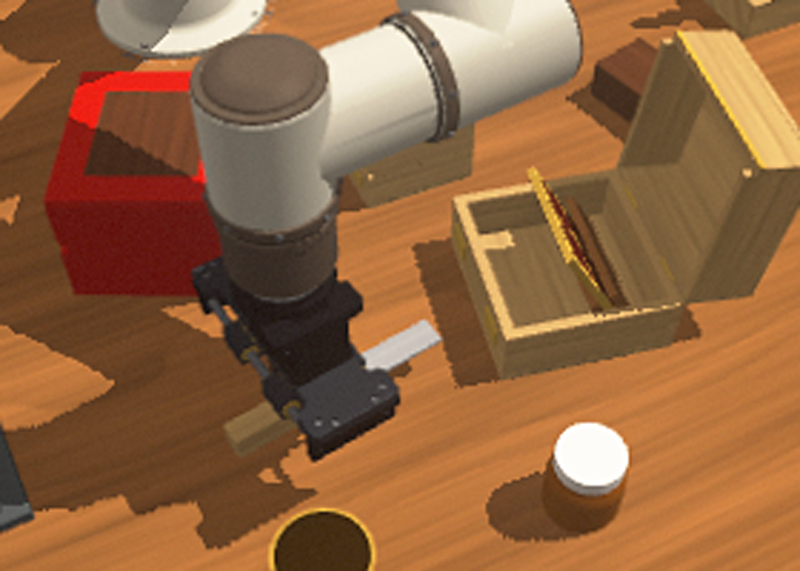

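View pics/d18z.png

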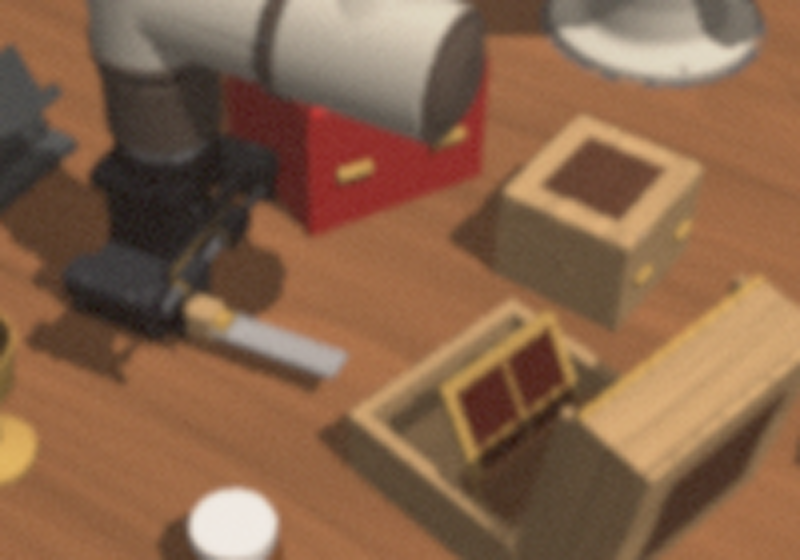

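{"op": "play_rows", "data": {"motion": [{"x": 0, "y": 0, "z": 8, "wx": 0, "wy": 0, "wz": 0, "claw": 255}, {"x": 0, "y": 0, "z": 8, "wx": 0, "wy": 0, "wz": 0, "claw": 255}, {"x": 0, "y": 0, "z": 5, "wx": 0, "wy": 0, "wz": 0, "claw": 255}, {"x": 0, "y": 0, "z": 3, "wx": 0, "wy": 0, "wz": 0, "claw": 255}, {"x": 0, "y": 0, "z": 0, "wx": 0, "wy": 0, "wz": 0, "claw": 255}]}}

```text
clock: 16.98
position: [604.0, -97.1, -10.0]
eef_rot: [3.14, -0.0, -1.422]
contact_force: [0.1, -0.6, -1.3]
width: 0.269
```

{"op": "play_rows", "data": {"motion": [{"x": 0, "y": 0, "z": 1, "wx": 0, "wy": 0, "wz": 0, "claw": 255}, {"x": 0, "y": 0, "z": 0.7, "wx": 0, "wy": 0, "wz": 0, "claw": 255}, {"x": 0, "y": 0, "z": 0, "wx": 0, "wy": 0, "wz": 0, "claw": 255}]}}

```text
clock: 17.23
position: [604.3, -97.2, -10.3]
eef_rot: [3.141, -0.0, -1.422]
contact_force: [-2.2, 1.6, 4.6]
width: 0.272
```

Bench contact (about 5 N). Release.

{"op": "play_rows", "data": {"motion": [{"x": 0, "y": 0, "z": 0, "wx": 0, "wy": 0, "wz": 0, "claw": 130}, {"x": 0, "y": 0, "z": 0, "wx": 0, "wy": 0, "wz": 0, "claw": 130}, {"x": 0, "y": 0, "z": 0, "wx": 0, "wy": 0, "wz": 0, "claw": 110}, {"x": 0, "y": 0, "z": 0, "wx": 0, "wy": 0, "wz": 0, "claw": 110}, {"x": 0, "y": 0, "z": 0, "wx": 0, "wy": 0, "wz": 0, "claw": 110}, {"x": 0, "y": 0, "z": -10, "wx": 0, "wy": 0, "wz": 0, "claw": 110}, {"x": 0, "y": 0, "z": -25, "wx": 0, "wy": 0, "wz": 0, "claw": 110}, {"x": 0, "y": 0, "z": -35, "wx": 0, "wy": 0, "wz": 0, "claw": 110}]}}

```text
clock: 17.9
position: [602.0, -97.3, 57.3]
eef_rot: [3.135, 0.001, -1.422]
contact_force: [0.1, 0.3, 0.9]
width: 0.566
```

```bash
python3 -c "
from look import *
look('19',(180,60,280,200),(230,120,200,140))
from case import *
np.set_printoptions(precision=1,suppress=True)
s=load('s19');d=load('d19')
a=lambda x,z:c2w(35+x*np.cos(np.pi/6)-z*.5,0,18+z*np.cos(np.pi/6)+x*.5)
# panel top corners predicted
for yy in (55,-55):
  q=a(0,110)+yy*cy; print(q,(proj(s,[q])[0]-[180,60])*2.857,(proj(d,[q])[0]-[230,120])*4)
"
```

```text
18.05 [607.06 -97.08  63.05] [-3.13 -0.   -1.42] 0.569722418448869 [-0.48  0.21 -0.63]
s origin 180 60 scale 2.857
d origin 230 120 scale 4.0
[512.1 168.7 113.3] [529.4 281. ] [550.5 306.6]
[619.7 146.2 113.3] [570.9 372.6] [441.3 386. ]
```

View pics/s19z.png

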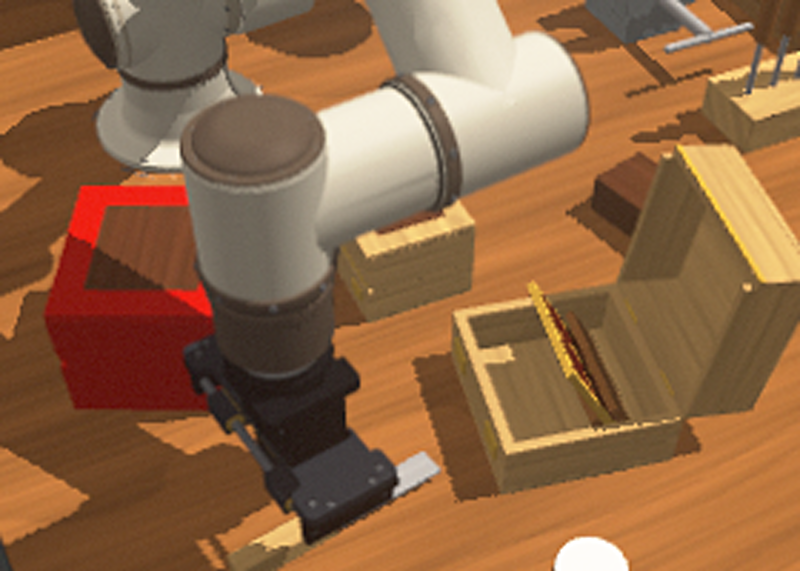

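View pics/d19z.png

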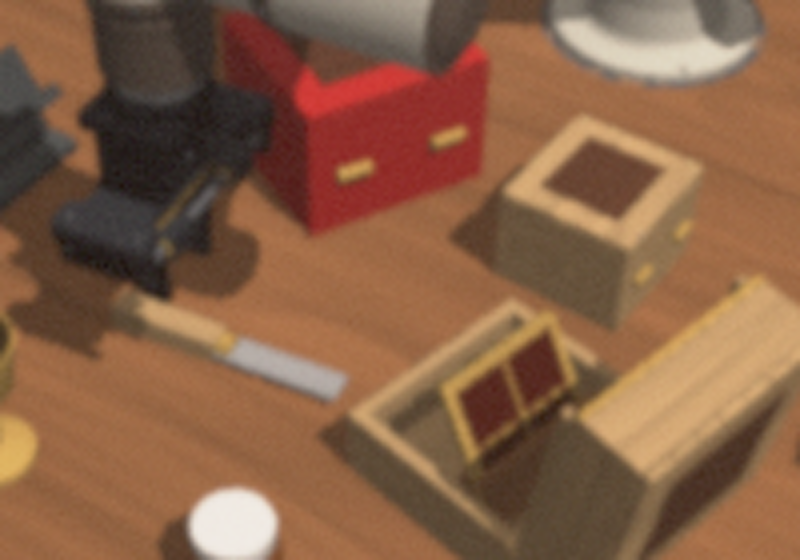

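View pics/w19.png

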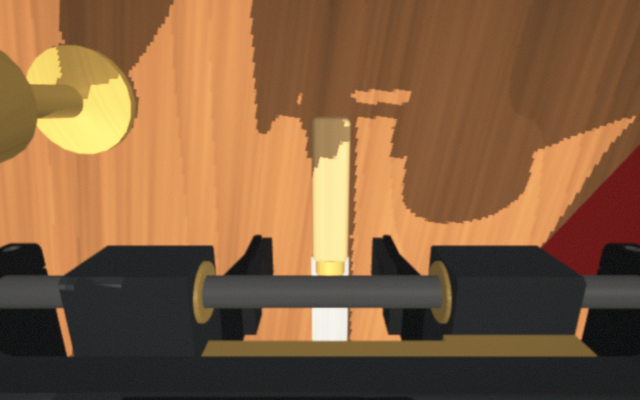

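```bash
cat >> case.py <<'E'
xs=np.cos(np.pi/6)*cx+.5*cz; zs=-.5*cx+np.cos(np.pi/6)*cz
S0=c2w(35,0,18)
def sl(x,y,z): return S0+x*xs+y*cy+z*zs
RB=R.from_matrix(np.column_stack([-cy,-xs,-zs]))
E
python3 - <<'E'
from plan import *; from case import *
from workcell import sense
st=sense(); p0=st['position'].copy(); r0=R.from_euler('xyz',st['eef_rot'])
p=plan(p0+[0,0,110],down(-1.4218),3)
p=plan(sl(0,0,190),RB,16,start=p)
print(sl(0,0,190))
E
```

```text
n 3 D 110.0 A 0.008
[0.0, -0.3, -36.7, -0.0027, -0.0003, 0.0001]
[0.0, -0.2, -36.6, -0.0027, -0.0003, 0.0001]
[0.1, -0.1, -36.7, -0.0027, -0.0003, 0.0001]
n 16 D 221.1 A 1.311
[-13.8, 1.1, -0.6, 0.0286, -0.0199, -0.0742]
[-13.8, 0.0, -0.3, 0.0286, -0.0199, -0.0742]
[-13.8, -1.0, -0.0, 0.0286, -0.0199, -0.0742]
[-13.7, -2.0, 0.3, 0.0286, -0.0199, -0.0742]
[-13.5, -3.0, 0.6, 0.0286, -0.0199, -0.0742]
[-13.2, -4.0, 1.0, 0.0286, -0.0199, -0.0742]
[-12.8, -4.9, 1.4, 0.0286, -0.0199, -0.0742]
[-12.4, -5.8, 1.8, 0.0286, -0.0199, -0.0742]
[-11.9, -6.7, 2.2, 0.0286, -0.0199, -0.0742]
[-11.3, -7.5, 2.6, 0.0286, -0.0199, -0.0742]
[-10.7, -8.2, 3.0, 0.0286, -0.0199, -0.0742]
[-10.0, -8.9, 3.5, 0.0286, -0.0199, -0.0742]
[-9.2, -9.5, 4.0, 0.0286, -0.0199, -0.0742]
[-8.4, -10.0, 4.4, 0.0286, -0.0199, -0.0742]
[-7.6, -10.5, 4.9, 0.0286, -0.0199, -0.0742]
[-6.7, -10.9, 5.3, 0.0286, -0.0199, -0.0742]
[557.73023689 118.26795667 182.54482672]
```

{"op": "play_rows", "data": {"motion": [{"x": 0, "y": 0, "z": -36, "wx": 0, "wy": 0, "wz": 0, "claw": 110}, {"x": 0, "y": 0, "z": -36, "wx": 0, "wy": 0, "wz": 0, "claw": 110}, {"x": 0, "y": 0, "z": -36, "wx": 0, "wy": 0, "wz": 0, "claw": 110}, {"x": -13.8, "y": 1.1, "z": -0.6, "wx": 0.0286, "wy": -0.0199, "wz": -0.0742, "claw": 110}, {"x": -13.8, "y": 0, "z": -0.3, "wx": 0.0286, "wy": -0.0199, "wz": -0.0742, "claw": 110}, {"x": -13.8, "y": -1, "z": 0, "wx": 0.0286, "wy": -0.0199, "wz": -0.0742, "claw": 110}, {"x": -13.7, "y": -2, "z": 0.3, "wx": 0.0286, "wy": -0.0199, "wz": -0.0742, "claw": 110}, {"x": -13.5, "y": -3, "z": 0.6, "wx": 0.0286, "wy": -0.0199, "wz": -0.0742, "claw": 110}]}}

```text
clock: 18.72
position: [587.9, -29.1, 169.5]
eef_rot: [-2.983, 0.072, -1.041]
contact_force: [-0.9, 0.8, 0.2]
width: 0.568
```

Run:
```python
from plan import *; from case import *
from workcell import sense
print(sense()['position'],sense()['joint_pos'])
p=plan(sl(0,0,190),RB,10)
```

```text
[587.91621306 -29.09828655 169.46680906] [ 0.15317512  0.31298372 -0.16286053 -0.15007074 -0.97773311  0.44774912]
n 10 D 151.0 A 0.897
[-14.3, -4.8, 0.5, 0.0313, -0.0217, -0.0812]
[-13.8, -6.0, 1.0, 0.0313, -0.0217, -0.0812]
[-13.3, -7.0, 1.5, 0.0313, -0.0217, -0.0812]
[-12.6, -8.0, 2.0, 0.0313, -0.0217, -0.0812]
[-11.9, -8.9, 2.5, 0.0313, -0.0217, -0.0812]
[-11.1, -9.8, 3.0, 0.0313, -0.0217, -0.0812]
[-10.2, -10.6, 3.6, 0.0313, -0.0217, -0.0812]
[-9.2, -11.2, 4.1, 0.0313, -0.0217, -0.0812]
[-8.2, -11.8, 4.7, 0.0313, -0.0217, -0.0812]
[-7.2, -12.3, 5.2, 0.0313, -0.0217, -0.0812]
```

{"op": "play_rows", "data": {"motion": [{"x": -14.3, "y": -4.8, "z": 0.5, "wx": 0.0313, "wy": -0.0217, "wz": -0.0812, "claw": 110}, {"x": -13.8, "y": -6, "z": 1, "wx": 0.0313, "wy": -0.0217, "wz": -0.0812, "claw": 110}, {"x": -13.3, "y": -7, "z": 1.5, "wx": 0.0313, "wy": -0.0217, "wz": -0.0812, "claw": 110}, {"x": -12.6, "y": -8, "z": 2, "wx": 0.0313, "wy": -0.0217, "wz": -0.0812, "claw": 110}, {"x": -11.9, "y": -8.9, "z": 2.5, "wx": 0.0313, "wy": -0.0217, "wz": -0.0812, "claw": 110}, {"x": -11.1, "y": -9.8, "z": 3, "wx": 0.0313, "wy": -0.0217, "wz": -0.0812, "claw": 110}, {"x": -10.2, "y": -10.6, "z": 3.6, "wx": 0.0313, "wy": -0.0217, "wz": -0.0812, "claw": 110}, {"x": -9.2, "y": -11.2, "z": 4.1, "wx": 0.0313, "wy": -0.0217, "wz": -0.0812, "claw": 110}]}}

```text
clock: 19.38
position: [564.3, 88.9, 179.9]
eef_rot: [-2.684, 0.038, -0.37]
contact_force: [0.2, -0.1, 0.5]
width: 0.574
```

{"op": "play_rows", "data": {"motion": [{"x": -8.2, "y": -11.8, "z": 4.7, "wx": 0.0313, "wy": -0.0217, "wz": -0.0812, "claw": 110}, {"x": -7.2, "y": -12.3, "z": 5.2, "wx": 0.0313, "wy": -0.0217, "wz": -0.0812, "claw": 110}, {"x": 0, "y": 0, "z": 0, "wx": 0, "wy": 0, "wz": 0, "claw": 110}, {"x": 0, "y": 0, "z": 0, "wx": 0, "wy": 0, "wz": 0, "claw": 110}, {"x": 0, "y": 0, "z": 0, "wx": 0, "wy": 0, "wz": 0, "claw": 110}]}}

```text
clock: 19.8
position: [559.0, 117.2, 182.4]
eef_rot: [-2.62, 0.001, -0.212]
contact_force: [-0.6, 1.2, -0.5]
width: 0.568
```

Run:
```python
from look import *; from case import *
look('20',(270,60,200,150),(260,120,160,120))
st=sense(); print(st['joint_pos'])
r=R.from_euler('xyz',st['eef_rot']); w=load('w20')
print('cam off tool',r.inv().apply(ray(w,320,200)[0]-st['position']))
print('pos in slot frame',[ (st['position']-S0)@v for v in (xs,cy,zs)])
plan(sl(0,0,190),RB,1)
print('pred panel in w20', [proj(w,[sl(x,y,110)])[0] for x in (-4,4) for y in (-55,55)])
```

```text
19.95 [559.03 117.35 182.68] [-2.62  0.   -0.21] 0.5673073201792636 [-0.25  0.17 -0.62]
s origin 270 60 scale 4.0
d origin 260 120 scale 5.0
[ 0.19  0.28 -0.12 -0.57 -1.03  1.44]
cam off tool [  76.21    0.04 -176.  ]
pos in slot frame [np.float64(-0.483763895784449), np.float64(-1.4573041686317119), np.float64(190.4369142355494)]
n 1 D 1.6 A 0.005
[-1.5, -0.5, 0.4, 0.0018, -0.0019, -0.0045]
pred panel in w20 [array([326.06, 132.09]), array([326.18, 271.  ]), array([314.92, 132.14]), array([316.22, 271.05])]
```

View pics/s20z.png

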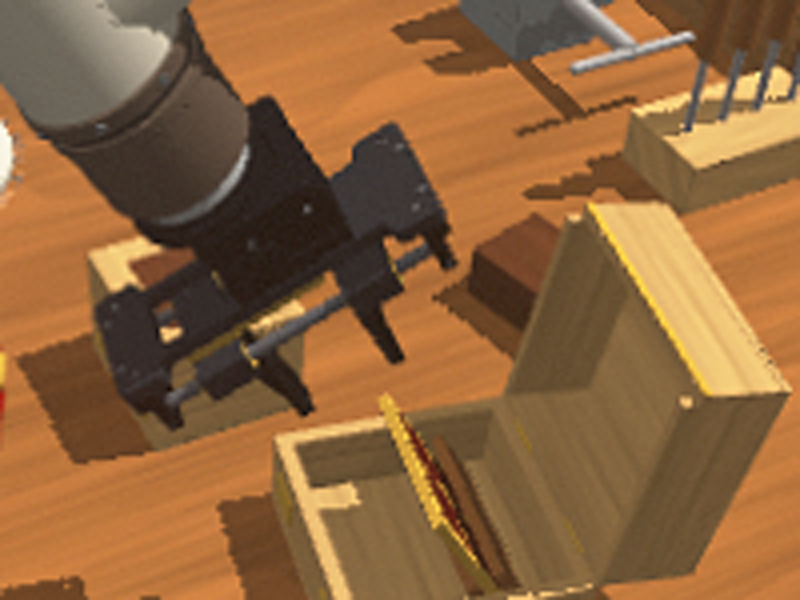

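View pics/d20z.png

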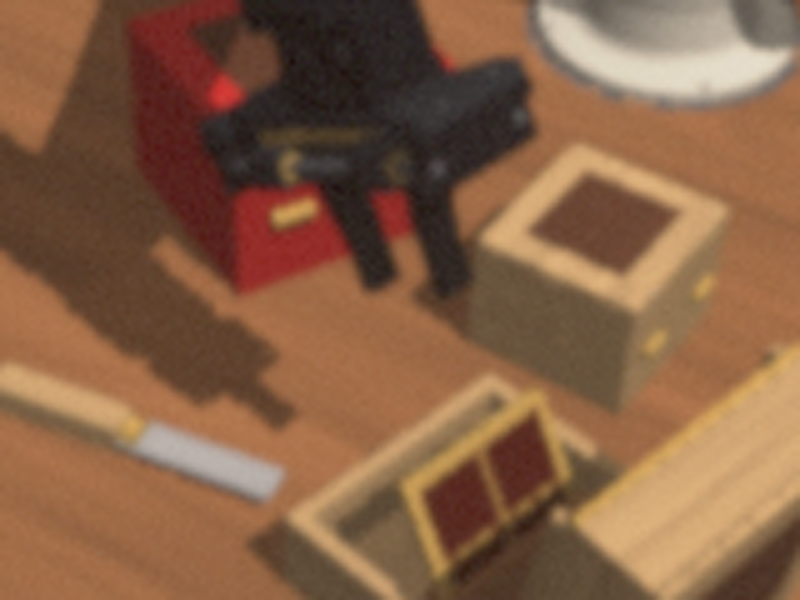

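View pics/w20.png

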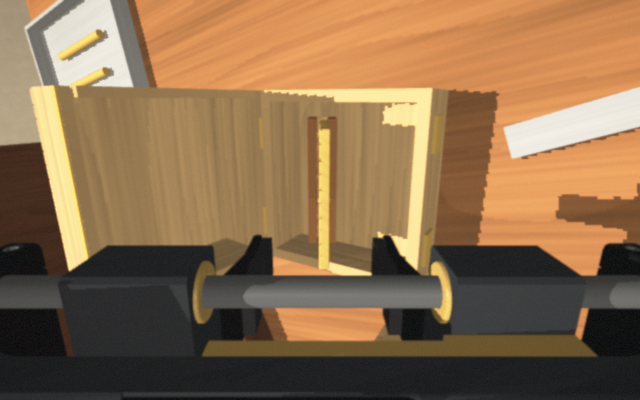

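Run:
```python
from h import *
b=cv2.imread('pics/w20.png')[80:290,230:450]
cv2.imwrite('pics/f3.png',cv2.resize(b,None,fx=2.8,fy=2.8,interpolation=cv2.INTER_CUBIC))
```

```text
(no output)
```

View pics/f3.png

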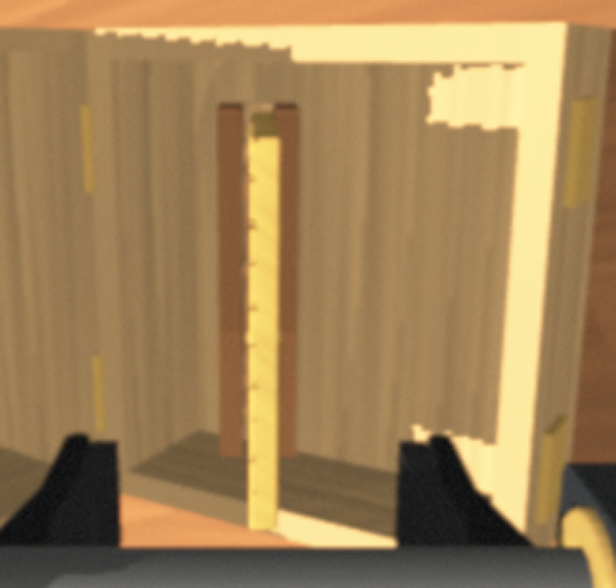

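{"op": "play_rows", "data": {"motion": [{"x": 0, "y": 1.5, "z": 20, "wx": 0, "wy": 0, "wz": 0, "claw": 110}, {"x": 0, "y": 0, "z": 25, "wx": 0, "wy": 0, "wz": 0, "claw": 110}, {"x": 0, "y": 0, "z": 25, "wx": 0, "wy": 0, "wz": 0, "claw": 110}, {"x": 0, "y": 0, "z": 20, "wx": 0, "wy": 0, "wz": 0, "claw": 110}, {"x": 0, "y": 0, "z": 10, "wx": 0, "wy": 0, "wz": 0, "claw": 110}, {"x": 0, "y": 0, "z": 10, "wx": 0, "wy": 0, "wz": 0, "claw": 110}, {"x": 0, "y": 0, "z": 5, "wx": 0, "wy": 0, "wz": 0, "claw": 110}, {"x": 0, "y": 0, "z": 0, "wx": 0, "wy": 0, "wz": 0, "claw": 110}]}}

```text
clock: 20.62
position: [570.7, 172.7, 81.8]
eef_rot: [-2.62, 0.001, -0.21]
contact_force: [0.3, -0.4, -0.0]
width: 0.57
```

{"op": "play_rows", "data": {"motion": [{"x": 0, "y": 0, "z": 4, "wx": 0, "wy": 0, "wz": 0, "claw": 110}, {"x": 0, "y": 0, "z": 4, "wx": 0, "wy": 0, "wz": 0, "claw": 110}, {"x": 0, "y": 0, "z": 0, "wx": 0, "wy": 0, "wz": 0, "claw": 110}, {"x": 0, "y": 0, "z": 0, "wx": 0, "wy": 0, "wz": 0, "claw": 110}]}}

```text
clock: 20.95
position: [571.8, 176.4, 75.8]
eef_rot: [-2.619, -0.0, -0.21]
contact_force: [-0.3, -0.1, -0.0]
width: 0.569
```

Run:
```python
from look import *; from case import *
look('21',(290,90,160,120),(290,150,120,90))
st=sense()
print('pos in slot frame',[ (st['position']-S0)@v for v in (xs,cy,zs)])
```

```text
21.1 [571.81 176.36  75.84] [-2.62 -0.   -0.21] 0.5647964335848181 [-0.48 -0.48 -0.11]
s origin 290 90 scale 5.0
d origin 290 150 scale 6.667
pos in slot frame [np.float64(-1.6077054284037011), np.float64(-1.904170576524721), np.float64(67.71925591260946)]
```

View pics/s21z.png

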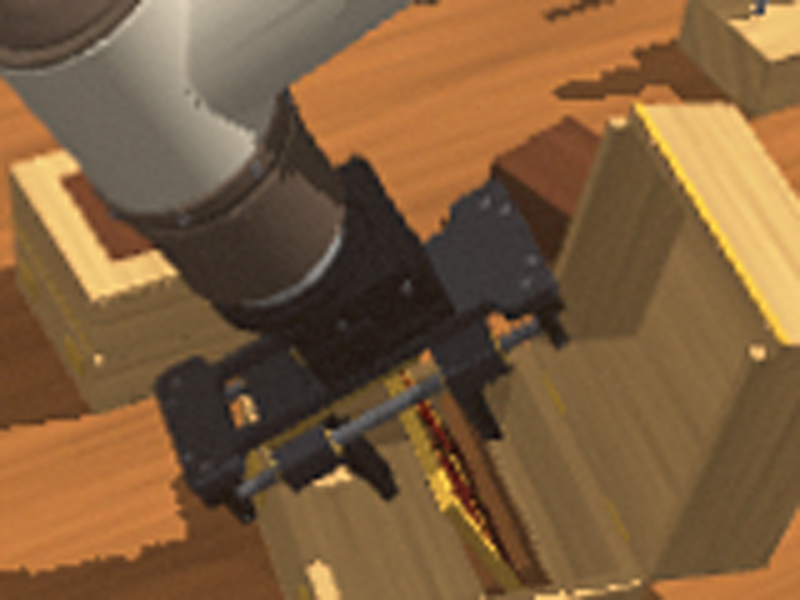

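View pics/w21.png

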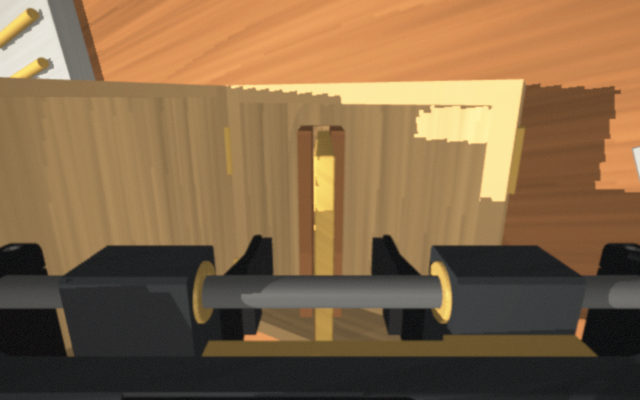

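{"op": "play_rows", "data": {"grip_force": 35, "motion": [{"x": 0, "y": 0.7, "z": 1, "wx": 0, "wy": 0, "wz": 0, "claw": 255}, {"x": 0, "y": 0, "z": 0, "wx": 0, "wy": 0, "wz": 0, "claw": 255}, {"x": 0, "y": 0, "z": 0, "wx": 0, "wy": 0, "wz": 0, "claw": 255}, {"x": 0, "y": 0, "z": 0, "wx": 0, "wy": 0, "wz": 0, "claw": 255}, {"x": 0, "y": 0, "z": 0, "wx": 0, "wy": 0, "wz": 0, "claw": 255}, {"x": 0, "y": 0, "z": 0, "wx": 0, "wy": 0, "wz": 0, "claw": 255}, {"x": 0, "y": 0, "z": 0, "wx": 0, "wy": 0, "wz": 0, "claw": 255}, {"x": 0, "y": 0, "z": 0, "wx": 0, "wy": 0, "wz": 0, "claw": 255}]}}

```text
clock: 21.77
position: [571.6, 176.5, 74.3]
eef_rot: [-2.619, 0.0, -0.21]
contact_force: [0.9, -0.4, 0.4]
width: 0.091
```

{"op": "play_rows", "data": {"motion": [{"x": 0, "y": 0, "z": 0, "wx": 0, "wy": 0, "wz": 0, "claw": 255}, {"x": 0, "y": 0, "z": 0, "wx": 0, "wy": 0, "wz": 0, "claw": 255}]}}

```text
clock: 21.93
position: [571.6, 176.5, 74.3]
eef_rot: [-2.619, 0.0, -0.21]
contact_force: [-0.2, -0.3, -0.3]
width: 0.092
```

Run:
```python
from look import *; from case import *
look('22',(290,90,160,120),(290,150,120,90))
st=sense()
print('pos in slot frame',[ (st['position']-S0)@v for v in (xs,cy,zs)],st['wrist_torque'])
```

```text
22.0833 [571.63 176.5   74.3 ] [-2.62  0.   -0.21] 0.08794986186787612 [-1.35  0.28 -0.45]
s origin 290 90 scale 5.0
d origin 290 150 scale 6.667
pos in slot frame [np.float64(-2.2930595883527047), np.float64(-1.693817380088118), np.float64(66.33236594280955)] [-0.83  0.37 -0.01]
```

View pics/w22.png

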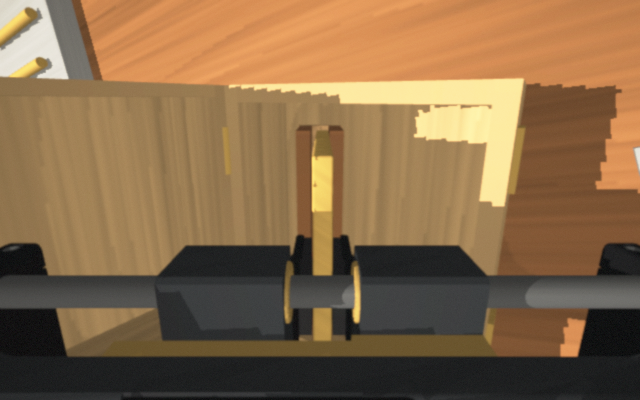

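{"op": "play_rows", "data": {"motion": [{"x": 0, "y": 0, "z": -4, "wx": 0, "wy": 0, "wz": 0, "claw": 255}, {"x": 0, "y": 0, "z": -7, "wx": 0, "wy": 0, "wz": 0, "claw": 255}, {"x": 0, "y": 0, "z": -8, "wx": 0, "wy": 0, "wz": 0, "claw": 255}, {"x": 0, "y": 0, "z": -8, "wx": 0, "wy": 0, "wz": 0, "claw": 255}, {"x": 0, "y": 0, "z": -8, "wx": 0, "wy": 0, "wz": 0, "claw": 255}, {"x": 0, "y": 0, "z": -8, "wx": 0, "wy": 0, "wz": 0, "claw": 255}, {"x": 0, "y": 0, "z": -10, "wx": 0, "wy": 0, "wz": 0, "claw": 255}, {"x": 0, "y": 0, "z": -10, "wx": 0, "wy": 0, "wz": 0, "claw": 255}]}}

```text
clock: 22.75
position: [564.6, 144.5, 129.5]
eef_rot: [-2.62, 0.001, -0.21]
contact_force: [0.4, 0.6, -2.4]
width: 0.089
```

{"op": "play_rows", "data": {"motion": [{"x": 0, "y": 0, "z": -12, "wx": 0, "wy": 0, "wz": 0, "claw": 255}, {"x": 0, "y": 0, "z": -15, "wx": 0, "wy": 0, "wz": 0, "claw": 255}, {"x": 0, "y": 0, "z": -15, "wx": 0, "wy": 0, "wz": 0, "claw": 255}, {"x": 0, "y": 0, "z": -15, "wx": 0, "wy": 0, "wz": 0, "claw": 255}, {"x": 0, "y": 0, "z": -10, "wx": 0, "wy": 0, "wz": 0, "claw": 255}, {"x": 0, "y": 0, "z": 0, "wx": 0, "wy": 0, "wz": 0, "claw": 255}]}}

```text
clock: 23.25
position: [559.2, 111.7, 189.7]
eef_rot: [-2.618, -0.005, -0.211]
contact_force: [0.5, -0.1, -2.3]
width: 0.088
```

Run:
```python
from look import *; from case import *
look('23',(270,40,200,150),(240,100,200,150))
st=sense()
print('pos in slot frame',[ (st['position']-S0)@v for v in (xs,cy,zs)],st['joint_pos'])
p=st['position'];r=R.from_euler('xyz',st['eef_rot'])
s=load('s23');d=load('d23')
for y in (55,-55): 
  for z in (66.3,-43.7):
    q=p+r.apply([y,0,z]);print(y,z,(proj(s,[q])[0]-[270,40])*4,(proj(d,[q])[0]-[240,100])*4)
```

```text
23.4 [557.59 112.93 186.34] [-2.62  0.   -0.21] 0.08475264513643352 [ 0.52  0.25 -2.13]
s origin 270 40 scale 4.0
d origin 240 100 scale 4.0
pos in slot frame [np.float64(-2.647392002129621), np.float64(-0.9521385960456741), np.float64(195.91320140544173)] [ 0.18  0.27 -0.12 -0.57 -1.04  1.44]
55 66.3 [422.75 589.36] [387.95 441.14]
55 -43.7 [343.26 489.78] [332.5  294.42]
-55 66.3 [365.58 459.77] [498.72 362.67]
-55 -43.7 [286.71 356.33] [450.15 220.  ]
```

View pics/s23z.png

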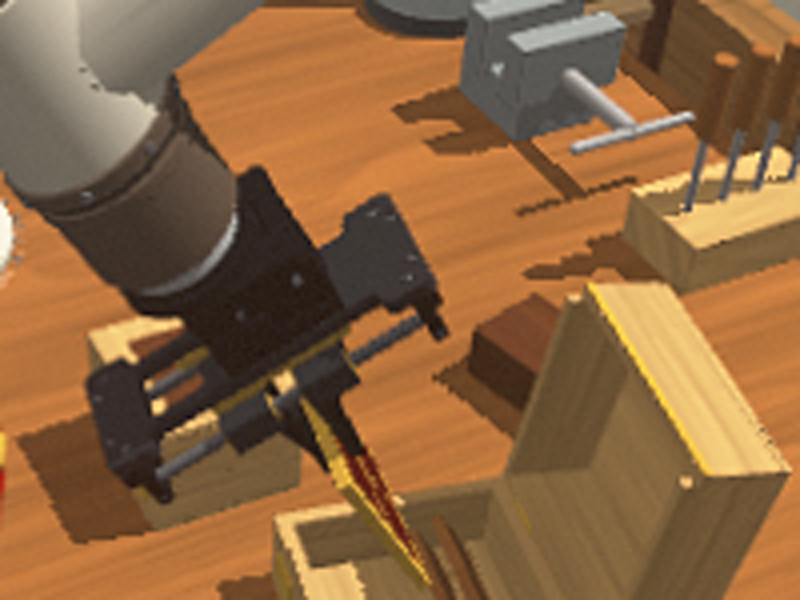

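View pics/d23z.png

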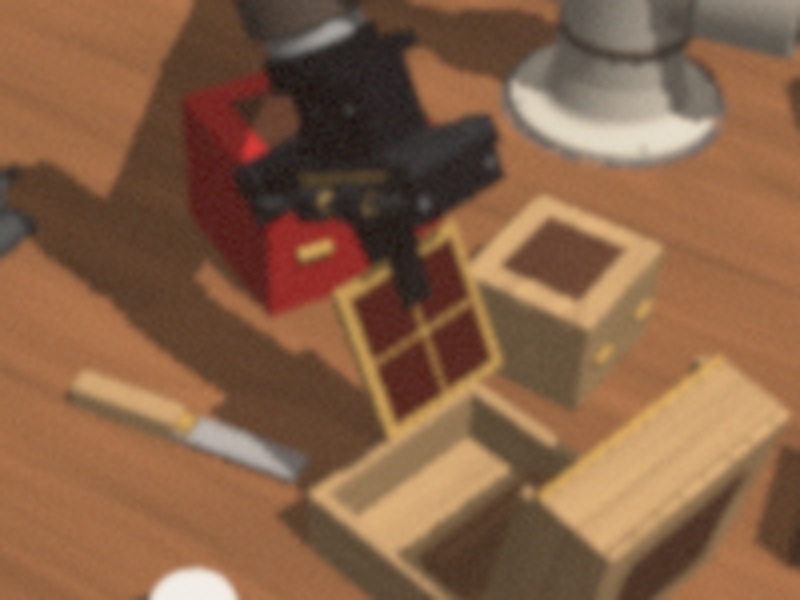

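Run:
```python
from h import *
for n,b in (('s23',(115,215,90,90)),('d23',(195,120,62,62)),('w1b',(100,90,190,190))):
    x,y,W,H=b;a=cv2.imread(f'pics/{n}.png')[y:y+H,x:x+W]; 
    a=cv2.convertScaleAbs(a,alpha=1.6); f=590/H
    cv2.imwrite(f'pics/e_{n}.png',cv2.resize(a,None,fx=f,fy=f,interpolation=cv2.INTER_CUBIC));print(n,f)
```

```text
s23 6.555555555555555
d23 9.516129032258064
w1b 3.1052631578947367
```

View pics/e_s23.png

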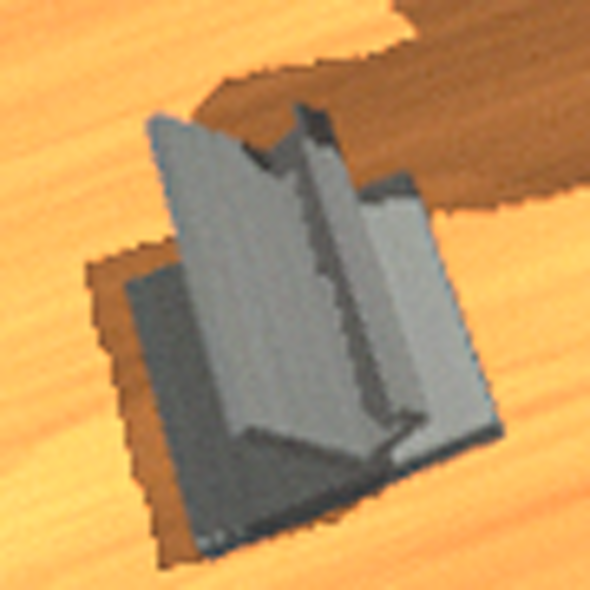

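View pics/e_d23.png

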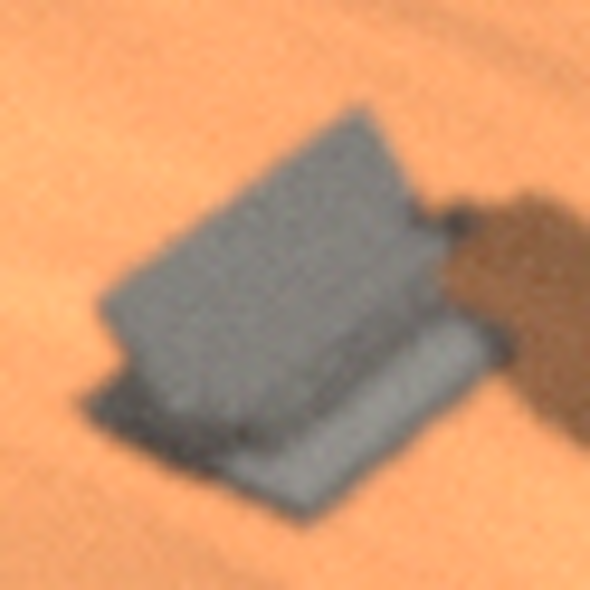

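View pics/e_w1b.png

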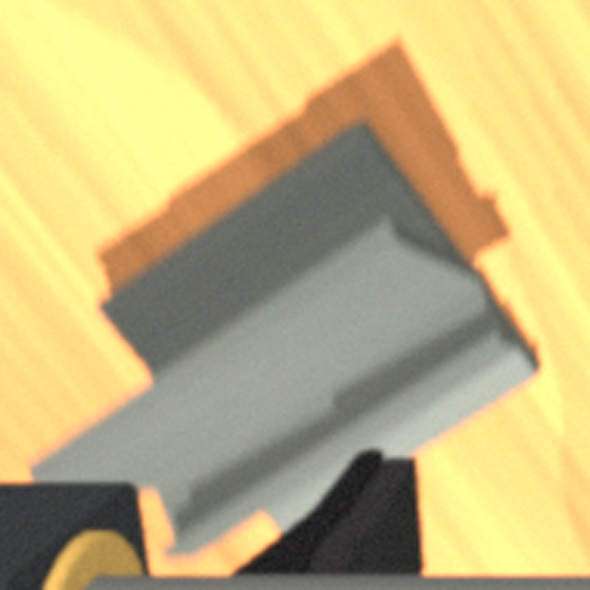

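Run:
```python
from h import *
np.set_printoptions(precision=1,suppress=True)
s=load('s23');d=load('d23');w=load('w1b')
S=lambda x,y:(s,115+x/6.556,215+y/6.556)
D=lambda x,y:(d,195+x/9.516,120+y/9.516)
W=lambda x,y:(w,100+x/3.105,90+y/3.105)
print('backtop near sd',tri([S(238,432),D(103,303)]),'sw',tri([S(238,432),W(388,218)]),'all',tri([S(238,432),D(103,303),W(388,218)]))
print('backtop far',tri([S(152,118),D(362,103)]),tri([S(152,118),W(30,468)]),tri([S(152,118),D(362,103),W(30,468)]))
print('base nearright',tri([S(503,432),D(305,522)]),tri([S(503,432),W(538,368)]),tri([S(503,432),D(305,522),W(538,368)]))
print('base farleft',tri([S(128,285),W(103,302)]))
print('base nearleft w z=5',onz(W(365,122)[0],*W(365,122)[1:],8), onz(s,*S(200,540)[1:],8))
print('base farright',onz(s,*S(414,192)[1:],8),tri([S(414,192),D(507,345)]))
print('lip far',tri([S(300,103),W(170,553)]),tri([S(300,103),D(470,207)]))
print('lip near',tri([S(425,415),W(505,318)]),tri([S(425,415),W(530,350)]))
```

```text
backtop near sd (array([ 598.5, -400.4,   73.5]), [0.2, 0.2]) sw (array([ 511.7, -416.1,  -52.4]), [9.4, 9.4]) all (array([ 530.2, -429.4,   -3.7]), [17.9, 45.8, 41.2])
backtop far (array([ 462.5, -403.2,   77.7]), [0.6, 0.6]) (array([ 539.8, -393.7,  165.8]), [8.5, 8.5]) (array([ 526.6, -379.6,  145.4]), [9.8, 40.1, 32.9])
base nearright (array([ 590. , -327. ,    1.2]), [0.2, 0.2]) (array([ 512.8, -323.5, -112.7]), [15.1, 15.1]) (array([ 531. , -341.8,  -63.5]), [17.5, 41.5, 42.8])
base farleft (array([ 543.7, -424. ,   95.9]), [4.9, 4.9])
base nearleft w z=5 [ 477.5 -438.9    8. ] [ 590.6 -434.5    8. ]
base farright [ 481.2 -331.1    8. ] (array([ 476.5, -331.5,    3.9]), [1.3, 1.3])
lip far (array([ 539.7, -354.5,  145.8]), [11.3, 11.3]) (array([ 458.3, -356.6,   49.4]), [1.6, 1.6])
lip near (array([ 506.1, -351.8,  -93.7]), [11.3, 11.3]) (array([ 505.9, -342.7,  -88. ]), [20.5, 20.5])
```

Run:
```python
from h import *
np.set_printoptions(precision=1,suppress=True)
s=load('s23');d=load('d23');w=load('w1b')
S=lambda x,y:(s,115+x/6.556,215+y/6.556)
D=lambda x,y:(d,195+x/9.516,120+y/9.516)
W=lambda x,y:(w,100+x/3.105,90+y/3.105)
print('backtop near',tri([S(238,432),D(103,303)]),'sw',tri([S(238,432),W(30,468)]),'all',tri([S(238,432),D(103,303),W(30,468)]))
print('backtop far',tri([S(152,118),D(362,103)]),tri([S(152,118),W(388,218)]),tri([S(152,118),D(362,103),W(388,218)]))
print('base farright',tri([S(414,192),W(538,368)]),onz(*W(538,368),8))
print('base farleft',tri([S(128,285),W(365,122)]),onz(*W(365,122),8),onz(*S(128,285),8))
print('base nearleft',onz(*W(103,302),8), onz(*S(200,545),8))
print('base nearright',onz(*S(503,425),8))
print('lip near',tri([S(425,415),W(170,553)]),tri([S(395,418),W(170,553)]))
print('lip far',tri([S(300,103),W(490,315)]),tri([S(300,103),W(505,318)]), onz(*S(300,103),58))
```

```text
backtop near (array([ 598.5, -400.4,   73.5]), [0.2, 0.2]) sw (array([ 605.2, -399.2,   82.9]), [0.7, 0.7]) all (array([ 604. , -397.9,   80.5]), [1.1, 4.0, 3.2])
backtop far (array([ 462.5, -403.2,   77.7]), [0.6, 0.6]) (array([ 466. , -404.9,   80.7]), [2.4, 2.4]) (array([ 464.7, -404.1,   79.5]), [1.3, 2.7, 3.8])
base farright (array([ 476.3, -331.5,    1.7]), [0.3, 0.3]) [ 474.5 -332.4    8. ]
base farleft (array([ 477. , -438.8,    9.9]), [0.1, 0.1]) [ 477.5 -438.9    8. ] [ 475.5 -439.4    8. ]
base nearleft [ 597.4 -434.8    8. ] [ 592.5 -434.9    8. ]
base nearright [ 591.8 -325.6    8. ]
lip near (array([ 606.4, -347.2,   53.6]), [2.8, 2.8]) (array([ 604.7, -352.1,   57.3]), [1.5, 1.5])
lip far (array([ 463.3, -360.2,   56.4]), [4.6, 4.6]) (array([ 460.8, -358.5,   54. ]), [2.6, 2.6]) [ 463.4 -355.5   58. ]
```

```bash
cat > easel.py <<'E'
from case import *
O=np.array([533.4,-368.2,0]);ey_=np.radians(92.3);ex=np.array([np.cos(ey_),np.sin(ey_),0]);ey=np.array([-np.sin(ey_),np.cos(ey_),0])
xr=np.cos(np.pi/6)*ex+.5*cz; zr=-.5*ex+np.cos(np.pi/6)*cz
def rs(x,y,z): return O+42*cz+x*xr+y*ey+z*zr
def w2r(p): d=np.array(p)-O-42*cz; return np.array([d@xr,d@ey,d@zr])
RE=R.from_matrix(np.column_stack([-ey,-xr,-zr]))
E
python3 - <<'E'
from plan import *; from easel import *
h=rs(6,0,66.3+90); print(h)
p=plan(h,RE,22)
E
```

```text
[ 536.32776868 -441.0950756   180.35977061]
n 22 D 554.5 A 0.25
[4.3, 21.7, -12.2, 0.0, -0.0056, -0.0099]
[4.0, 21.7, -12.2, 0.0, -0.0056, -0.0099]
[3.7, 21.7, -12.2, 0.0, -0.0056, -0.0099]
[3.5, 21.8, -12.2, 0.0, -0.0056, -0.0099]
[3.2, 21.8, -12.2, 0.0, -0.0056, -0.0099]
[2.9, 21.8, -12.3, 0.0, -0.0056, -0.0099]
[2.6, 21.9, -12.3, 0.0, -0.0056, -0.0099]
[2.3, 21.9, -12.3, 0.0, -0.0056, -0.0099]
[2.0, 21.9, -12.3, 0.0, -0.0056, -0.0099]
[1.8, 21.9, -12.3, 0.0, -0.0056, -0.0099]
[1.5, 21.9, -12.3, 0.0, -0.0056, -0.0099]
[1.2, 21.9, -12.3, 0.0, -0.0056, -0.0099]
[0.9, 22.0, -12.3, 0.0, -0.0056, -0.0099]
[0.6, 22.0, -12.3, 0.0, -0.0056, -0.0099]
[0.3, 22.0, -12.4, 0.0, -0.0056, -0.0099]
[0.0, 22.0, -12.3, 0.0, -0.0056, -0.0099]
[-0.3, 22.0, -12.4, 0.0, -0.0056, -0.0099]
[-0.5, 21.9, -12.3, 0.0, -0.0056, -0.0099]
[-0.8, 21.9, -12.4, 0.0, -0.0056, -0.0099]
[-1.1, 22.0, -12.3, 0.0, -0.0056, -0.0099]
[-1.4, 21.9, -12.3, 0.0, -0.0056, -0.0099]
[-1.8, 21.9, -12.4, 0.0, -0.0056, -0.0099]
```

{"op": "play_rows", "data": {"motion": [{"x": 2, "y": 11, "z": -10, "wx": 0, "wy": -0.003, "wz": -0.005, "claw": 255}, {"x": 4.3, "y": 21.7, "z": -14, "wx": 0, "wy": -0.0056, "wz": -0.0099, "claw": 255}, {"x": 4, "y": 21.7, "z": -14, "wx": 0, "wy": -0.0056, "wz": -0.0099, "claw": 255}, {"x": 3.7, "y": 21.7, "z": -14, "wx": 0, "wy": -0.0056, "wz": -0.0099, "claw": 255}, {"x": 3.5, "y": 21.8, "z": -14, "wx": 0, "wy": -0.0056, "wz": -0.0099, "claw": 255}, {"x": 3.2, "y": 21.8, "z": -13, "wx": 0, "wy": -0.0056, "wz": -0.0099, "claw": 255}, {"x": 2.9, "y": 21.8, "z": -13, "wx": 0, "wy": -0.0056, "wz": -0.0099, "claw": 255}, {"x": 2.6, "y": 21.9, "z": -12, "wx": 0, "wy": -0.0056, "wz": -0.0099, "claw": 255}]}}

```text
clock: 24.07
position: [550.3, -83.1, 194.4]
eef_rot: [-2.619, 0.001, -0.124]
contact_force: [0.5, -0.2, -1.8]
width: 0.087
```

{"op": "play_rows", "data": {"motion": [{"x": 2.3, "y": 21.9, "z": -12.3, "wx": 0, "wy": -0.0056, "wz": -0.0099, "claw": 255}, {"x": 2, "y": 21.9, "z": -12.3, "wx": 0, "wy": -0.0056, "wz": -0.0099, "claw": 255}, {"x": 1.8, "y": 21.9, "z": -12.3, "wx": 0, "wy": -0.0056, "wz": -0.0099, "claw": 255}, {"x": 1.5, "y": 21.9, "z": -12.3, "wx": 0, "wy": -0.0056, "wz": -0.0099, "claw": 255}, {"x": 1.2, "y": 21.9, "z": -12.3, "wx": 0, "wy": -0.0056, "wz": -0.0099, "claw": 255}, {"x": 0.9, "y": 22, "z": -12.3, "wx": 0, "wy": -0.0056, "wz": -0.0099, "claw": 255}, {"x": 0.6, "y": 22, "z": -12.3, "wx": 0, "wy": -0.0056, "wz": -0.0099, "claw": 255}, {"x": 0.3, "y": 22, "z": -12, "wx": 0, "wy": -0.0056, "wz": -0.0099, "claw": 255}]}}

```text
clock: 24.73
position: [544.2, -284.2, 191.4]
eef_rot: [-2.618, 0.001, -0.033]
contact_force: [0.1, 0.6, -2.1]
width: 0.088
```

Run:
```python
from plan import *; from easel import *
from workcell import sense; print(sense()['joint_pos'],sense()['position'])
p=plan(rs(6,0,66.3+90),RE,8)
```

```text
[-0.48265279  0.54596361  0.29154825 -0.4667042  -1.56371583  2.08296419] [ 544.18186528 -284.23948972  191.39044921]
n 8 D 157.4 A 0.073
[-0.3, 17.7, -8.6, 0.0, -0.0045, -0.0079]
[-0.5, 17.7, -8.6, 0.0, -0.0045, -0.0079]
[-0.7, 17.7, -8.6, 0.0, -0.0045, -0.0079]
[-0.9, 17.7, -8.6, 0.0, -0.0045, -0.0079]
[-1.1, 17.6, -8.6, 0.0, -0.0045, -0.0079]
[-1.2, 17.7, -8.6, 0.0, -0.0045, -0.0079]
[-1.4, 17.6, -8.6, 0.0, -0.0045, -0.0079]
[-1.6, 17.6, -8.6, 0.0, -0.0045, -0.0079]
```

{"op": "play_rows", "data": {"motion": [{"x": -0.3, "y": 20, "z": -9, "wx": 0, "wy": -0.0045, "wz": -0.0079, "claw": 255}, {"x": -0.5, "y": 20, "z": -9, "wx": 0, "wy": -0.0045, "wz": -0.0079, "claw": 255}, {"x": -0.8, "y": 20, "z": -9, "wx": 0, "wy": -0.0045, "wz": -0.0079, "claw": 255}, {"x": -1, "y": 18, "z": -9, "wx": 0, "wy": -0.0045, "wz": -0.0079, "claw": 255}, {"x": -1.1, "y": 16, "z": -8, "wx": 0, "wy": -0.0045, "wz": -0.0079, "claw": 255}, {"x": -1.2, "y": 12, "z": -6, "wx": 0, "wy": -0.0045, "wz": -0.0079, "claw": 255}, {"x": -1.4, "y": 8, "z": -4, "wx": 0, "wy": -0.0045, "wz": -0.0079, "claw": 255}, {"x": 0, "y": 0, "z": 0, "wx": 0, "wy": 0, "wz": 0, "claw": 255}]}}

```text
clock: 25.4
position: [536.3, -410.4, 180.4]
eef_rot: [-2.618, 0.001, 0.029]
contact_force: [0.4, 0.5, -2.1]
width: 0.09
```

{"op": "play_rows", "data": {"motion": [{"x": 0, "y": 0, "z": 0, "wx": 0, "wy": 0, "wz": 0, "claw": 255}, {"x": 0, "y": 0, "z": 0, "wx": 0, "wy": 0, "wz": 0, "claw": 255}, {"x": 0, "y": 0, "z": 0, "wx": 0, "wy": 0, "wz": 0, "claw": 255}]}}

```text
clock: 25.65
position: [536.9, -408.2, 183.2]
eef_rot: [-2.619, -0.002, 0.031]
contact_force: [0.6, -0.1, -1.4]
width: 0.088
```

Run:
```python
from look import *; from easel import *
look('24',(90,130,200,150),(170,70,130,98))
print(w2r(sense()['position']),sense()['joint_pos'])
plan(rs(6,0,66.3+90),RE,1)
```

```text
25.8 [ 536.78 -408.58  183.39] [-2.62 -0.    0.03] 0.09272287306635282 [-0.53 -0.36 -1.9 ]
s origin 90 130 scale 4.0
d origin 170 70 scale 6.122
[ 35.63  -1.76 142.69] [-0.62  0.7   0.54 -0.41 -1.73  2.23]
n 1 D 32.7 A 0.009
[-1.5, 29.7, -13.6, 0.0016, -0.0061, -0.007]
```

View pics/s24z.png

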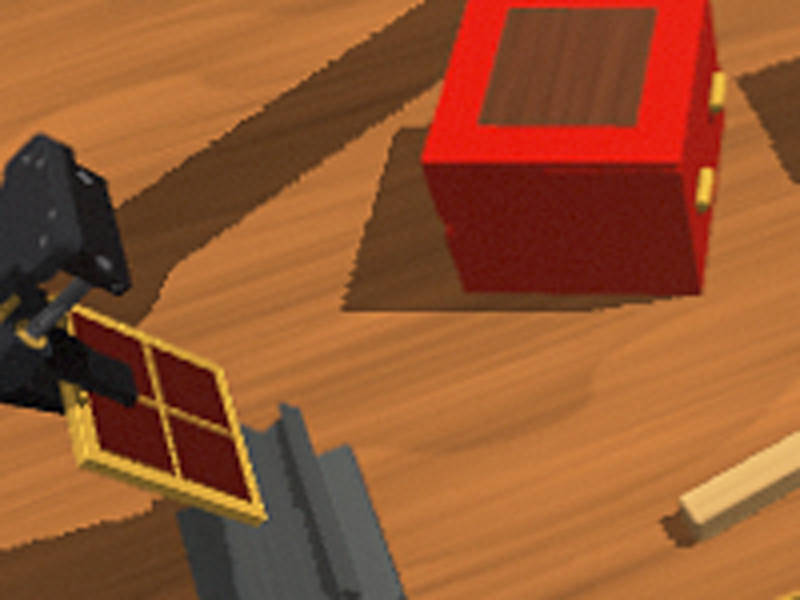

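View pics/d24z.png

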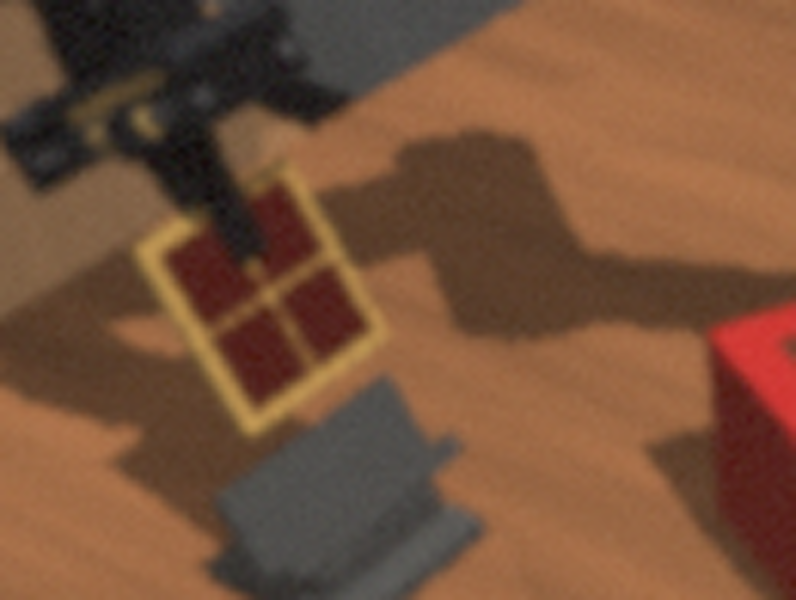

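View pics/w24.png

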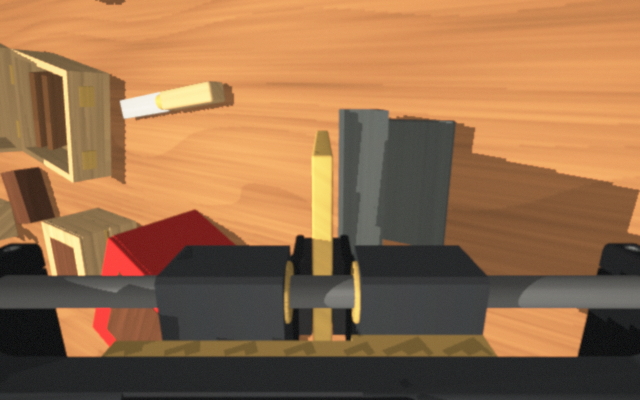

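Run:
```python
from easel import *
b=cv2.convertScaleAbs(cv2.imread('pics/w24.png')[95:255,290:480],alpha=1.8)
w=load('w24')
b=cv2.resize(b,None,fx=3.7,fy=3.7,interpolation=cv2.INTER_CUBIC)
cv2.imwrite('pics/f4.png',b)
np.set_printoptions(precision=0,suppress=True)
for nm,x,z in (('backtop',-4,51),('backfoot',-4,0),('lip in top',18,8),('lip foot',18,0)):
  print(nm,[(proj(w,[rs(x,y,z)])[0]-[290,95])*3.7 for y in (-70,0,70)])
```

```text
backtop [array([313.,  58.]), array([302., 395.]), array([292., 690.])]
backfoot [array([282.,  52.]), array([274., 339.]), array([267., 595.])]
lip in top [array([191.,  54.]), array([188., 347.]), array([186., 609.])]
lip foot [array([189.,  53.]), array([187., 340.]), array([185., 596.])]
```

View pics/f4.png

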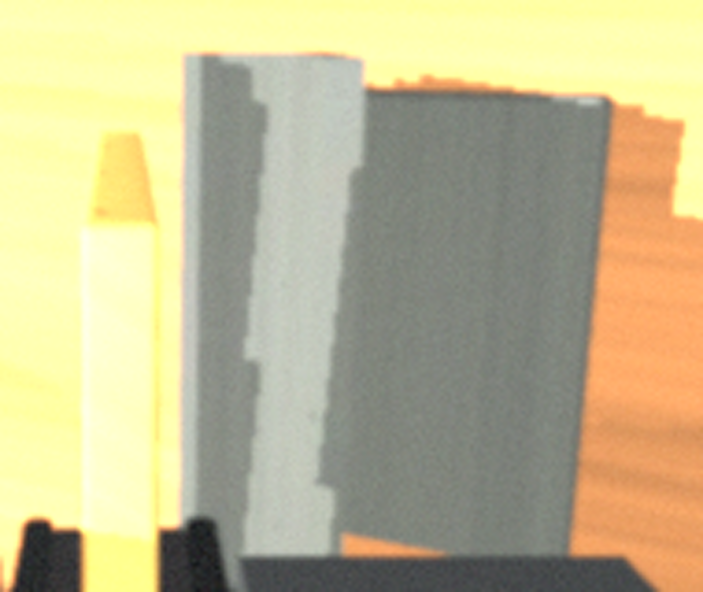

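{"op": "play_rows", "data": {"motion": [{"x": -0.5, "y": 10, "z": 0, "wx": 0.0016, "wy": -0.003, "wz": -0.003, "claw": 255}, {"x": -0.5, "y": 12, "z": 0, "wx": 0, "wy": -0.003, "wz": -0.004, "claw": 255}, {"x": -0.5, "y": 10, "z": 0, "wx": 0, "wy": 0, "wz": 0, "claw": 255}, {"x": 0, "y": 0, "z": 12, "wx": 0, "wy": 0, "wz": 0, "claw": 255}, {"x": 0, "y": 0, "z": 15, "wx": 0, "wy": 0, "wz": 0, "claw": 255}, {"x": 0, "y": 0, "z": 10, "wx": 0, "wy": 0, "wz": 0, "claw": 255}, {"x": 0, "y": 0, "z": 0, "wx": 0, "wy": 0, "wz": 0, "claw": 255}, {"x": 0, "y": 0, "z": 0, "wx": 0, "wy": 0, "wz": 0, "claw": 255}]}}

```text
clock: 26.47
position: [534.9, -418.7, 133.8]
eef_rot: [-2.617, 0.002, 0.039]
contact_force: [-0.5, -1.0, -1.5]
width: 0.089
```

```bash
sed -i 's/533.4,-368.2/533.5,-371.2/' easel.py
python3 - <<'E'
from look import *; from easel import *
look('25',(90,180,160,120),(170,90,110,82))
print(w2r(sense()['position']))
w=load('w25')
b=cv2.convertScaleAbs(cv2.imread('pics/w25.png')[95:255,250:440],alpha=1.8)
cv2.imwrite('pics/f5.png',cv2.resize(b,None,fx=3.7,fy=3.7,interpolation=cv2.INTER_CUBIC))
for nm,x,z in (('backtop',-4,51),('backfoot',-4,0),('lip in top',18,8)):
  print(nm,[(proj(w,[rs(x,y,z)])[0]-[250,95])*3.7 for y in (-70,0)])
plan(rs(5,0,66.3+10),RE,1)
E
```

```text
26.6167 [ 535.57 -419.34  135.65] [-2.62 -0.    0.04] 0.08843130321298624 [ 0.31 -0.27 -1.32]
s origin 90 180 scale 5.0
d origin 170 90 scale 7.273
[  5.09  -0.14 105.2 ]
backtop [array([316.48,  52.33]), array([312.48, 441.22])]
backfoot [array([307.08,  45.8 ]), array([304.37, 369.63])]
lip in top [array([199.84,  46.67]), array([204.32, 379.25])]
n 1 D 28.9 A 0.002
[-0.2, 0.1, 28.9, 0.0013, -0.0012, -0.0005]
```

View pics/s25z.png

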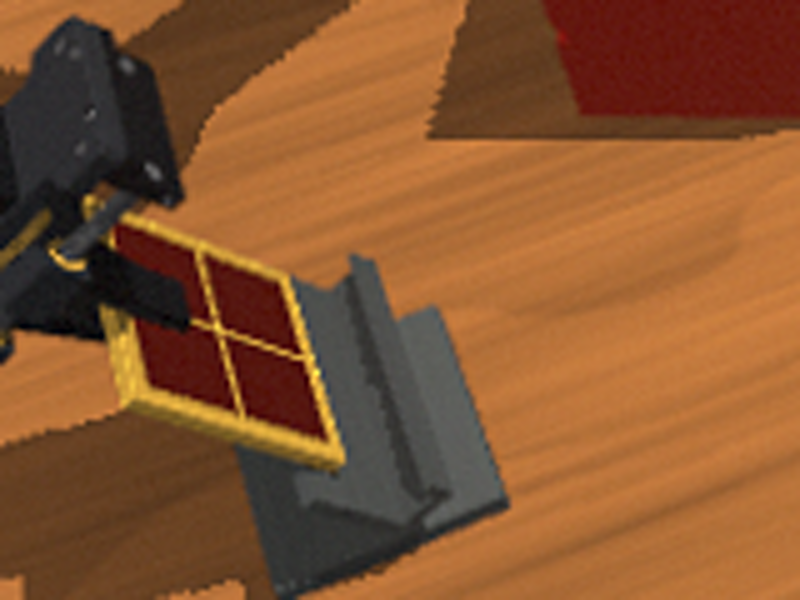

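View pics/d25z.png

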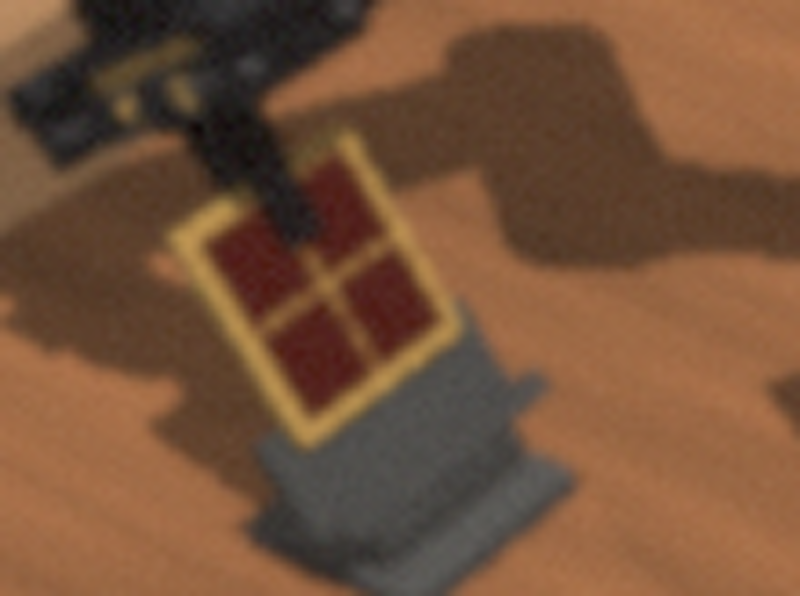

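View pics/f5.png

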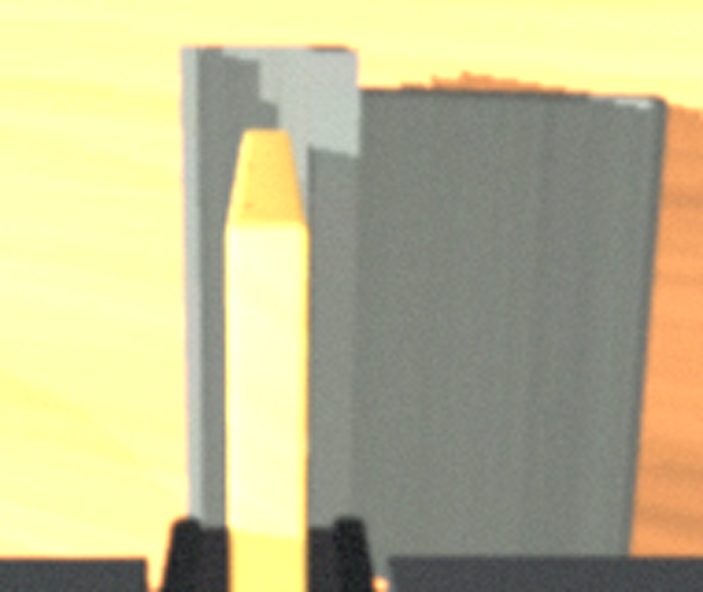

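{"op": "play_rows", "data": {"motion": [{"x": 0, "y": 0, "z": 8, "wx": 0, "wy": 0, "wz": 0, "claw": 255}, {"x": 0, "y": 0, "z": 10, "wx": 0, "wy": 0, "wz": 0, "claw": 255}, {"x": 0, "y": 0, "z": 8, "wx": 0, "wy": 0, "wz": 0, "claw": 255}, {"x": 0, "y": 0, "z": 4, "wx": 0, "wy": 0, "wz": 0, "claw": 255}, {"x": 0, "y": 0, "z": 0, "wx": 0, "wy": 0, "wz": 0, "claw": 255}, {"x": 0, "y": 0, "z": 0, "wx": 0, "wy": 0, "wz": 0, "claw": 255}]}}

```text
clock: 27.12
position: [534.5, -403.2, 108.4]
eef_rot: [-2.617, 0.001, 0.04]
contact_force: [-0.2, 0.2, -2.0]
width: 0.09
```

{"op": "play_rows", "data": {"motion": [{"x": 0, "y": 0, "z": 1.5, "wx": 0, "wy": 0, "wz": 0, "claw": 255}, {"x": 0, "y": 0, "z": 1.5, "wx": 0, "wy": 0, "wz": 0, "claw": 255}, {"x": 0, "y": 0, "z": 0, "wx": 0, "wy": 0, "wz": 0, "claw": 255}]}}

```text
clock: 27.37
position: [534.6, -402.0, 106.2]
eef_rot: [-2.618, 0.0, 0.039]
contact_force: [0.4, -0.6, -1.3]
width: 0.088
```

{"op": "play_rows", "data": {"motion": [{"x": 0, "y": 0, "z": 1.5, "wx": 0, "wy": 0, "wz": 0, "claw": 255}, {"x": 0, "y": 0, "z": 0.5, "wx": 0, "wy": 0, "wz": 0, "claw": 255}, {"x": 0, "y": 0, "z": 0, "wx": 0, "wy": 0, "wz": 0, "claw": 255}]}}

```text
clock: 27.62
position: [534.5, -400.9, 104.4]
eef_rot: [-2.618, 0.001, 0.039]
contact_force: [-0.7, 0.8, -1.6]
width: 0.092
```

Run:
```python
from look import *; from easel import *
look('26',(90,180,160,120),(170,90,110,82))
print(w2r(sense()['position']))
```

```text
27.7667 [ 534.56 -401.07  104.53] [-2.62  0.    0.04] 0.08936037885090457 [-0.31 -0.39 -2.58]
s origin 90 180 scale 5.0
d origin 170 90 scale 7.273
[ 5.38  0.14 69.1 ]
```

View pics/s26z.png

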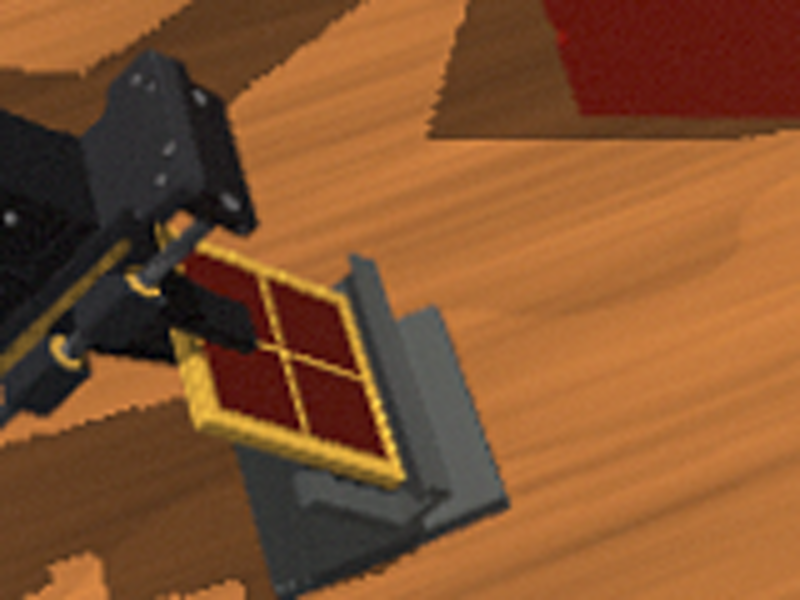

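View pics/w26.png

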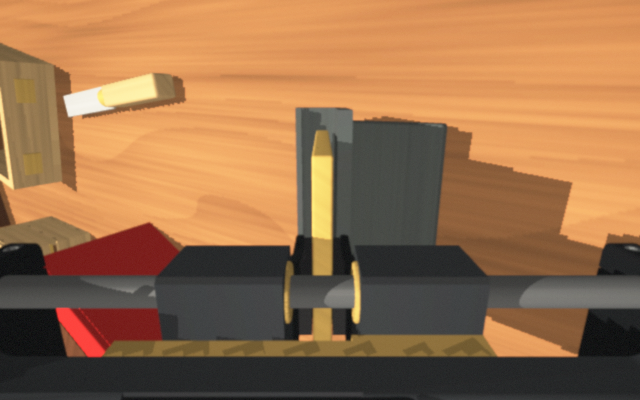

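{"op": "play_rows", "data": {"motion": [{"x": 0, "y": 0, "z": 1, "wx": 0, "wy": 0, "wz": 0, "claw": 255}, {"x": 0, "y": 0, "z": 1, "wx": 0, "wy": 0, "wz": 0, "claw": 255}, {"x": 0, "y": 0, "z": 0, "wx": 0, "wy": 0, "wz": 0, "claw": 255}]}}

```text
clock: 28.02
position: [534.4, -399.8, 102.5]
eef_rot: [-2.617, 0.001, 0.039]
contact_force: [0.3, 0.3, -1.2]
width: 0.092
```

{"op": "play_rows", "data": {"motion": [{"x": 0, "y": 0, "z": 1, "wx": 0, "wy": 0, "wz": 0, "claw": 255}, {"x": 0, "y": 0, "z": 0, "wx": 0, "wy": 0, "wz": 0, "claw": 255}]}}

```text
clock: 28.18
position: [534.4, -399.3, 101.7]
eef_rot: [-2.617, 0.001, 0.039]
contact_force: [0.6, 0.7, -2.2]
width: 0.087
```

{"op": "play_rows", "data": {"motion": [{"x": 0, "y": 0, "z": 1, "wx": 0, "wy": 0, "wz": 0, "claw": 255}, {"x": 0, "y": 0, "z": 0, "wx": 0, "wy": 0, "wz": 0, "claw": 255}]}}

```text
clock: 28.35
position: [534.4, -398.8, 100.9]
eef_rot: [-2.617, 0.001, 0.039]
contact_force: [-0.6, 0.5, -3.1]
width: 0.09
```

{"op": "play_rows", "data": {"motion": [{"x": 0, "y": 0, "z": 1, "wx": 0, "wy": 0, "wz": 0, "claw": 255}, {"x": 0, "y": 0, "z": 0, "wx": 0, "wy": 0, "wz": 0, "claw": 255}]}}

```text
clock: 28.52
position: [534.5, -398.8, 100.5]
eef_rot: [-2.618, 0.0, 0.039]
contact_force: [0.1, -1.4, -0.9]
width: 0.088
```

{"op": "play_rows", "data": {"motion": [{"x": 0, "y": 0, "z": 1, "wx": 0, "wy": 0, "wz": 0, "claw": 255}, {"x": 0, "y": 0, "z": 0, "wx": 0, "wy": 0, "wz": 0, "claw": 255}]}}

```text
clock: 28.68
position: [534.5, -398.7, 100.5]
eef_rot: [-2.619, -0.001, 0.039]
contact_force: [-0.1, -2.1, 2.7]
width: 0.084
```

Run:
```python
from look import *; from easel import *
look('27',(90,200,120,90),(170,90,110,82))
print(w2r(sense()['position']))
```

```text
28.8333 [ 534.56 -398.78  100.48] [-2.62 -0.    0.04] 0.08685187466412136 [-0.01 -2.8   4.86]
s origin 90 200 scale 6.667
d origin 170 90 scale 7.273
[ 5.34  0.05 64.44]
```

View pics/s27z.png

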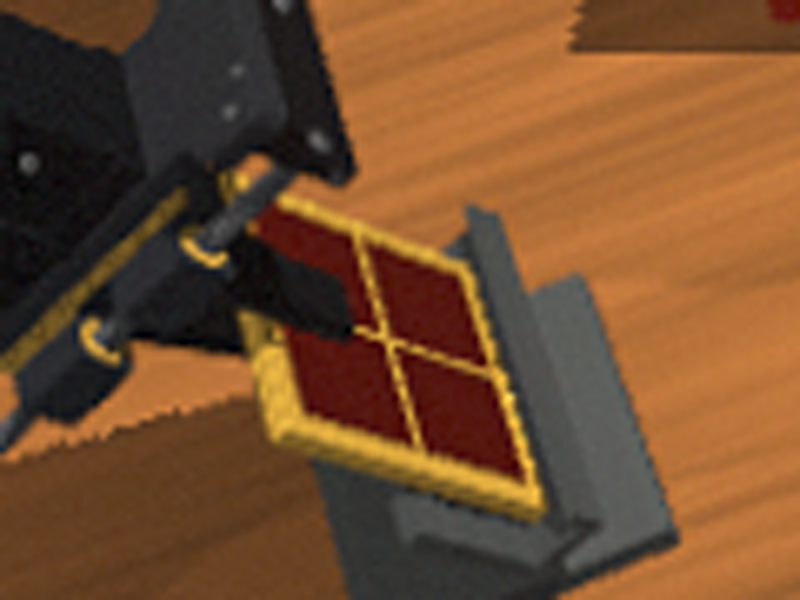

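{"op": "play_rows", "data": {"motion": [{"x": 0, "y": 0, "z": -1.2, "wx": 0, "wy": 0, "wz": 0, "claw": 255}, {"x": 0, "y": 1.5, "z": 0, "wx": 0, "wy": 0, "wz": 0, "claw": 255}, {"x": 0, "y": 1.5, "z": 0, "wx": 0, "wy": 0, "wz": 0, "claw": 255}, {"x": 0, "y": 0, "z": 0, "wx": 0, "wy": 0, "wz": 0, "claw": 255}]}}

```text
clock: 29.17
position: [534.6, -401.1, 99.1]
eef_rot: [-2.617, 0.0, 0.04]
contact_force: [-0.8, -0.7, 5.1]
width: 0.09
```

{"op": "play_rows", "data": {"motion": [{"x": 0, "y": 1, "z": 0, "wx": 0, "wy": 0, "wz": 0, "claw": 255}, {"x": 0, "y": 0, "z": 0, "wx": 0, "wy": 0, "wz": 0, "claw": 255}]}}

```text
clock: 29.33
position: [534.7, -401.9, 98.7]
eef_rot: [-2.617, 0.0, 0.04]
contact_force: [0.3, 0.7, 4.6]
width: 0.087
```

{"op": "play_rows", "data": {"motion": [{"x": 0, "y": 1, "z": 0, "wx": 0, "wy": 0, "wz": 0, "claw": 255}, {"x": 0, "y": 0, "z": 0, "wx": 0, "wy": 0, "wz": 0, "claw": 255}]}}

```text
clock: 29.5
position: [534.7, -402.6, 98.2]
eef_rot: [-2.617, 0.0, 0.04]
contact_force: [0.6, 0.0, 5.4]
width: 0.088
```

Run:
```python
from look import *; from easel import *
st=sense();f=st['contact_force']
print(w2r(st['position']),[f@xr,f@zr],st['wrist_torque'])
```

```text
[8.90881416e-01 1.83371672e-02 6.44308447e+01] [np.float64(2.695110756509981), np.float64(4.643119645222432)] [-0.02209944  0.1793857  -0.05224644]
```

{"op": "play_rows", "data": {"motion": [{"x": 0, "y": 1, "z": 0, "wx": 0, "wy": 0, "wz": 0, "claw": 255}, {"x": 0, "y": 0, "z": 0, "wx": 0, "wy": 0, "wz": 0, "claw": 255}]}}

```text
clock: 29.67
position: [534.7, -402.7, 98.2]
eef_rot: [-2.615, 0.001, 0.04]
contact_force: [-0.8, 2.2, 6.5]
width: 0.087
```

{"op": "play_rows", "data": {"motion": [{"x": 0, "y": 1, "z": 0, "wx": 0, "wy": 0, "wz": 0, "claw": 255}, {"x": 0, "y": 0, "z": 0, "wx": 0, "wy": 0, "wz": 0, "claw": 255}]}}

```text
clock: 29.83
position: [534.7, -402.7, 98.2]
eef_rot: [-2.614, 0.001, 0.041]
contact_force: [-1.2, 3.7, 9.6]
width: 0.089
```

Run:
```python
from look import *; from easel import *
look('28',(90,200,120,90),(170,90,110,82))
st=sense();f=st['contact_force']
print(w2r(st['position']),[f@xr,f@zr],st['wrist_torque'])
b=cv2.convertScaleAbs(cv2.imread('pics/w28.png')[95:255,250:440],alpha=1.8)
cv2.imwrite('pics/f6.png',cv2.resize(b,None,fx=3.7,fy=3.7,interpolation=cv2.INTER_CUBIC))
```

```text
29.9833 [ 534.7  -402.7    98.18] [-2.61  0.    0.04] 0.08684804221069077 [-0.91  3.15  9.06]
s origin 90 200 scale 6.667
d origin 170 90 scale 7.273
[ 0.79  0.07 64.41] [np.float64(7.2923358188886), np.float64(6.253364734843349)] [ 1.31  0.31 -0.05]
```

View pics/f6.png

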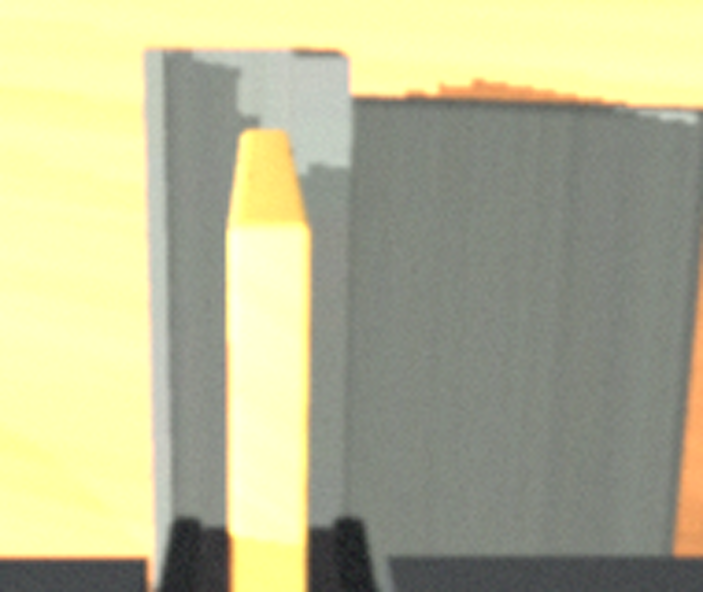

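View pics/s28z.png

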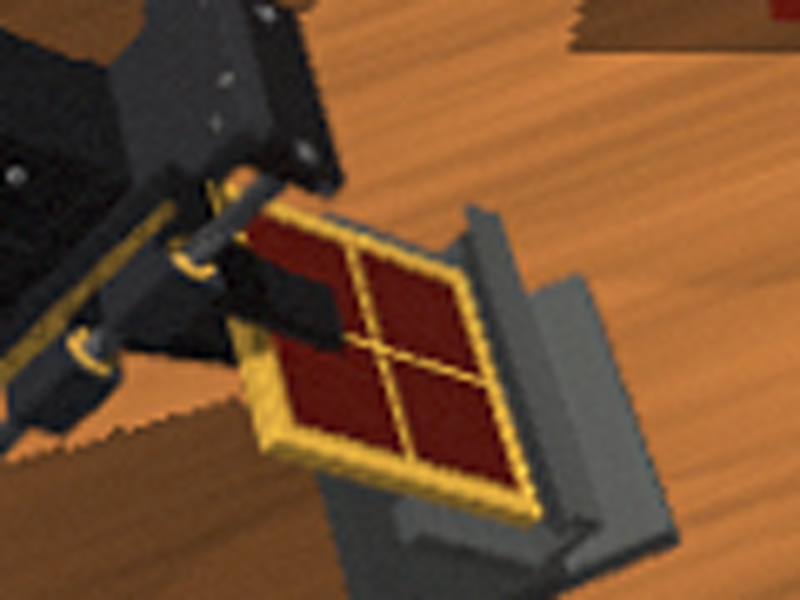

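{"op": "play_rows", "data": {"grip_force": 10, "motion": [{"x": 0, "y": -0.8, "z": -0.3, "wx": 0, "wy": 0, "wz": 0, "claw": 255}, {"x": 0, "y": -0.5, "z": 0, "wx": 0, "wy": 0, "wz": 0, "claw": 255}, {"x": 0, "y": 0, "z": 0, "wx": 0, "wy": 0, "wz": 0, "claw": 222}, {"x": 0, "y": 0, "z": 0, "wx": 0, "wy": 0, "wz": 0, "claw": 210}, {"x": 0, "y": 0, "z": 0, "wx": 0, "wy": 0, "wz": 0, "claw": 190}, {"x": 0, "y": 0, "z": 0, "wx": 0, "wy": 0, "wz": 0, "claw": 170}, {"x": 0, "y": 0, "z": 0, "wx": 0, "wy": 0, "wz": 0, "claw": 150}, {"x": 0, "y": 0, "z": 0, "wx": 0, "wy": 0, "wz": 0, "claw": 130}]}}

```text
clock: 30.65
position: [534.6, -403.7, 97.3]
eef_rot: [-2.617, 0.001, 0.039]
contact_force: [-0.1, -0.7, -0.2]
width: 0.394
```

{"op": "play_rows", "data": {"motion": [{"x": 0, "y": 0, "z": 0, "wx": 0, "wy": 0, "wz": 0, "claw": 130}, {"x": 0, "y": 0, "z": 0, "wx": 0, "wy": 0, "wz": 0, "claw": 130}, {"x": 0, "y": 0, "z": 0, "wx": 0, "wy": 0, "wz": 0, "claw": 130}]}}

```text
clock: 30.9
position: [534.6, -403.7, 97.7]
eef_rot: [-2.618, 0.0, 0.039]
contact_force: [-0.7, -0.4, 0.3]
width: 0.48
```

Run:
```python
from look import *; from easel import *
look('29',(90,200,120,90),(170,90,110,82))
st=sense();f=st['contact_force']
print(w2r(st['position']),[f@xr,f@zr],st['wrist_torque'])
```

```text
31.05 [ 534.65 -403.71   97.77] [-2.62  0.    0.04] 0.49021924556707497 [ 0.26 -0.13  0.78]
s origin 90 200 scale 6.667
d origin 170 90 scale 7.273
[-0.28  0.15 64.56] [np.float64(0.2694883403009235), np.float64(0.7454658507153723)] [-1.13  0.09 -0.02]
```

View pics/s29z.png

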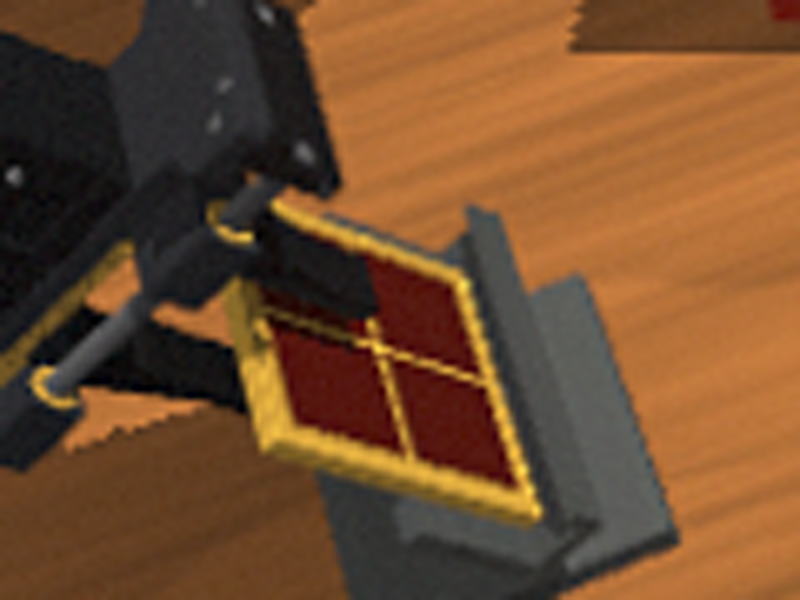

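View pics/w29.png

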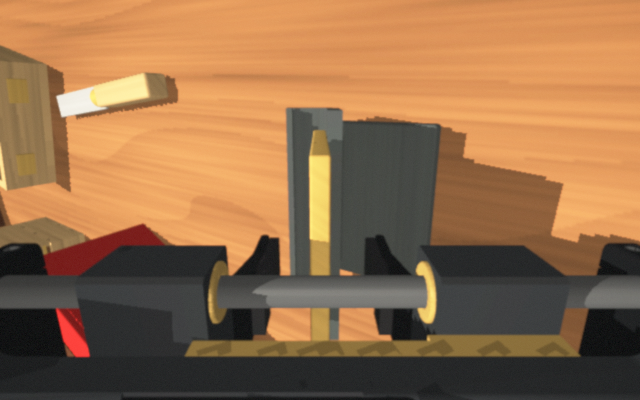

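{"op": "play_rows", "data": {"motion": [{"x": 0, "y": 0, "z": -5, "wx": 0, "wy": 0, "wz": 0, "claw": 130}, {"x": 0, "y": 0, "z": -10, "wx": 0, "wy": 0, "wz": 0, "claw": 130}, {"x": 0, "y": 0, "z": -15, "wx": 0, "wy": 0, "wz": 0, "claw": 130}, {"x": 0, "y": 0, "z": -20, "wx": 0, "wy": 0, "wz": 0, "claw": 130}, {"x": 0, "y": 0, "z": -25, "wx": 0, "wy": 0, "wz": 0, "claw": 130}, {"x": 0, "y": 0, "z": -25, "wx": 0, "wy": 0, "wz": 0, "claw": 130}, {"x": 0, "y": 0, "z": -25, "wx": 0, "wy": 0, "wz": 0, "claw": 130}, {"x": 0, "y": 0, "z": -15, "wx": 0, "wy": 0, "wz": 0, "claw": 130}]}}

```text
clock: 31.72
position: [537.3, -476.0, 222.8]
eef_rot: [-2.622, -0.002, 0.038]
contact_force: [0.8, 0.1, 0.5]
width: 0.489
```

{"op": "play_rows", "data": {"motion": [{"x": 0, "y": 0, "z": 0, "wx": 0, "wy": 0, "wz": 0, "claw": 130}, {"x": 0, "y": 0, "z": 0, "wx": 0, "wy": 0, "wz": 0, "claw": 130}, {"x": 0, "y": 0, "z": 0, "wx": 0, "wy": 0, "wz": 0, "claw": 130}]}}

```text
clock: 31.97
position: [537.2, -473.0, 218.0]
eef_rot: [-2.616, 0.001, 0.039]
contact_force: [0.6, 0.1, -1.3]
width: 0.491
```

Run:
```python
from look import *; from easel import *
look('30',(110,200,120,90),(180,100,110,82))
s=load('s30');d=load('d30')
print([ (y,z,((proj(s,[rs(4,y,z)])[0]-[110,200])*6.667).round(),((proj(d,[rs(4,y,z)])[0]-[180,100])*7.273).round()) for y in (-55,55) for z in (0,110)])
```

```text
32.1167 [ 537.26 -472.76  217.72] [-2.62  0.    0.04] 0.49013662363794147 [-0.28  0.33 -0.51]
s origin 110 200 scale 6.667
d origin 180 100 scale 7.273
[(-55, 0, array([400., 517.]), array([269., 443.])), (-55, 110, array([134., 438.]), array([139., 237.])), (55, 0, array([320., 273.]), array([423., 321.])), (55, 110, array([ 66., 175.]), array([305., 120.]))]
```

View pics/s30z.png

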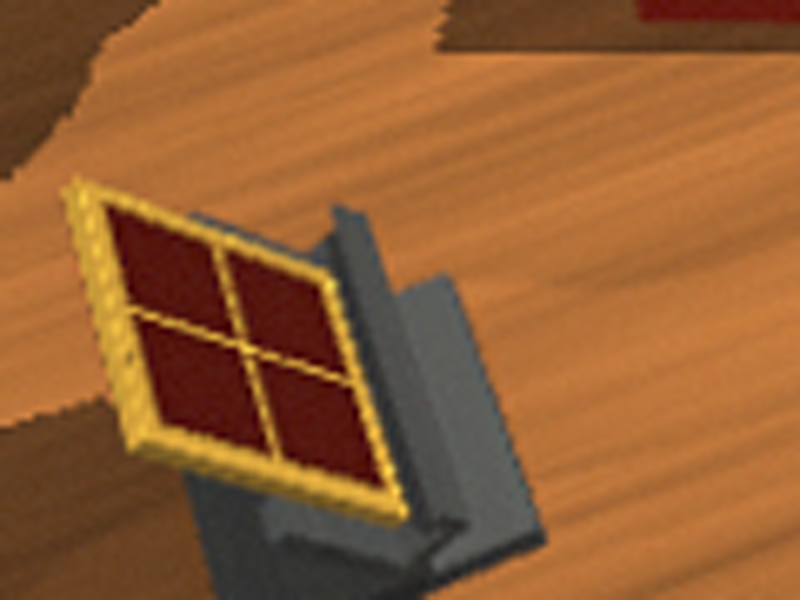

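View pics/d30z.png

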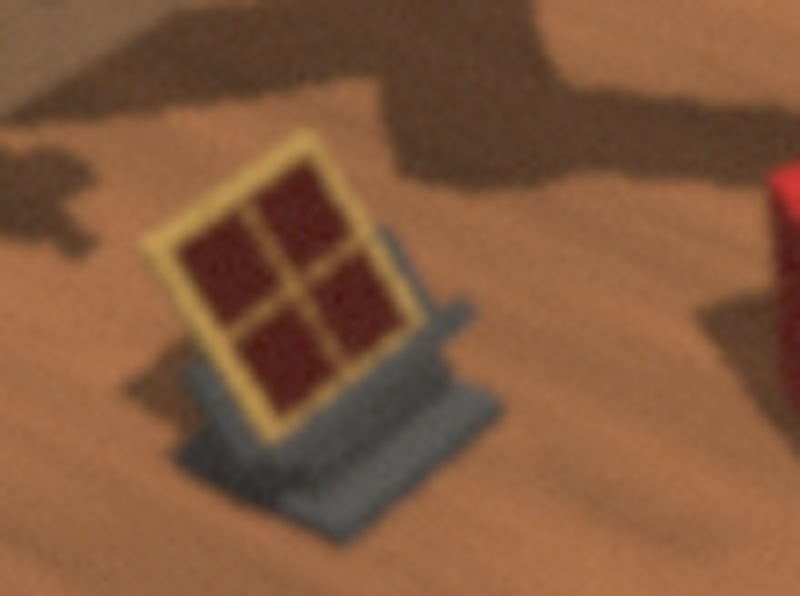

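View pics/w30.png

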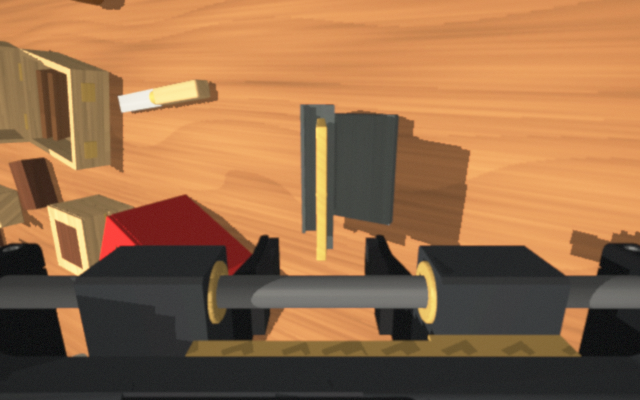

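View pics/s30.png

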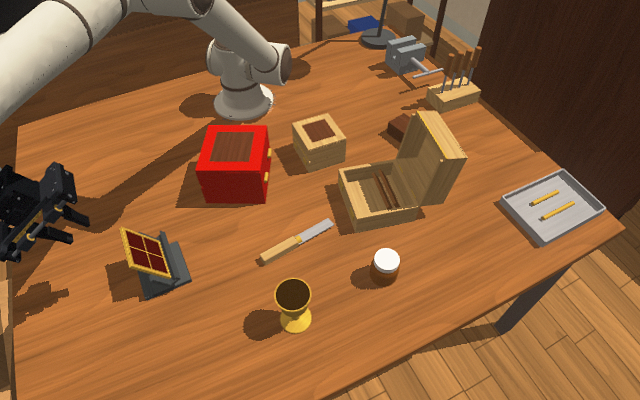

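Run:
```python
from case import *
s=load('s30')
for t in (85,90,95,100):
    a=np.radians(t); f=lambda x,z:(80+x*np.cos(a)+z*np.sin(a),60-x*np.sin(a)+z*np.cos(a))
    print(t,[proj(s,[c2w(f(-160,10)[0],y,f(-160,10)[1])])[0].round(1) for y in(85,-85)],[proj(s,[c2w(f(-160,68)[0],y,f(-160,68)[1])])[0].round(1) for y in(85,-85)])
a=cv2.imread('pics/scene0.png').astype(int);b=cv2.imread('pics/s30.png').astype(int)
for n,(x,y,w,h) in dict(goblet=(270,272,50,65),jar=(365,244,40,45),block=(385,110,22,28)).items(): print(n,np.abs(a-b)[y:y+h,x:x+w].mean().round(2))
b=cv2.imread('pics/s30.png')[100:240,320:480];cv2.imwrite('pics/f7.png',cv2.resize(b,None,fx=4.2,fy=4.2,interpolation=cv2.INTER_CUBIC))
```

```text
85 [array([402.7, 111.7]), array([431.9, 160.2])] [array([425. , 106.7]), array([456.4, 154.1])]
90 [array([408., 111.]), array([437.7, 159.2])] [array([429.8, 107.6]), array([461.6, 154.8])]
95 [array([413.2, 110.7]), array([443.4, 158.6])] [array([434.4, 109. ]), array([466.3, 155.9])]
100 [array([418.2, 110.7]), array([448.7, 158.4])] [array([438.5, 110.7]), array([470.6, 157.4])]
goblet 2.17
jar 1.84
block 2.79
```

View pics/f7.png

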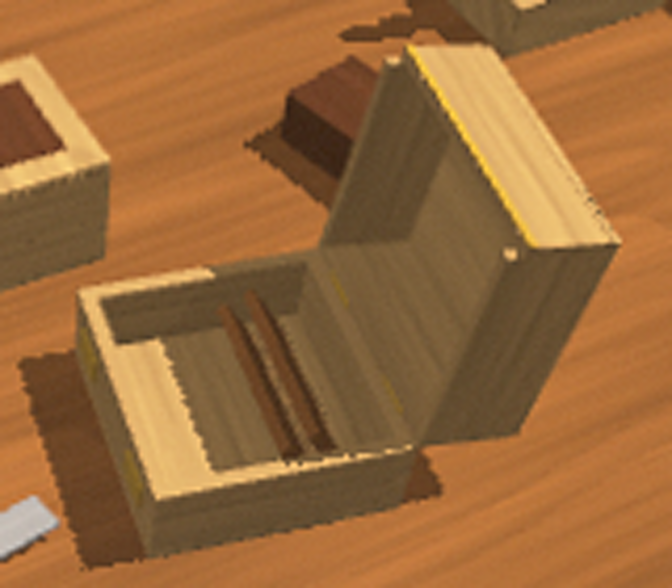

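```bash
python3 -c "
from workcell import close_job; print(close_job())"
```

```text
the job is handed in; nothing more can be done
None
```

The job is handed in at about 32 s of the 61 s allowed, with the lid open, the blade back on the bench and the panel on the easel.

- **Blade and lid:** I put the blade about 35 mm into the gap, off-centre to keep the gripper clear of the red case. I levered the lid up past upright; the last picture puts it at about 95°. The blade was then laid down at its original spot and released at light bench contact.
- **Panel:** I drew the panel up along the slot's slope by its top edge. I lowered it onto the easel ledge until it touched, slid it against the back (about 7 N), released it and backed the arm away.
- **Last checks:**
  - The panel's corners are within about 2 px of a seated, central panel in the two fixed views, and about 1 mm off centre by the arm's reading.
  - The goblet, jar and block show no visible change from the first picture.
  - The gripper touches nothing.

**Disagreements:**
- The real fingertips stood about 20 mm further back along the tool than the stated 8 mm ahead of the TCP. My first two attempts to grip the blade closed just above the handle, touching its top with about 7 N. The blade did not visibly move, and I corrected for the offset after that.
- My first estimate of the easel's position was about 3 mm off; I corrected it from a wrist view before placing the panel.

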